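# Refill the battery-pack dispenser

### The job

Refill the battery-pack dispenser. First take the spent grey pack out of the dispenser's pick-up cradle and put it in the orange bin; then stand the loose chute fully down on the dock's two pegs, its high end away from the cradle (red sides together). Then feed every green pack lying on the table into the chute's upper end, lying across it with the copper end towards the red side, so that they slide down and queue up with the first one in the cradle; leave the slide viewer and the two black cases where they are.

Things in the scene. Friction and masses are not known exactly. Their poses are not given: they have to be found in the camera images.
- dock: Grey dispenser base fixed to the table, yaw varies. Plate 230 x 110 x 12 mm, from x = -135 to +95 mm of its origin (which lies on the table). +x points away from the pick-up cradle at its -x end; +y is the red side (red strip and cheek), -y the black side. Two steel pegs for the chute and the cradle: see dock_seat and cradle.
- dock_seat (a point): Middle of the plate's top, 12 mm above the table, axes as the dock's: the chute's origin lies here, axes alike, when it is fully seated. The two pegs (12 mm thick, domed tips, standing 15 mm out of the plate) are at x = -55 and +55 mm from here, y = 0.
- cradle (a point): Centre of a pack lying in the cradle, along the dock's y, 41 mm above the table, tipped 22 degrees like the chute's floor. It rests on two rails against two stop posts on its low side at y = +-31 mm (8 mm thick, leaning 22 degrees, tops 52 mm up), between cheeks with inner faces at y = +-38 mm, tops at 58 mm. Posts and rails leave the middle 48 mm open for fingers, in front and behind.
- run (a point): Lower end of the seated chute's floor, on its middle line. x points up the slope (22 degrees), z square out of the floor, y as the dock's. A pack on the chute's floor has its centre at z = 12 mm; the first pack, in the cradle, lies at about x = -17 mm, z = 9 mm, the others queue behind it at 24 mm spacing.
- chute: Loose aluminium chute, 0.28 to 0.46 kg, 190 x 100 x 125 mm, standing on its foot plate (150 x 84 x 8 mm). Origin: centre of the plate's underside; +x towards the high end, +y its red side. The plate has square holes of 14.5 mm at x = -55 and +55 mm, y = 0. The open trough, 78 mm wide inside, walls 32 mm high, rises at 22 degrees from x = -90, floor 26 mm up, to x = +91, floor 99 mm up.
- chute_bar (a point): Centre of the chute's blue carrying bar, 111.5 mm above the chute's underside: the bar is 10 mm thick (along the chute's x), 26 mm high, 96 mm long along y, close over the centre of mass; it spans the trough and packs pass under it.
- chute_mouth (a point): Point on the chute's floor, on its middle line, where packs are to be put in, 56 mm beyond the bar on the high side, 85 mm above the chute's underside; axes as the chute's. Open above; the floor is slick and packs slide down by themselves. Flared lips (red at +y, black at -y) top the walls here, outer edges about 100 mm apart and 45 mm above the floor.
- bin: Orange open bin fixed to the table, 110 (x) x 90 (y) x 45 mm high, walls 4 mm. Origin at the centre of its underside.
- spent: Spent grey battery pack: square bar 24 x 24 mm, 70 mm long, 60 g, lying in the dock's cradle at the start. Origin at the middle of its axis; its x axis runs along it towards the copper end.
- cell1: Fresh green battery pack (may be absent): square bar 24 x 24 mm, 70 mm long, 60 g, lying on the table. Origin at the middle of its axis; its x axis runs along it to the copper end (copper band and button).
- cell2: Fresh green battery pack (may be absent): square bar 24 x 24 mm, 70 mm long, 60 g, lying on the table. Origin at the middle of its axis; its x axis runs along it to the copper end (copper band and button).
- cell3: Fresh green battery pack (may be absent): square bar 24 x 24 mm, 70 mm long, 60 g, lying on the table. Origin at the middle of its axis; its x axis runs along it to the copper end (copper band and button).
- cell4: Fresh green battery pack (may be absent): square bar 24 x 24 mm, 70 mm long, 60 g, lying on the table. Origin at the middle of its axis; its x axis runs along it to the copper end (copper band and button).
- cell5: Fresh green battery pack (may be absent): square bar 24 x 24 mm, 70 mm long, 60 g, lying on the table. Origin at the middle of its axis; its x axis runs along it to the copper end (copper band and button).
- cell1_plus (a point): Tip of the copper contact button of cell1, 36 mm from its origin along its x axis.
- cell2_plus (a point): Tip of the copper contact button of cell2, 36 mm from its origin along its x axis.
- cell3_plus (a point): Tip of the copper contact button of cell3, 36 mm from its origin along its x axis.
- cell4_plus (a point): Tip of the copper contact button of cell4, 36 mm from its origin along its x axis.
- cell5_plus (a point): Tip of the copper contact button of cell5, 36 mm from its origin along its x axis.
- viewer: Small black and white slide viewer, 30 x 34 x 66 mm, standing on the table; to be left alone. Origin at its underside.
- flat_case: Flat black case, 87 x 125 x 30 mm; to be left alone. Origin at its underside.
- domed: Black domed case, 80 x 118 x 42 mm; to be left alone. Origin at its underside.
Mind the look-alikes: they are no part of the job. What is shaped like the cell5 but pink is not meant.

How it is judged:
On the way, in this order (a step that is already met when the one before it is completed fails the run):
1. the spent pack lies in the orange bin (x of spent in the frame of bin between -0.055 and 0.055 m and y of spent in the frame of bin between -0.045 and 0.045 m and z of spent in the frame of bin below 0.045 m and linear speed of spent below 0.05 m/s), for 0.2 s.
2. the chute stands on the dock, down on both pegs, high end away from the cradle (horizontal distance between chute and dock_seat below 0.005 m and z of chute in the frame of dock_seat below 0.003 m and angle between the x axis of chute and the x axis of dock, either way round below 0.04 rad and angle between chute's own z axis and vertical below 0.04 rad and x of chute_mouth in the frame of dock above 0.03 m), for 0.2 s.
At the end, for the whole second after the job is handed in: Spent pack in the bin; chute within 5 mm sideways and 3 mm in height of its seat, turned or tilted under 0.04 rad; every green pack present at rest in one queue on the chute or cradle floor, within 10 mm of the middle line and 115 mm up, copper end to the red side, one in the cradle (all of step 2 and x of spent in the frame of bin between -0.055 and 0.055 m and y of spent in the frame of bin between -0.045 and 0.045 m and z of spent in the frame of bin below 0.045 m and x of cell1 in the frame of run between -0.03 and 0.115 m and y of cell1 in the frame of run between -0.01 and 0.01 m and z of cell1 in the frame of run between 0.003 and 0.018 m and y of each of cell1_plus, cell2_plus, cell3_plus, cell4_plus, cell5_plus in the frame of dock above 0.026 m and linear speed of each of cell1, cell2, cell3, cell4, cell5 below 0.02 m/s and x of cell2 in the frame of run between -0.03 and 0.115 m and y of cell2 in the frame of run between -0.01 and 0.01 m and z of cell2 in the frame of run between 0.003 and 0.018 m and x of cell3 in the frame of run between -0.03 and 0.115 m and y of cell3 in the frame of run between -0.01 and 0.01 m and z of cell3 in the frame of run between 0.003 and 0.018 m and x of cell4 in the frame of run between -0.03 and 0.115 m and y of cell4 in the frame of run between -0.01 and 0.01 m and z of cell4 in the frame of run between 0.003 and 0.018 m and x of cell5 in the frame of run between -0.03 and 0.115 m and y of cell5 in the frame of run between -0.01 and 0.01 m and z of cell5 in the frame of run between 0.003 and 0.018 m and x of any of cell1, cell2, cell3, cell4, cell5 in the frame of run below -0.01 m); the robot touches nothing.
It fails at once if the viewer is moved by more than 30 mm (distance of viewer from where it was at the start of the episode above 0.03 m).
It fails at once if the flat black case is moved by more than 30 mm (distance of flat_case from where it was at the start of the episode above 0.03 m).
It fails at once if the domed case is moved by more than 30 mm (distance of domed from where it was at the start of the episode above 0.03 m).
Of cell1, cell2, cell3, cell4, cell5 only 3 to 5 are there at a start; the rules pass over those that are not, and their reading is None.
At some moment in a run one of cell1, cell2, cell3, cell4, cell5 may be knocked a few centimetres aside while the robot is not near it.
Once in a run the grip may slacken for a moment while it holds something.
It also fails if it takes over 210 s, if anything falls off the work surface, if the arm or the gripper's body presses on something with over 40 N, if the wrist force passes 120 N, or if a joint passes its speed limit or range.

### The arm

A 6-joint arm with a two-finger parallel gripper is mounted at the origin on a cart in front of the work surface, level with it; the furniture and walls round the work are solid. World frame = base frame: x ahead of the robot, y to its left, z up, the work surface at z = 0. Lengths are in m, angles in rad, forces in N, time in s.
With the tool pointing down it reaches from about 0.35 to 0.775 m from the base axis. Payload 5.5 kg.
Tool frame: the origin (TCP) lies at the very end of the fingers, on their centre line; the grasp point (between the pads) lies hold_point_z behind it (hold_point_z is the distance from the TCP to the grasp point, in m); x points along the fingers, y is the direction in which the jaws open and shut, and the axes are right-handed (so a half turn about x gives the same grasp; the last joint's range is limited). The gripper opens to 85 mm and grips with 20 to 120 N. Pads are 22 mm wide; open, the fingers measure 114 mm over their backs; the gripper's body (76 mm by 85 mm) begins 54 mm behind the grasp point. The pads swing forward as they close: fully open they stand 13 mm farther back than shut.
Start: joints at [1.163, 0.313, 0.046, 1.304, 0, 1.431], TCP at [0.152, 0.555, 0.231] pointing down, gripper open.
Joint ranges: [-2.76, 2.76], [-0.86, 1.69], [-1.03, 1.26], [-2.2, 2.34], [-1.47, 1.5], [-3.14, 3.14]. Speed limits (rad/s): [2.57, 2.57, 3.14, 3.14, 3.14, 3.14].

### API

Orientations are given as a unit quaternion [w, x, y, z].
In Python, from workcell import * gives the robot as it stands. The module is installed in compiled form; this text tells all that it offers.
- The arm moves only by the tool step_arm, never from a script. Its argument "targets" is a list of rows, each a list of 3 entries, a list of its own where there are three numbers: the turn, a rotation vector about the tool's x, y, z in degrees, then the shift along the tool's x, y, z in cm, then the finger opening in cm, from 0 to 8.54. A call has exactly 10 rows; each row shifts and turns the commanded pose from where the row before left it, along the tool's axes as they then stand; what a row does not reach is not made up. A row lasts 1/10 s, in which the tool goes at most 50 mm and 8.59 degrees, less where a joint would pass 70% of its speed; a pose out of reach is approached as far as the arm can. A call with a gripper value outside its range is refused whole. The fingers move at their own pace and stop on an object; "force" is the grip in N (left out, the last holds). Time passes only in rows, so rows that do not move let the fingers close, or fill a call up. It gives the time, the measured TCP pose, the force and the opening at its end, in the units of the state.
- get_state(): the state, without advancing time (a new reading comes with each control period).
- read_camera(name): name is "scene" or "top"; returns the picture (480x640x3 uint8, red, green, blue); there is no depth.
- camera_model(name): a dict with "fx", "fy", "cx", "cy" (pixels), "dist_coeffs" ([k1, k2, p1, p2, k3] as OpenCV has them; the pictures are not rectified), "xyz" and "rotation" of the camera in the world. Camera axes: x right, y down, z forward; pixel columns grow to the right and rows downward; lengths in m; the calibration is good to about 2 mm. A picture is of the moment at which its call begins. camera_model takes no time and is no camera call.
- hand_in(): hands the job in, once; it reports no verdict.
Trained networks look in the newest picture that a camera, given by its name, has taken for a name from the list of things; names that differ only in an ending like _2 or _b are one class to them, and where a whole thing is asked for, a point or a joint stands for the part that bears it (a point fixed in the world has none). Each returns a list of dicts, best first, with "p" (0 to 1); they miss things now and then, are a little off and sometimes report something else, mostly with a low value. They report only what shows in the picture. A call takes as long as a camera call. They do not tell look-alikes from the thing itself.
- find_in(camera, label): "extent" ([left, top, width, height] in pixels, round what is visible of it).
- silhouettes(camera, label): "mask" (480x640 bool, what is visible of it) and "extent" ([left, top, width, height] in pixels, round what is visible of it).
The state is a dict: "clock": time; "joint_pos": joint angles; "qvel": joint speeds; "tau": joint torques, N m; "tcp_pos": TCP position; "orientation": TCP orientation; "wrist_force": force on the tool from outside, world axes, zero at the start; "ft_torque": the same for the moment, N m; "finger_gap": finger opening in m.
Only numpy, scipy, OpenCV 4.12 (cv2) and the standard library are available. Lean on these libraries where they do the work, as an engineer would, in place of code of your own. Each camera call takes 0.05 s, during which the arm holds its last target.

## Working session

There is one attempt and no reset: what is moved stays moved. The work goes in short steps, Python scripts to look and compute and a tool call to move; the robot and the scene stay as the last step left them, time stands still between calls to the robot, and variables do not carry over. Pictures are saved under pics/ and viewed, and the job is handed in when it is done.

Besides the shell and the picture viewer there is one more tool, called after "Emit:" as name(argument=value, ...) on one line, values as JSON. step_arm: Moves the arm, as the interface text tells. Its arguments: {"type":"object","properties":{"targets":{"type":"array","items":{"type":"array"}},"force":{"type":"number"}},"required":["targets"]}

```bash
mkdir -p pics
cat > h.py <<'E'
from workcell import *
import numpy as np, cv2
from scipy.spatial.transform import Rotation as R
def cm(n):
    m=camera_model(n); K=np.array([[m['fx'],0,m['cx']],[0,m['fy'],m['cy']],[0,0,1.]])
    return m,K,np.array(m['dist_coeffs'],float),np.array(m['xyz'],float)
def rot(m):
    r=np.array(m['rotation'],float)
    if r.shape==(3,3): return r
    return R.from_quat([r[1],r[2],r[3],r[0]]).as_matrix()
def px2w(n,pts,z):
    m,K,d,o=cm(n); r=rot(m)
    p=cv2.undistortPoints(np.array(pts,float).reshape(-1,1,2),K,d).reshape(-1,2)
    v=(r@np.c_[p,np.ones(len(p))].T).T
    t=(np.asarray(z)-o[2])/v[:,2]
    return o+v*t[:,None]
def w2px(n,P):
    m,K,d,o=cm(n); r=rot(m)
    pc=(np.array(P,float).reshape(-1,3)-o)@r
    return cv2.projectPoints(pc,np.zeros(3),np.zeros(3),K,d)[0].reshape(-1,2)
def snap(n,f):
    im=read_camera(n); cv2.imwrite('pics/'+f,im[:,:,::-1]); return im
E
python3 - <<'E'
from h import *
for n in('scene','top'):
    snap(n,n+'0.png'); print(camera_model(n))
s=get_state(); print(s);
E
```

```text
{'fx': 446.76177966300617, 'fy': 446.76177966300617, 'cx': 314.52764042823856, 'cy': 243.51917278592154, 'dist_coeffs': array([-0.06194345,  0.        ,  0.        ,  0.        ,  0.        ]), 'xyz': array([-0.15119193, -0.40947619,  0.61883364]), 'rotation': array([-0.41012763,  0.74718546, -0.46486302,  0.23960716])}
{'fx': 459.1186256970461, 'fy': 459.1186256970461, 'cx': 318.75149011497587, 'cy': 238.17366195605652, 'dist_coeffs': array([-0.05733554,  0.        ,  0.        ,  0.        ,  0.        ]), 'xyz': array([ 0.47645385, -0.02711621,  1.16990075]), 'rotation': array([-0.02898643,  0.71461253, -0.6983442 ,  0.02835677])}
{'clock': 0.1, 'joint_pos': array([ 1.16339171e+00,  3.13956112e-01,  4.51175993e-02,  1.30359784e+00,
       -1.29829686e-05,  1.43122107e+00]), 'qvel': array([ 0.00062944, -0.00207666,  0.0019338 ,  0.00139438,  0.00128039,
       -0.00139783]), 'tau': array([ 2.97624749e-03, -4.81725311e+01,  2.99243349e+01,  1.27013520e-02,
       -1.01698658e-04, -1.78802748e-05]), 'tcp_pos': array([0.15198964, 0.55408982, 0.23049073]), 'orientation': array([ 0.7006235 ,  0.09384965,  0.70092788, -0.0949687 ]), 'wrist_force': array([ 0.32447923, -0.36220516,  0.07564463]), 'ft_torque': array([-0.05365511,  0.03421708,  0.0474618 ]), 'finger_gap': 0.08542228273389318}
```

View pics/scene0.png

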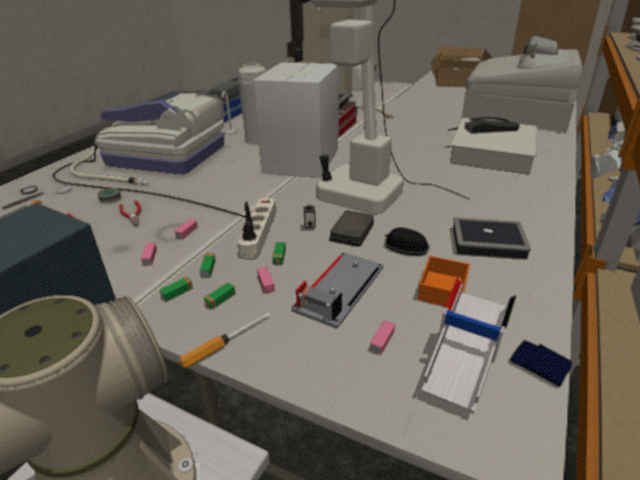

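View pics/top0.png

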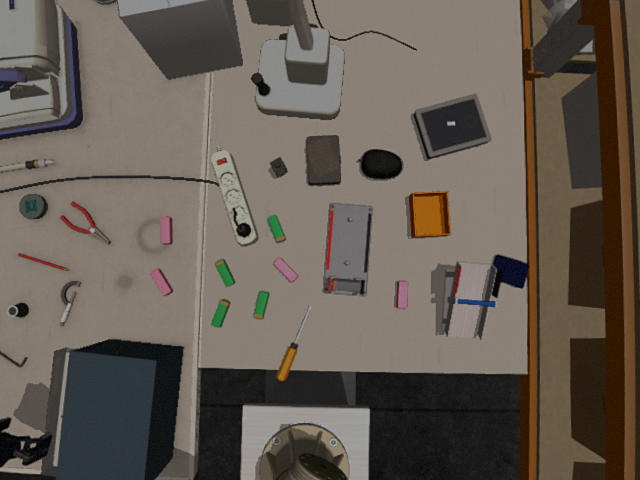

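The top view (up = +x, left = +y) shows 4 green packs at about (277,228), (225,272), (220,313) and (262,305). The dock is at (347,250) with its cradle at the lower end, the bin at (430,214) and the chute at (470,300), red side left. I'll zoom in.

Run:
```python
from h import *
im=cv2.imread('pics/top0.png')
a=im[185:345,200:400]; cv2.imwrite('pics/c1.png',cv2.resize(a,None,fx=4,fy=4,interpolation=cv2.INTER_CUBIC)[:600,:800])
b=im[180:345,395:535]; cv2.imwrite('pics/c2.png',cv2.resize(b,None,fx=3.6,fy=3.6,interpolation=cv2.INTER_CUBIC))
im=cv2.imread('pics/scene0.png')
b=im[230:410,280:580]; cv2.imwrite('pics/c3.png',cv2.resize(b,None,fx=2.6,fy=2.6,interpolation=cv2.INTER_CUBIC))
print(w2px('top',[[0,0,0],[.4,0,0]]))
for l in ['dock','bin','chute','spent','cell1','chute_bar','viewer','domed','flat_case']:
    for d in find_in('top',l)[:6]: print(l,round(d['p'],2),np.round(d['extent']))
```

```text
[[303.453183   466.44827427]
 [307.31897252 305.52076057]]
dock 0.56 [322. 202.  51.  97.]
bin 0.63 [409. 188.  41.  51.]
chute 0.75 [440. 261.  59.  74.]
chute 0.6 [332. 277.  26.  12.]
spent 0.78 [328. 281.  30.   8.]
cell1 0.81 [396. 283.  10.  28.]
cell1 0.79 [212. 300.  21.  27.]
cell1 0.74 [273. 257.  25.  23.]
cell1 0.7 [154. 213.  20.  33.]
cell1 0.62 [150. 268.  21.  24.]
cell1 0.57 [266. 218.  21.  24.]
chute_bar 0.6 [438. 262.  71.  80.]
viewer 0.64 [269. 157.  20.  22.]
domed 0.97 [359. 148.  43.  31.]
flat_case 0.8 [304. 131.  35.  56.]
```

View pics/c1.png

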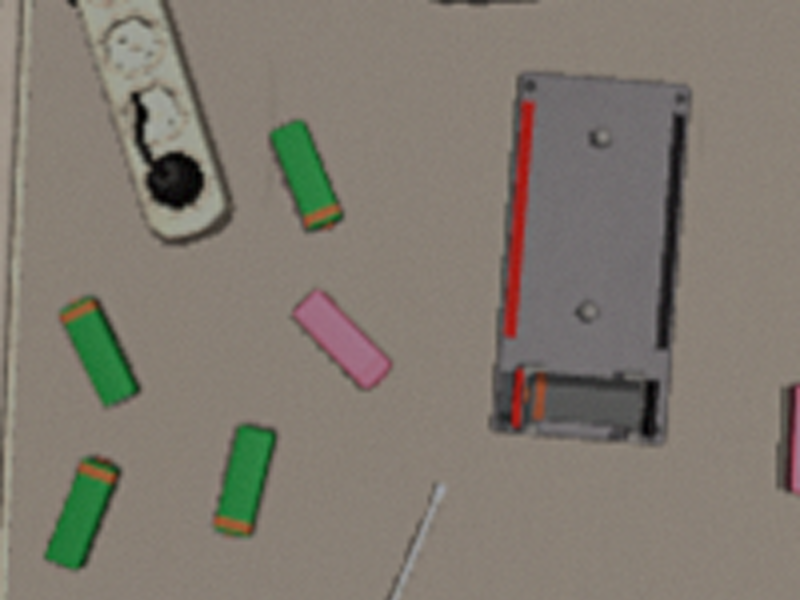

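View pics/c2.png

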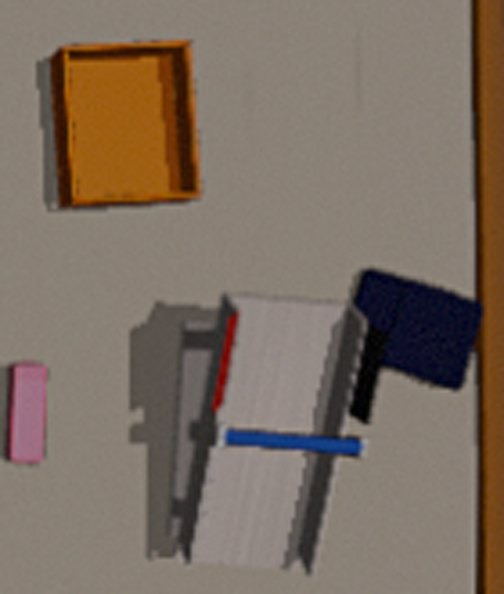

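View pics/c3.png

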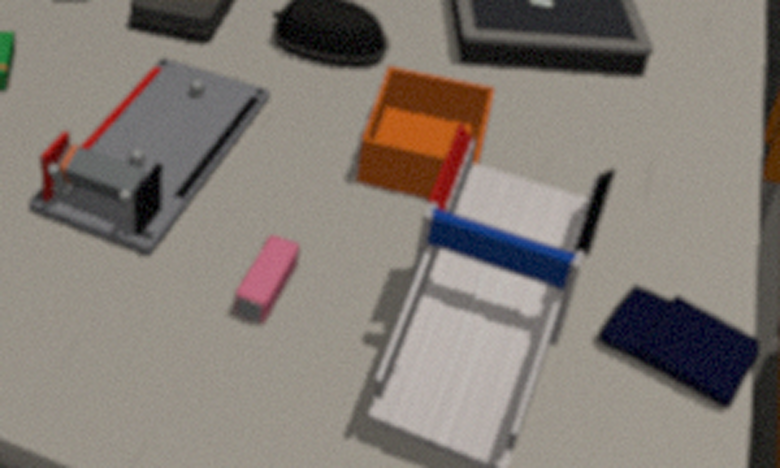

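```bash
cat > fit.py <<'E'
from h import *
from scipy.optimize import minimize
def boxc(sz,z0):  # sz full dims, z0 bottom
    a=np.array([[i,j,k] for i in(-.5,.5) for j in(-.5,.5) for k in(0,1)])*np.array(sz); a[:,2]+=z0; return a
def hullmask(n,P,sc=4,off=(0,0),shape=(0,0)):
    p=(w2px(n,P)-np.array(off)+.5)*sc-.5
    m=np.zeros((shape[0]*sc,shape[1]*sc),np.uint8)
    h=cv2.convexHull(np.round(p*16).astype(np.int32).reshape(-1,1,2))
    cv2.fillConvexPoly(m,h,1,shift=4); return m
def fitbox(masks,sz,z0,x0):
    # masks: {cam:mask}; pose x,y,yaw
    C=boxc(sz,z0); dat={}
    for n,m in masks.items():
        ys,xs=np.nonzero(m); l,t=xs.min()-12,ys.min()-12; w,h=xs.max()+13-l,ys.max()+13-t
        l=max(l,0);t=max(t,0)
        sub=m[t:t+h,l:l+w].astype(np.uint8)
        dat[n]=(cv2.resize(sub.astype(np.float32),None,fx=4,fy=4,interpolation=cv2.INTER_LINEAR)>.5,(l,t),sub.shape)
    def P(v):
        c,s=np.cos(v[2]),np.sin(v[2]); Q=C.copy(); Q[:,0]=v[0]+c*C[:,0]-s*C[:,1]; Q[:,1]=v[1]+s*C[:,0]+c*C[:,1]; return Q
    def f(v):
        t=0
        for n,(m,o,s) in dat.items():
            q=hullmask(n,P(v),4,o,s)>0; t+=1-(q&m).sum()/max(1,(q|m).sum())
        return t/len(dat)
    best=None
    for dy in (0,):
        s0=np.array(x0,float)
        sim=np.vstack([s0,s0+[.012,0,0],s0+[0,.012,0],s0+[0,0,.2]])
        r=minimize(f,s0,method='Nelder-Mead',options=dict(initial_simplex=sim,xatol=1e-5,fatol=1e-5,maxiter=400))
        sim=np.vstack([r.x,r.x+[.004,0,0],r.x+[0,.004,0],r.x+[0,0,.05]])
        r=minimize(f,r.x,method='Nelder-Mead',options=dict(initial_simplex=sim,xatol=1e-5,fatol=1e-5,maxiter=400))
    return r.x,r.fun
def hsv(im): return cv2.cvtColor(im,cv2.COLOR_RGB2HSV)
def comps(m,lo=20):
    n,l,st,c=cv2.connectedComponentsWithStats(m.astype(np.uint8),connectivity=8)
    return [(l==i,st[i],c[i]) for i in range(1,n) if st[i][4]>=lo]
def green(im):
    h=hsv(im); return (h[...,0]>45)&(h[...,0]<80)&(h[...,1]>120)&(h[...,2]>40)
def copper(im):
    h=hsv(im); return (h[...,0]>4)&(h[...,0]<22)&(h[...,1]>110)&(h[...,2]>60)
def packs(ims):
    """green packs -> list of x,y,yaw(of copper end)"""
    out=[]
    tg=comps(green(ims['top']),60); cu=copper(ims['top'])
    sg=comps(green(ims['scene']),60) if 'scene' in ims else []; cs=copper(ims['scene']) if 'scene' in ims else None
    def full(g,c):
        g=g.astype(np.uint8); d=cv2.dilate(g,np.ones((9,9)))
        return cv2.morphologyEx((g>0)|((d>0)&c),cv2.MORPH_CLOSE,np.ones((3,3))) if False else cv2.morphologyEx((((g>0)|((d>0)&c))).astype(np.uint8),cv2.MORPH_CLOSE,np.ones((3,3)))>0
    for g,st,c in tg:
        f=full(g,cu); 
        ys,xs=np.nonzero(f); p=np.c_[xs,ys]; ctr=p.mean(0)
        ex=f&~g
        w=px2w('top',[ctr],.02)[0]
        yc,xc=np.nonzero(ex)
        e=px2w('top',[[xc.mean(),yc.mean()]],.02)[0] if len(xc) else None
        gw=px2w('top',[c],.02)[0]
        yaw=np.arctan2(*(e-gw)[1::-1]) if e is not None else 0
        masks={'top':f}
        sp=w2px('scene',[[w[0],w[1],.012]])[0]
        for g2,s2,c2 in sg:
            if np.hypot(*(c2-sp))<12: masks['scene']=full(g2,cs)
        x,fu=fitbox(masks,(.07,.024,.024),0,[w[0],w[1],yaw])
        x2,fu2=fitbox({'top':f},(.07,.024,.024),0,[w[0],w[1],yaw])
        out.append((x,fu,len(masks),c,x2))
    return out
E
python3 - <<'E'
from fit import *
ims={n:read_camera(n) for n in('top','scene')}
for x,f,k,c,x2 in packs(ims): print(np.round(c),np.round(x[:2],4),np.round(np.degrees(x[2]),1),round(f,3),k,np.round(x2[:2],4),np.round(np.degrees(x2[2]),1))
# bar
bm={}
for n,im in ims.items():
    h=hsv(im); m=(h[...,0]>100)&(h[...,0]<125)&(h[...,1]>150)&(h[...,2]>90)
    cs=comps(m,40); 
    for q,st,c in cs: print(n,st,c)
    bm[n]=max(cs,key=lambda t:t[1][4])[0]
for k in (['top'],['scene'],['top','scene']):
    print('bar',k,fitbox({a:bm[a] for a in k},(.010,.096,.026),.0985,[.41,-.36,0]))
om={}
for n,im in ims.items():
    h=hsv(im); m=(h[...,0]>6)&(h[...,0]<20)&(h[...,1]>150)
    cs=comps(m,300); 
    for q,st,c in cs: print(n,st,c)
E
```

```text
[275. 227.] [0.5938 0.0835] -154.2 0.404 2 [0.593  0.0842] -155.7
[225. 274.] [0.4803 0.2107] 32.8 0.377 2 [0.4803 0.2106] 27.6
[261. 303.] [0.4044 0.1159] 168.7 0.331 2 [0.4013 0.1165] 165.5
[219. 315.] [0.3783 0.2174] -22.2 0.31 2 [0.3783 0.217 ] -22.3
top [458 300  37   6 130] [476.55384615 302.35384615]
scene [447 311  53  20 175] [473.24       320.98857143]
bar ['top'] (array([ 0.4230178 , -0.38947821, -0.0921895 ]), np.float64(0.4033467974610502))
bar ['scene'] (array([ 0.44445407, -0.38176317,  0.10694675]), np.float64(0.8249326905015341))Traceback (most recent call last):
  File "<stdin>", line 12, in <module>
  File "fit.py", line 29, in fitbox
    r=minimize(f,s0,method='Nelder-Mead',options=dict(initial_simplex=sim,xatol=1e-5,fatol=1e-5,maxiter=400))
    res = _minimize_neldermead(fun, x0, args, callback, bounds=bounds,
                               **options)
    fxr = func(xr)
    fx = function(np.copy(x), *(wrapper_args + args))
  File "fit.py", line 23, in f
    q=hullmask(n,P(v),4,o,s)>0; t+=1-(q&m).sum()/max(1,(q|m).sum())
      ~~~~~~~~^^^^^^^^^^^^^^
  File "fit.py", line 6, in hullmask
    p=(w2px(n,P)-np.array(off)+.5)*sc-.5
       ~~~~^^^^^
  File "h.py", line 18, in w2px
    m,K,d,o=cm(n); r=rot(m)
            ~~^^^
  File "h.py", line 5, in cm
    m=camera_model(n); K=np.array([[m['fx'],0,m['cx']],[0,m['fy'],m['cy']],[0,0,1.]])
ValueError: time passes only in moves, steps and waits
```

```bash
python3 - <<'E'
s=open('h.py').read()
s=s.replace("def cm(n):\n    m=camera_model(n);","_C={}\ndef cm(n):\n    if n not in _C: _C[n]=camera_model(n)\n    m=_C[n];")
open('h.py','w').write(s)
E
python3 - <<'E'
from fit import *
ims={n:cv2.imread('pics/%s0.png'%n)[:,:,::-1].copy() for n in('top','scene')}
im=ims['top']; h=hsv(im)
print(im[222:236,270:286,1]); 
print(h[228,266:290]); print(h[300:306,470])
print(h[314:332,473])
E
```

```text
[[123 125 125 128 126 127 130 128  98 107 126 128 127 128 129 127]
 [117 126 124 125 126 128 129 131 116  87 113 129 128 129 127 129]
 [108 124 125 125 127 126 128 130 123  86 101 125 129 129 128 125]
 [ 93 121 128 128 126 126 126 129 132 109  89 117 129 128 127 131]
 [ 86 117 127 125 124 126 127 131 129 121  85 113 127 130 127 127]
 [ 86 104 122 126 125 128 127 129 132 130 101 109 124 128 130 128]
 [ 97  93 119 126 124 127 126 127 129 134 117  88 116 129 129 127]
 [ 97  76 109 123 130 125 125 129 129 132 127  88 103 125 131 129]
 [ 96  69  92 123 126 129 128 127 128 132 132 110  85 118 131 130]
 [110  84  86 117 129 126 128 127 129 128 133 120  88 116 129 128]
 [127 107  83 106 122 127 126 126 128 127 130 131 104 105 127 129]
 [131 130  96  92 119 129 126 127 128 130 131 131 121  85 116 129]
 [129 129 110  81 107 123 127 127 127 128 130 133 128  92 103 125]
 [128 132 128  90  92 120 127 126 127 129 130 134 131 105  83 118]]
[[ 14  36 134]
 [ 17  36 128]
 [ 16  33 132]
 [ 14  41 138]
 [ 11  40 108]
 [ 60  93  93]
 [ 68 178 119]
 [ 68 180 126]
 [ 67 171 124]
 [ 68 169 127]
 [ 68 170 126]
 [ 67 171 127]
 [ 67 168 129]
 [ 68 167 134]
 [ 68 190 117]
 [ 55  93  88]
 [ 13  38 127]
 [ 14  36 140]
 [ 17  34 137]
 [ 16  39 137]
 [ 16  35 137]
 [ 13  34 137]
 [ 17  30 135]
 [ 14  35 138]]
[[115 105 104]
 [109 213 127]
 [108 211 132]
 [109 224 117]
 [117  60  76]
 [ 13  33 145]]
[[ 13  25 144]
 [ 11  25 145]
 [ 10  26 145]
 [  9  25 144]
 [  9  23 145]
 [  9  23 144]
 [ 11  24 148]
 [ 11  24 146]
 [  6  24 148]
 [  9  24 147]
 [  9  22 148]
 [  6  24 148]
 [  5  21 147]
 [ 12  26 145]
 [  8  26 145]
 [  9  28 146]
 [  9  23 144]
 [  8  21 144]]
```

```bash
sed -i 's/(h\[...,1\]>120)&(h\[...,2\]>40)/(h[...,1]>85)\&(h[...,2]>40)/; s/(h\[...,0\]>45)/(h[...,0]>40)/; s/(h\[...,1\]>110)&(h\[...,2\]>60)/(h[...,1]>75)\&(h[...,2]>60)/' fit.py
python3 - <<'E'
from fit import *
ims={n:cv2.imread('pics/%s0.png'%n)[:,:,::-1].copy() for n in('top','scene')}
P=packs(ims)
for x,f,k,c,x2 in P: print(np.round(c),np.round(x[:2],4),np.round(np.degrees(x[2]),1),round(f,3),k,np.round(x2[:2],4),np.round(np.degrees(x2[2]),1))
bm={}
for n,im in ims.items():
    h=hsv(im); m=(h[...,0]>100)&(h[...,0]<125)&(h[...,1]>90)&(h[...,2]>75)
    bm[n]=max(comps(m,40),key=lambda t:t[1][4])[0]
R_=None
for k in (['top'],['scene'],['top','scene']):
    R_=fitbox({a:bm[a] for a in k},(.010,.096,.026),.0985,[.41,-.36,0]); print('bar',k,R_)
for n in ims:
    o=cv2.resize(ims[n],None,fx=4,fy=4,interpolation=cv2.INTER_CUBIC)[:,:,::-1].copy()
    def draw(x,sz,z0):
        C=boxc(sz,z0);c,s=np.cos(x[2]),np.sin(x[2]);Q=np.c_[x[0]+c*C[:,0]-s*C[:,1],x[1]+s*C[:,0]+c*C[:,1],C[:,2]]
        p=((w2px(n,Q)+.5)*4-.5).astype(int)
        for i in range(8):
            for j in range(i):
                if bin(i^j).count('1')==1: cv2.line(o,tuple(map(int,p[i])),tuple(map(int,p[j])),(255,255,255),1)
    for x,*_ in P: draw(x,(.07,.024,.024),0)
    draw(R_[0],(.010,.096,.026),.0985)
    if n=='top': cv2.imwrite('pics/o1.png',o[820:1360,800:1220]); cv2.imwrite('pics/o2.png',o[1000:1400,1700:2140])
    else: cv2.imwrite('pics/o3.png',o[920:1280,600:1200]); cv2.imwrite('pics/o4.png',o[1100:1640,1640:2140])
E
python3 -c "
import cv2
a=cv2.imread('pics/o2.png');b=cv2.imread('pics/o4.png')
"
```

```text
[275. 226.] [0.5925 0.0832] -155.6 0.354 2 [0.5918 0.0831] -156.4
[225. 274.] [0.4797 0.2101] 31.6 0.326 2 [0.4785 0.2105] 27.6
[261. 303.] [0.4027 0.1162] 168.1 0.286 2 [0.4008 0.1165] 167.7
[219. 315.] [0.3789 0.2173] -20.8 0.256 2 [0.3782 0.2181] -20.8
bar ['top'] (array([ 0.42278534, -0.38918263, -0.07549232]), np.float64(0.3296359499431172))
bar ['scene'] (array([ 0.44671719, -0.38272523, -0.13904386]), np.float64(0.7337625449725431))
bar ['top', 'scene'] (array([ 0.42312971, -0.38483697, -0.07186685]), np.float64(0.5383683227353304))
```

View pics/o1.png

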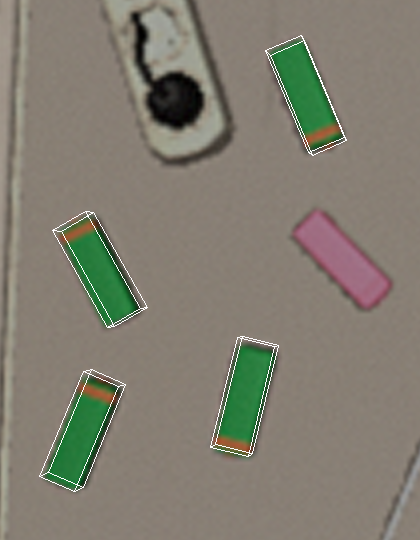

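View pics/o2.png

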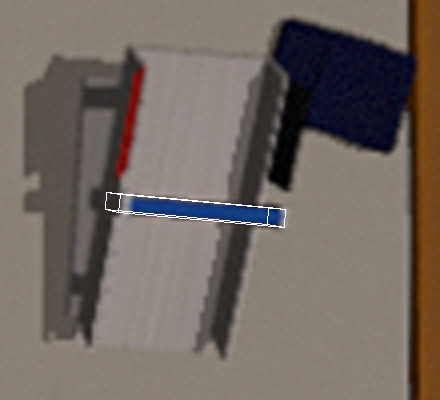

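View pics/o4.png

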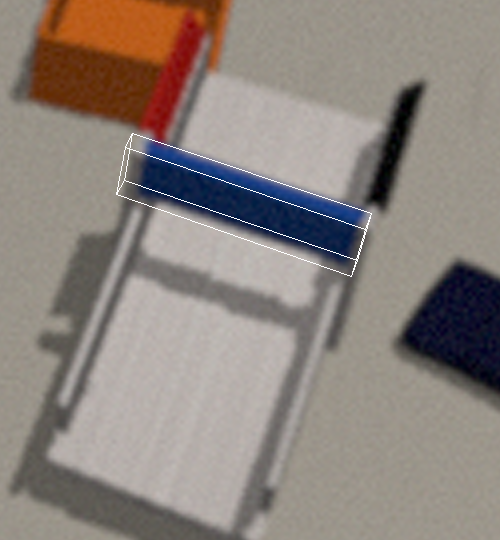

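Run:
```python
from fit import *
ims={n:cv2.imread('pics/%s0.png'%n)[:,:,::-1].copy() for n in('top','scene')}
for n in ims:
    g=green(ims[n]);c=copper(ims[n]); o=ims[n][:,:,::-1].copy(); o[g]=[255,255,255]; o[c]=[255,0,255]
    o=cv2.resize(o,None,fx=4,fy=4,interpolation=cv2.INTER_NEAREST)
    cv2.imwrite('pics/m_%s.png'%n,o[820:1360,800:1220] if n=='top' else o[940:1260,600:1200])
```

```text
(no output)
```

View pics/m_top.png

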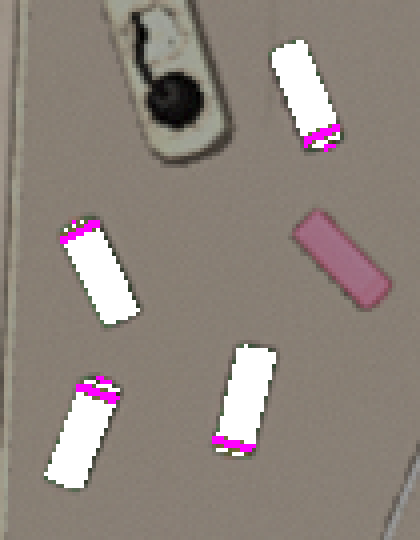

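View pics/m_scene.png

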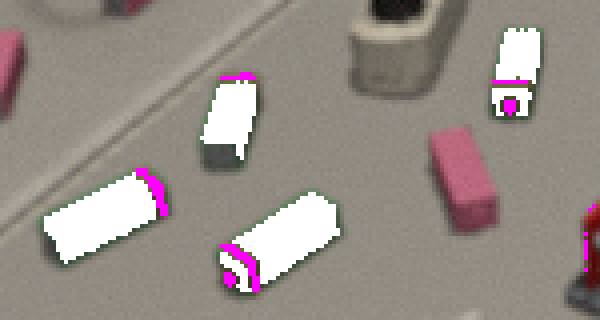

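```bash
python3 - <<'E'
s=open('fit.py').read()
i=s.index('def packs')
s=s[:i]+'''def packs(ims,verbose=False):
    out=[]
    al={}
    for n in ims:
        g=green(ims[n]); c=copper(ims[n]); d=cv2.dilate(g.astype(np.uint8),np.ones((7,7)))>0
        m=cv2.morphologyEx((g|(c&d)).astype(np.uint8),cv2.MORPH_CLOSE,np.ones((3,3)))>0
        al[n]=[q for q in comps(m,80) if (q[0]&g).sum()>.4*q[1][4]]
    cu=copper(ims['top'])
    for f,st,c in al['top']:
        w=px2w('top',[c],.02)[0]
        yc,xc=np.nonzero(f&cu)
        e=px2w('top',[[xc.mean(),yc.mean()]],.02)[0] if len(xc) else w+[.01,0,0]
        yaw=np.arctan2(*(e-w)[1::-1])
        masks={'top':f}
        sp=w2px('scene',[[w[0],w[1],.012]])[0]
        for g2,s2,c2 in al.get('scene',[]):
            if np.hypot(*(c2-sp))<10: masks['scene']=g2
        r=[fitbox({k:masks[k]},(.07,.024,.024),0,[w[0],w[1],yaw]) for k in masks]
        r.append(fitbox(masks,(.07,.024,.024),0,[w[0],w[1],yaw]))
        out.append((r[-1][0],c,r,len(xc)))
    return out
def show(P):
    for x,c,r,nc in P:
        print(np.round(c),nc,' | '.join('%.4f %.4f %.1f (%.2f)'%(a[0],a[1],np.degrees(a[2]),f) for a,f in r))
'''
open('fit.py','w').write(s)
E
python3 - <<'E'
from fit import *
ims={n:cv2.imread('pics/%s0.png'%n)[:,:,::-1].copy() for n in('top','scene')}
P=packs(ims); show(P)
bm={}
for n,im in ims.items():
    h=hsv(im); m=(h[...,0]>100)&(h[...,0]<125)&(h[...,1]>90)&(h[...,2]>50)
    bm[n]=[q[0] for q in comps(m,40) if abs(q[2][0]-475)<15][0]; print(bm[n].sum())
for L in (.084,.088):
  for k in (['top'],['scene'],['top','scene']):
    R_=fitbox({a:bm[a] for a in k},(.010,L,.026),.0985,[.42,-.37,-.07]); print('bar',k,R_)
for n in ims:
    o=cv2.resize(ims[n],None,fx=4,fy=4,interpolation=cv2.INTER_CUBIC)[:,:,::-1].copy()
    def draw(x,sz,z0):
        C=boxc(sz,z0);c,s=np.cos(x[2]),np.sin(x[2]);Q=np.c_[x[0]+c*C[:,0]-s*C[:,1],x[1]+s*C[:,0]+c*C[:,1],C[:,2]]
        p=((w2px(n,Q)+.5)*4-.5).astype(int)
        for i in range(8):
            for j in range(i):
                if bin(i^j).count('1')==1: cv2.line(o,tuple(map(int,p[i])),tuple(map(int,p[j])),(255,255,255),1)
    for x,*_ in P: draw(x,(.07,.024,.024),0)
    draw(R_[0],(.010,.086,.026),.0985)
    if n=='top': cv2.imwrite('pics/p1.png',np.hstack([o[820:1360,800:1220],o[950:1490,1760:2140]]))
    else: cv2.imwrite('pics/p4.png',o[1100:1640,1640:2140])
E
```

```text
[276. 229.] 24 0.5918 0.0832 -156.3 (0.12) | 0.6006 0.0859 -152.2 (0.24) | 0.5925 0.0833 -155.6 (0.21)
[224. 272.] 22 0.4790 0.2106 28.9 (0.21) | 0.4900 0.2165 35.9 (0.38) | 0.4803 0.2107 31.7 (0.31)
[261. 305.] 21 0.4007 0.1161 166.9 (0.17) | 0.4060 0.1149 176.9 (0.25) | 0.4021 0.1164 167.8 (0.22)
[220. 313.] 29 0.3783 0.2176 -19.3 (0.18) | 0.3827 0.2150 -10.5 (0.29) | 0.3788 0.2173 -20.7 (0.24)
153
711
bar ['top'] (array([ 0.42266631, -0.39090017, -0.06550511]), np.float64(0.22385204081632648))
bar ['scene'] (array([ 0.42481945, -0.38700072, -0.04814386]), np.float64(0.22280894253188865))
bar ['top', 'scene'] (array([ 0.42290287, -0.387418  , -0.06608973]), np.float64(0.22912974034384143))
bar ['top'] (array([ 0.42260728, -0.39053242, -0.06619858]), np.float64(0.25611246943765276))
bar ['scene'] (array([ 0.42815178, -0.38611596, -0.04873323]), np.float64(0.24836385271369077))
bar ['top', 'scene'] (array([ 0.42285646, -0.38719808, -0.06705094]), np.float64(0.2575888999850996))
```

View pics/p1.png

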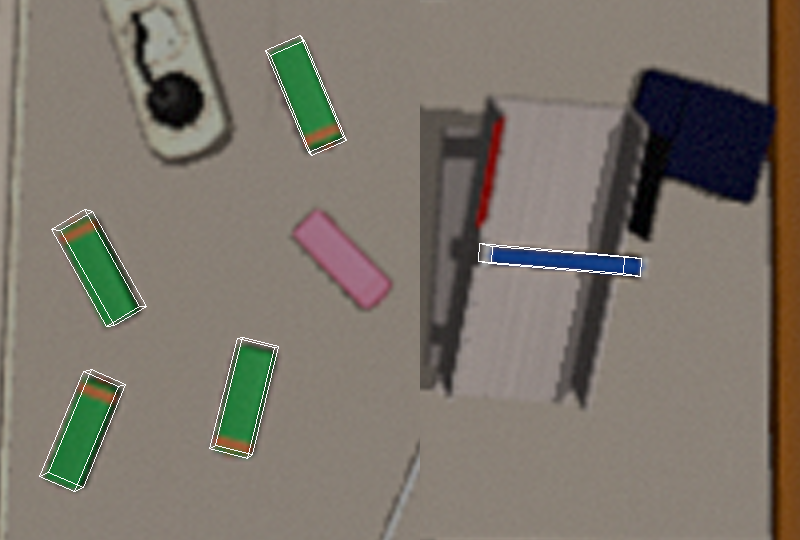

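View pics/p4.png

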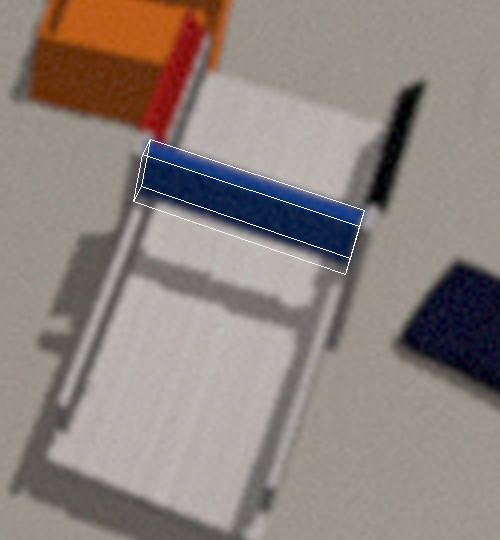

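Run:
```python
from fit import *
ims={n:cv2.imread('pics/%s0.png'%n)[:,:,::-1].copy() for n in('top','scene')}
def crop(n,l,t,w,h,k): return cv2.resize(ims[n][t:t+h,l:l+w,::-1],None,fx=k,fy=k,interpolation=cv2.INTER_CUBIC)
cv2.imwrite('pics/d1.png',np.hstack([crop('top',318,198,60,105,5.6),]))
cv2.imwrite('pics/d2.png',crop('scene',290,248,98,78,8))
```

```text
(no output)
```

View pics/d1.png

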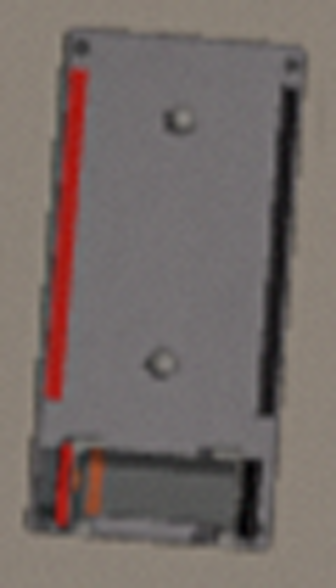

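View pics/d2.png

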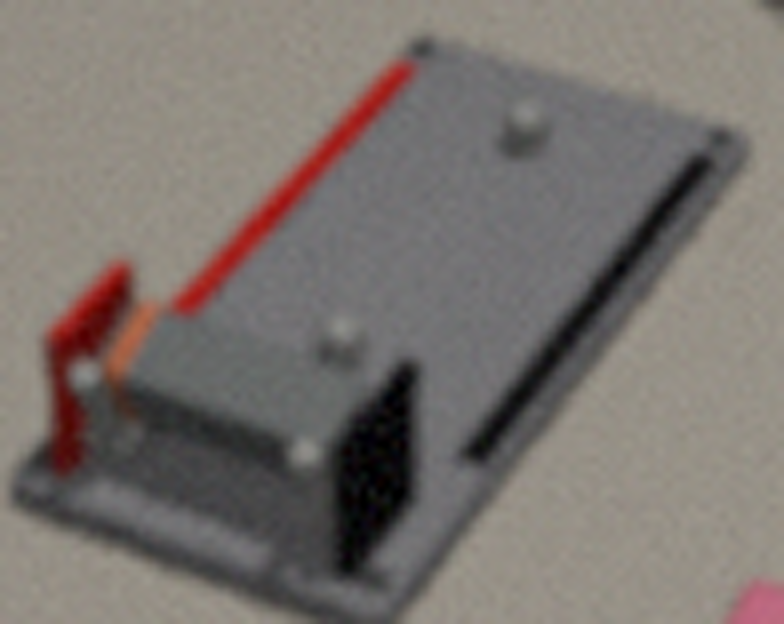

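```bash
cat > dock.py <<'E'
from fit import *
from scipy.optimize import least_squares
top=np.array([[72,30],[304,48],[271,548],[27,526],[181,121],[162,363]],float); top=(top+.5)/5.6-.5+[318,198]
sc=np.array([[418,42],[748,140],[392,608],[14,486],[524,118],[342,336]],float); sc=(sc+.5)/8-.5+[290,248]
M=np.array([[.095,.055,.012],[.095,-.055,.012],[-.135,-.055,.012],[-.135,.055,.012],[.055,0,.022],[-.055,0,.022]])
def tf(v,M): c,s=np.cos(v[2]),np.sin(v[2]); return np.c_[v[0]+c*M[:,0]-s*M[:,1],v[1]+s*M[:,0]+c*M[:,1],M[:,2]]
def run(obs):
    f=lambda v:np.concatenate([(w2px(n,tf(v,M))-o).ravel() for n,o in obs.items()])
    return least_squares(f,[.53,-.06,-.05],loss='soft_l1')
if __name__=='__main__':
    for o in ({'top':top},{'scene':sc},{'top':top,'scene':sc}):
        r=run(o); print(np.round(r.x,4)); print(np.round(r.fun.reshape(-1,2),1).tolist())
    pa=px2w('top',top[4:],.022); print(pa, (pa[0]+pa[1])/2, np.hypot(*(pa[0]-pa[1])[:2]))
    ps=px2w('scene',sc[4:],.022); print(ps,(ps[0]+ps[1])/2)
E
python3 dock.py
python3 - <<'E'
from fit import *
im=cv2.imread('pics/top0.png')[:,:,::-1].copy()
h=hsv(im); m=(h[...,0]>6)&(h[...,0]<22)&(h[...,1]>130)
for q,st,c in comps(m,300): print(st,c, px2w('top',[c],0.02), px2w('top',[c],0.045))
E
```

```text
[ 0.5654 -0.0996 -0.0589]
[[-0.9, -0.9], [0.7, -0.6], [-0.1, 0.7], [-0.2, 1.1], [0.2, -0.3], [0.2, 0.1]]
[ 0.5658 -0.1026 -0.0447]
[[-0.6, -1.5], [0.9, -1.3], [0.2, 2.0], [-0.8, -0.6], [-0.0, 0.4], [0.3, 0.3]]
[ 0.5659 -0.1013 -0.052 ]
[[-0.5, -0.9], [1.1, -0.9], [0.9, 0.4], [0.8, 1.1], [0.7, -0.5], [1.0, -0.1], [-0.7, -1.7], [0.6, -1.3], [-1.0, 1.7], [-1.7, -1.1], [-0.4, 0.3], [-0.4, 0.1]]
[[ 0.61948923 -0.10234716  0.022     ]
 [ 0.51060893 -0.09577698  0.022     ]] [ 0.56504908 -0.09906207  0.022     ] 0.10907835103430498
[[ 0.62230682 -0.10450353  0.022     ]
 [ 0.51148977 -0.09904283  0.022     ]] [ 0.5668983  -0.10177318  0.022     ]
[ 519    0   26  480 5519] [529.51458598 268.38068491] [[ 0.50550597 -0.56015888  0.02      ]] [[ 0.50487435 -0.54857     0.045     ]]
[  569     0    71   480 20355] [607.54438713 271.06976173] [[ 0.50247826 -0.76600693  0.02      ]] [[ 0.50191246 -0.7499427   0.045     ]]
[ 409  191   42   46 1746] [429.2416953  213.82531501] [[ 0.63821538 -0.30335059  0.02      ]] [[ 0.63469853 -0.29734497  0.045     ]]
[276 347  21  34 340] [286.07058824 364.13529412] [[0.25608693 0.04847782 0.02      ]] [[0.26087793 0.04683433 0.045     ]]
```

```bash
cat > plan.py <<'E'
from h import *
def st():
    s=get_state(); q=s['orientation']; return s,np.array(s['tcp_pos']),R.from_quat([q[1],q[2],q[3],q[0]])
def tool(yaw,tilt=0):
    """tool R: jaws (tool y) along heading yaw (world horizontal when tilt 0), x down; tilt: tool x leans toward heading yaw by tilt rad"""
    a=np.array([np.cos(yaw),np.sin(yaw),0]); z=np.array([0,0,1.])
    X=-z*np.cos(tilt)+a*np.sin(tilt); Y=a*np.cos(tilt)+z*np.sin(tilt)
    return R.from_matrix(np.c_[X,Y,np.cross(X,Y)])
def near(Rt,R0):
    f=Rt*R.from_rotvec([np.pi,0,0])
    return min((Rt,f),key=lambda r:(R0.inv()*r).magnitude())
def go(p,Rt,flip=True):
    s,p0,R0=st()
    if flip: Rt=near(Rt,R0)
    rv=np.degrees((R0.inv()*Rt).as_rotvec())
    print('now',np.round(p0,4),'tool axes',np.round(R0.as_matrix().T,3).tolist())
    print('turn tot deg',np.round(rv,1),'| shift in START tool axes cm',np.round(R0.inv().apply(np.array(p)-p0)*100,2),'| in END tool axes cm',np.round(Rt.inv().apply(np.array(p)-p0)*100,2))
    # assume rows alike (turn w, then shift along new axes): same rotvec each row; constant tool-shift d
    for N in (5,10,20):
        w=np.radians(rv)/N; A=np.zeros((3,3)); 
        for i in range(1,N+1): A+=(R0*R.from_rotvec(w*i)).as_matrix()
        print(N,'rows: turn',np.round(rv/N,2),'shift',np.round(np.linalg.solve(A,np.array(p)-p0)*100,3))
E
python3 - <<'E'
from plan import *
import workcell; print([a for a in dir(workcell) if a[0]!='_'])
s,p,r=st(); print(s['clock'])
yaw=-.056
seat=np.array([.565,-.1000,0]); d=np.array([np.cos(yaw),np.sin(yaw),0])
cr=seat-.1092*d+[0,0,.041]; print(cr)
Rt=tool(yaw,np.radians(22))
go(cr-Rt.as_matrix()[:,0]*.10,Rt)
print(near(Rt,r).as_matrix())
E
```

```text
['MotionError', 'camera_model', 'find_in', 'get_state', 'hand_in', 'hold_point_z', 'read_camera', 'silhouettes']
0.65
[ 0.45597118 -0.093888    0.041     ]
now [0.1521 0.5546 0.2313] tool axes [[-0.0, 0.0, -1.0], [0.265, 0.964, 0.0], [0.964, -0.265, -0.0]]
turn tot deg [ 76.8 -14.9  18.5] | shift in START tool axes cm [  9.75 -55.28  42.79] | in END tool axes cm [20.37 24.36 63.04]
5 rows: turn [15.37 -2.99  3.7 ] shift [ 2.205 -2.032 14.798]
10 rows: turn [ 7.68 -1.49  1.85] shift [ 1.022 -1.495  7.345]
20 rows: turn [ 3.84 -0.75  0.92] shift [ 0.493 -0.867  3.651]
[[ 3.74019364e-01  9.25730410e-01 -5.59707353e-02]
 [-2.09670065e-02 -5.18951621e-02 -9.98432410e-01]
 [-9.27183855e-01  3.74606593e-01  5.55111512e-17]]
```

Emit:
step_arm(targets=[[[3.8,-0.7,0.9],[0.49,-0.87,3.65],5],[[3.8,-0.7,0.9],[0.49,-0.87,3.65],5],[[3.8,-0.7,0.9],[0.49,-0.87,3.65],5],[[3.8,-0.7,0.9],[0.49,-0.87,3.65],5],[[3.8,-0.7,0.9],[0.49,-0.87,3.65],5],[[3.8,-0.7,0.9],[0.49,-0.87,3.65],5],[[3.8,-0.7,0.9],[0.49,-0.87,3.65],5],[[3.8,-0.7,0.9],[0.49,-0.87,3.65],5],[[3.8,-0.7,0.9],[0.49,-0.87,3.65],5],[[3.8,-0.7,0.9],[0.49,-0.87,3.65],5]], force=40)

```text
clock: 1.65
tcp_pos: [0.4132, 0.2905, 0.1898]
orientation: [0.678, 0.366, 0.578, -0.269]
wrist_force: [0.3, 1.2, 1.1]
finger_gap: 0.0498
```

```bash
cat > tgt.py <<'E'
from plan import *
yaw=-.056
seat=np.array([.565,-.1000,0]); d=np.array([np.cos(yaw),np.sin(yaw),0])
cr=seat-.1092*d+[0,0,.041]
RC=tool(yaw,np.radians(22))
E
python3 - <<'E'
from tgt import *
print(hold_point_z, get_state()['clock'],np.round(get_state()['joint_pos'],3))
go(cr-RC.as_matrix()[:,0]*.10,RC)
E
```

```text
0.0187 1.65 [ 0.473  0.043 -0.409  0.924 -0.032  1.406]
now [0.4132 0.2905 0.1898] tool axes [[0.186, 0.059, -0.981], [0.788, 0.588, 0.185], [0.587, -0.807, 0.063]]
turn tot deg [38.7 -7.7  9.6] | shift in START tool axes cm [  3.33 -23.07  30.82] | in END tool axes cm [ 6.21  0.38 38.14]
5 rows: turn [ 7.73 -1.55  1.92] shift [ 0.854 -1.926  7.575]
10 rows: turn [ 3.87 -0.77  0.96] shift [ 0.409 -1.087  3.758]
20 rows: turn [ 1.93 -0.39  0.48] shift [ 0.201 -0.574  1.87 ]
```

Emit:
step_arm(targets=[[[3.87,-0.77,0.96],[0.41,-1.09,3.76],4.4],[[3.87,-0.77,0.96],[0.41,-1.09,3.76],4.4],[[3.87,-0.77,0.96],[0.41,-1.09,3.76],4.4],[[3.87,-0.77,0.96],[0.41,-1.09,3.76],4.4],[[3.87,-0.77,0.96],[0.41,-1.09,3.76],4.4],[[3.87,-0.77,0.96],[0.41,-1.09,3.76],4.4],[[3.87,-0.77,0.96],[0.41,-1.09,3.76],4.4],[[3.87,-0.77,0.96],[0.41,-1.09,3.76],4.4],[[3.87,-0.77,0.96],[0.41,-1.09,3.76],4.4],[[3.87,-0.77,0.96],[0.41,-1.09,3.76],4.4]])

```text
clock: 2.65
tcp_pos: [0.4432, -0.0919, 0.1382]
orientation: [0.575, 0.597, 0.379, -0.412]
wrist_force: [0.4, -0.2, -0.8]
finger_gap: 0.0441
```

Run:
```python
from tgt import *
go(cr+RC.as_matrix()[:,0]*.010,RC)
im=snap('top','t1.png'); im2=snap('scene','s1.png')
a=cv2.resize(im[180:320,290:430],None,fx=4,fy=4)[:,:,::-1]; b=cv2.resize(im2[220:360,250:420],None,fx=4,fy=4)[:,:,::-1]
cv2.imwrite('pics/t1c.png',a); cv2.imwrite('pics/s1c.png',b)
```

```text
now [ 0.4432 -0.0919  0.1382] tool axes [[0.374, -0.022, -0.927], [0.926, -0.052, 0.375], [-0.056, -0.998, 0.0]]
turn tot deg [-0.  0. -0.] | shift in START tool axes cm [10.49 -2.45  0.12] | in END tool axes cm [10.49 -2.45  0.13]
5 rows: turn [-0.    0.01 -0.  ] shift [ 2.099 -0.491  0.025]
10 rows: turn [-0.  0. -0.] shift [ 1.049 -0.245  0.012]
20 rows: turn [-0.  0. -0.] shift [ 0.525 -0.123  0.006]
```

View pics/s1c.png

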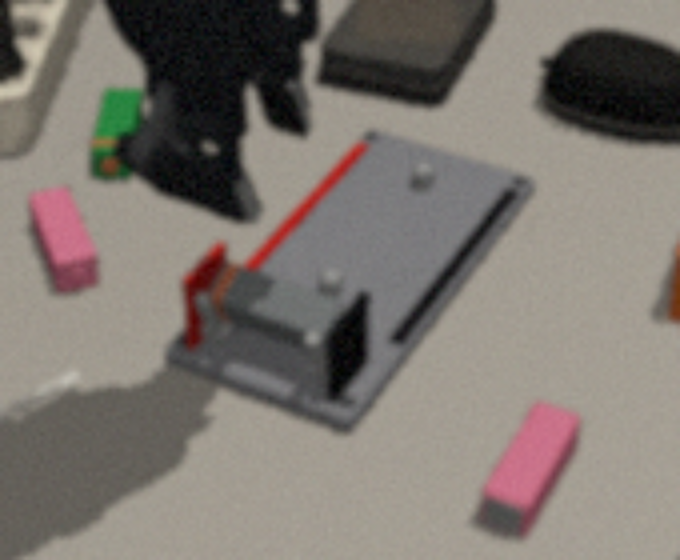

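View pics/t1c.png

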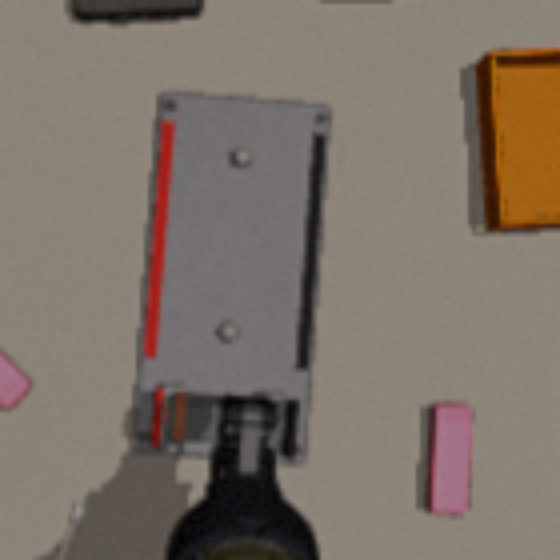

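Run:
```python
from tgt import *
s,p,r=st()
X,Y,Z=r.as_matrix().T
q=w2px('top',[p,p-.0*X+.022*Y,p-.022*Y,cr,cr+[-.05*np.sin(yaw)*0,.035,0],cr-[0,.035,0]])
im=cv2.imread('pics/t1.png'); o=cv2.resize(im[200:320,300:400],None,fx=6,fy=6,interpolation=cv2.INTER_CUBIC)
for i,a in enumerate(q):
    b=((a-[300,200]+.5)*6).astype(int); cv2.circle(o,tuple(map(int,b)),4,(0,255,255) if i<3 else (255,0,255),1)
q=w2px('scene',[p,p-.0*X+.022*Y,p-.022*Y,cr,cr+[-.05*np.sin(yaw)*0,.035,0],cr-[0,.035,0]])
im=cv2.imread('pics/s1.png'); o2=cv2.resize(im[230:350,270:370],None,fx=6,fy=6,interpolation=cv2.INTER_CUBIC)
for i,a in enumerate(q):
    b=((a-[270,230]+.5)*6).astype(int); cv2.circle(o2,tuple(map(int,b)),4,(0,255,255) if i<3 else (255,0,255),1)
cv2.imwrite('pics/t1d.png',cv2.resize(np.hstack([o,o2]),(800,480)))
```

```text
(no output)
```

View pics/t1d.png

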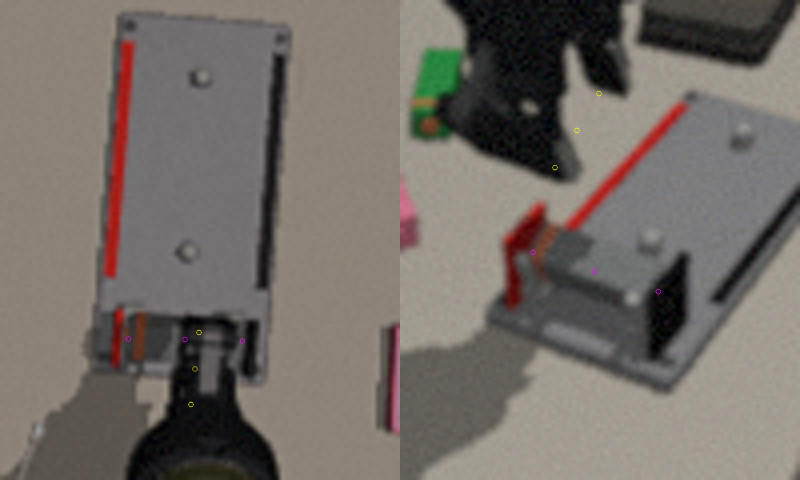

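Run:
```python
from tgt import *
s,p,r=st(); print(s['clock'],p,s['qvel'].round(3))
go(cr+RC.as_matrix()[:,0]*.010,RC)
im=snap('top','t2.png'); im2=snap('scene','s2.png')
X,Y,Z=r.as_matrix().T
out=[]
for n,img,l,t in(('top',im,300,200),('scene',im2,270,230)):
    q=w2px(n,[p,p+.022*Y,p-.022*Y,cr]); o=cv2.resize(img[t:t+120,l:l+100,::-1],None,fx=4,fy=4,interpolation=cv2.INTER_CUBIC).copy()
    for i,a in enumerate(q): cv2.circle(o,tuple(map(int,(a-[l,t]+.5)*4)),4,(0,255,255),1)
    out.append(o)
cv2.imwrite('pics/t2d.png',np.hstack(out))
```

```text
2.75 [ 0.44175984 -0.09392085  0.13707088] [ 0.081 -0.002  0.024  0.032  0.017  0.021]
now [ 0.4418 -0.0939  0.1371] tool axes [[0.371, -0.024, -0.928], [0.926, -0.057, 0.372], [-0.062, -0.998, 0.001]]
turn tot deg [-0.3  0.2  0.1] | shift in START tool axes cm [10.44 -2.26 -0.1 ] | in END tool axes cm [10.44 -2.28 -0.08]
5 rows: turn [-0.06  0.03  0.03] shift [ 2.088 -0.455 -0.018]
10 rows: turn [-0.03  0.02  0.01] shift [ 1.044 -0.227 -0.009]
20 rows: turn [-0.02  0.01  0.01] shift [ 0.522 -0.114 -0.005]
```

View pics/t2d.png

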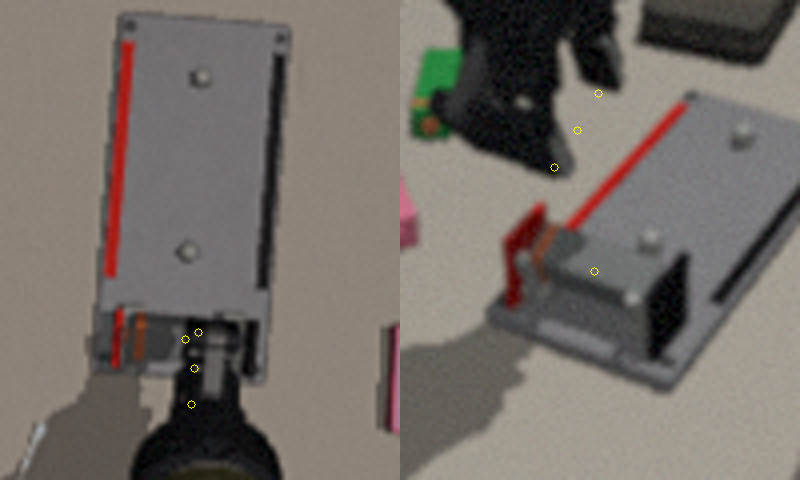

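Emit:
step_arm(targets=[[[0,0,0],[0,-0.6,0],4.4],[[0,0,0],[0,-0.6,0],4.4],[[0,0,0],[0,-0.6,0],4.4],[[0,0,0],[0,-0.5,0],4.4],[[0,0,0],[0,0,0],4.4],[[0,0,0],[0,0,0],4.4],[[0,0,0],[0,0,0],4.4],[[0,0,0],[0,0,0],4.4],[[0,0,0],[0,0,0],4.4],[[0,0,0],[0,0,0],4.4]])

```text
clock: 3.85
tcp_pos: [0.422, -0.0891, 0.1292]
orientation: [0.575, 0.596, 0.38, -0.412]
wrist_force: [0.2, -0.2, 0.2]
finger_gap: 0.0437
```

```bash
cat > look.py <<'E'
from tgt import *
def look(tag,pts,wins,k=4):
    s,p,r=st(); X,Y,Z=r.as_matrix().T; g=s['finger_gap']/2
    out=[]
    for n,l,t in wins:
        img=snap(n,tag+n+'.png')
        q=w2px(n,[p,p+g*Y,p-g*Y]+list(pts)); o=cv2.resize(img[t:t+120,l:l+100,::-1],None,fx=k,fy=k,interpolation=cv2.INTER_CUBIC).copy()
        for i,a in enumerate(q): cv2.circle(o,tuple(map(int,(a-[l,t]+.5)*k)),4,(0,255,255) if i<3 else (255,0,255),1)
        out.append(o)
    cv2.imwrite('pics/'+tag+'d.png',np.hstack(out))
E
python3 - <<'E'
from look import *
s,p,r=st(); print(s['clock'],p,s['qvel'].round(3))
go(cr+RC.as_matrix()[:,0]*.010,RC)
look('a3',[cr],[('top',300,200),('scene',270,230)])
E
```

```text
3.85 [ 0.42204482 -0.08909919  0.12924368] [-0.     0.001 -0.    -0.001  0.001 -0.   ]
now [ 0.422  -0.0891  0.1292] tool axes [[0.372, -0.02, -0.928], [0.927, -0.05, 0.373], [-0.054, -0.999, 0.0]]
turn tot deg [ 0.1 -0.   0.1] | shift in START tool axes cm [10.46 -0.12  0.3 ] | in END tool axes cm [10.46 -0.14  0.29]
5 rows: turn [ 0.03 -0.01  0.02] shift [ 2.092 -0.027  0.058]
10 rows: turn [ 0.01 -0.    0.01] shift [ 1.046 -0.013  0.029]
20 rows: turn [ 0.01 -0.    0.01] shift [ 0.523 -0.007  0.015]
```

View pics/a3d.png

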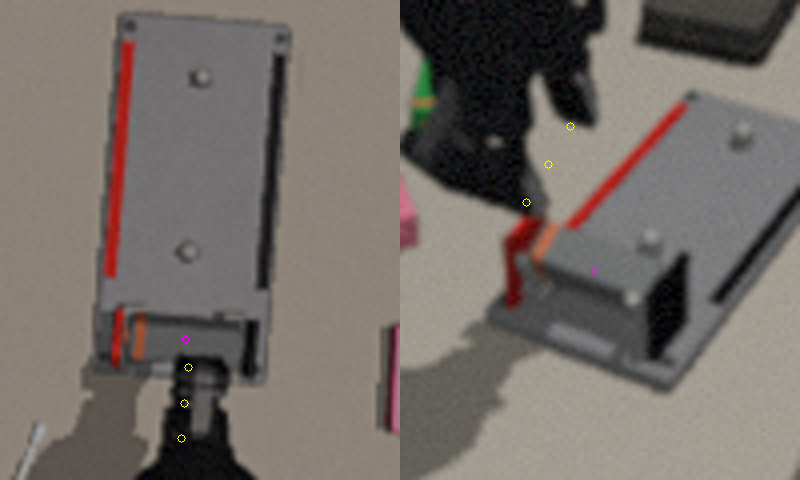

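Run:
```python
from look import *
s,p,r=st(); X,Y,Z=r.as_matrix().T; g=s['finger_gap']/2
out=[]
for n,l,t in(('top',320,270),('scene',285,245)):
    img=cv2.imread('pics/a3%s.png'%n)
    k=8; o=cv2.resize(img[t:t+60,l:l+50],None,fx=k,fy=k,interpolation=cv2.INTER_CUBIC)
    for sg in(1,-1):
        Q=[p+sg*g*Y+a*Z*.011-b*X*.03+c*sg*Y*.012 for a,b,c in ((-1,0,0),(1,0,0),(1,1,0),(-1,1,0),(-1,0,0),(-1,0,1),(1,0,1),(1,0,0))]
        q=np.round((w2px(n,Q)-[l,t]+.5)*k).astype(int)
        cv2.polylines(o,[q.reshape(-1,1,2).astype(np.int32)],False,(0,255,255) if sg>0 else (0,255,0),1)
    out.append(o)
cv2.imwrite('pics/a3e.png',np.hstack(out))
```

```text
(no output)
```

View pics/a3e.png

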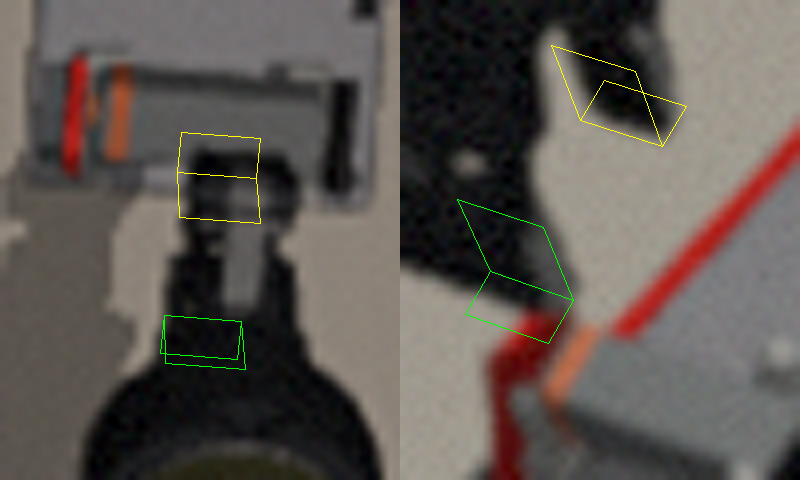

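Emit:
step_arm(targets=[[[0,0,0],[1.0,-0.1,0.3],4.4],[[0,0,0],[1.5,0,0],4.4],[[0,0,0],[1.5,0,0],4.4],[[0,0,0],[1.5,0,0],4.4],[[0,0,0],[1.5,0,0],4.4],[[0,0,0],[1.2,0,0],4.4],[[0,0,0],[1.0,0,0],4.4],[[0,0,0],[0.8,0,0],4.4],[[0,0,0],[0.4,0,0],4.4],[[0,0,0],[0,0,0],4.4]])

```text
clock: 4.95
tcp_pos: [0.4594, -0.094, 0.0319]
orientation: [0.575, 0.596, 0.38, -0.412]
wrist_force: [0.5, 0.6, 0.7]
finger_gap: 0.044
```

Emit:
step_arm(targets=[[[0,0,0],[0,0,0],3.0],[[0,0,0],[0,0,0],2.0],[[0,0,0],[0,0,0],1.5],[[0,0,0],[0,0,0],1.5],[[0,0,0],[0,0,0],1.5],[[0,0,0],[0,0,0],1.5],[[0,0,0],[0,0,0],1.5],[[0,0,0],[0,0,0],1.5],[[0,0,0],[0,0,0],1.5],[[0,0,0],[0,0,0],1.5]])

```text
clock: 5.95
tcp_pos: [0.4608, -0.0947, 0.0335]
orientation: [0.576, 0.596, 0.379, -0.411]
wrist_force: [0.5, -0.3, 7.9]
finger_gap: 0.0232
```

Run:
```python
from look import *
s,p,r=st(); print(s['clock'],p,s['finger_gap'],s['wrist_force'])
go(cr+RC.as_matrix()[:,0]*.010,RC)
look('a4',[cr],[('top',300,200),('scene',270,230)])
```

```text
5.95 [ 0.46083808 -0.09468995  0.03348179] 0.023239173264214617 [ 0.52835718 -0.25994568  7.92082479]
now [ 0.4608 -0.0947  0.0335] tool axes [[0.375, -0.021, -0.927], [0.926, -0.049, 0.375], [-0.054, -0.999, 0.001]]
turn tot deg [ 0.1  0.  -0.1] | shift in START tool axes cm [ 0.12 -0.17 -0.05] | in END tool axes cm [ 0.12 -0.17 -0.05]
5 rows: turn [ 0.03  0.   -0.01] shift [ 0.024 -0.035 -0.011]
10 rows: turn [ 0.01  0.   -0.01] shift [ 0.012 -0.017 -0.005]
20 rows: turn [ 0.01  0.   -0.  ] shift [ 0.006 -0.009 -0.003]
```

View pics/a4d.png

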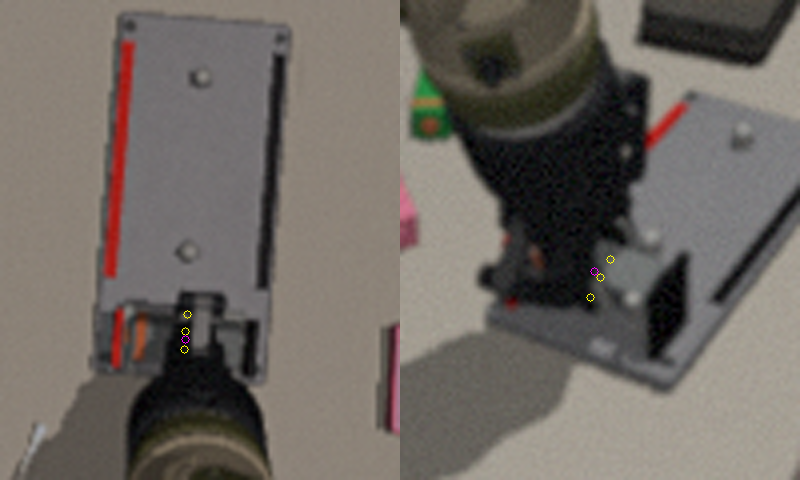

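Emit:
step_arm(targets=[[[0,0,0],[-0.8,0,0],1.5],[[0,0,0],[-1.5,0,0],1.5],[[0,0,0],[-1.5,0,0],1.5],[[0,0,0],[-1.5,0,0],1.5],[[0,0,0],[-1.5,0,0],1.5],[[0,0,0],[-1.5,0,0],1.5],[[0,0,0],[-1.5,0,0],1.5],[[0,0,0],[-0.8,0,0],1.5],[[0,0,0],[0,0,0],1.5],[[0,0,0],[0,0,0],1.5]])

```text
clock: 7.05
tcp_pos: [0.4197, -0.0918, 0.1301]
orientation: [0.575, 0.596, 0.38, -0.412]
wrist_force: [-0.6, -0.6, -0.8]
finger_gap: 0.0235
```

```bash
sed -i 's/seat=np.array(\[.565/seat=np.array([.566/' tgt.py
python3 - <<'E'
from look import *
print(get_state()['finger_gap'])
go([.637,-.300,.13],tool(yaw+np.pi/2,0),False)
E
```

```text
0.023458556836769194
now [ 0.4197 -0.0918  0.1301] tool axes [[0.372, -0.02, -0.928], [0.927, -0.05, 0.372], [-0.054, -0.999, -0.0]]
turn tot deg [-88.7  17.1 -17.2] | shift in START tool axes cm [ 8.51 21.17 19.62] | in END tool axes cm [ 1.000e-02 -1.957e+01  2.286e+01]
5 rows: turn [-17.74   3.42  -3.43] shift [ 0.251 -0.582  6.613]
10 rows: turn [-8.87  1.71 -1.72] shift [ 0.171 -0.037  3.327]
20 rows: turn [-4.43  0.86 -0.86] shift [0.098 0.045 1.664]
```

Emit:
step_arm(targets=[[[-4.43,0.86,-0.86],[0.1,0.05,1.66],1.5],[[-4.43,0.86,-0.86],[0.1,0.05,1.66],1.5],[[-4.43,0.86,-0.86],[0.1,0.05,1.66],1.5],[[-4.43,0.86,-0.86],[0.1,0.05,1.66],1.5],[[-4.43,0.86,-0.86],[0.1,0.05,1.66],1.5],[[-4.43,0.86,-0.86],[0.1,0.05,1.66],1.5],[[-4.43,0.86,-0.86],[0.1,0.05,1.66],1.5],[[-4.43,0.86,-0.86],[0.1,0.05,1.66],1.5],[[-4.43,0.86,-0.86],[0.1,0.05,1.66],1.5],[[-4.43,0.86,-0.86],[0.1,0.05,1.66],1.5]])

```text
clock: 8.05
tcp_pos: [0.4747, -0.2451, 0.129]
orientation: [0.695, 0.334, 0.592, -0.234]
wrist_force: [0.0, 0.3, -0.4]
finger_gap: 0.0231
```

Emit:
step_arm(targets=[[[-4.43,0.86,-0.86],[0.1,0.05,1.66],1.5],[[-4.43,0.86,-0.86],[0.1,0.05,1.66],1.5],[[-4.43,0.86,-0.86],[0.1,0.05,1.66],1.5],[[-4.43,0.86,-0.86],[0.1,0.05,1.66],1.5],[[-4.43,0.86,-0.86],[0.1,0.05,1.66],1.5],[[-4.43,0.86,-0.86],[0.1,0.05,1.66],1.5],[[-4.43,0.86,-0.86],[0.1,0.05,1.66],1.5],[[-4.43,0.86,-0.86],[0.1,0.05,1.66],1.5],[[0,0,0],[0,0,0],1.5],[[0,0,0],[0,0,0],1.5]])

```text
clock: 9.05
tcp_pos: [0.5875, -0.31, 0.1297]
orientation: [0.713, 0.086, 0.693, -0.064]
wrist_force: [-0.5, -0.3, 0.3]
finger_gap: 0.0232
```

Run:
```python
from look import *
s=get_state();print(s['finger_gap'],s['joint_pos'].round(2))
go([.637,-.300,.03],tool(yaw+np.pi/2,0),False)
look('b1',[[.637,-.3,.03]],[('top',380,180),('scene',390,220)])
```

```text
0.023153883271932796 [-0.62  0.52  0.1   1.15  0.04 -0.41]
now [ 0.5875 -0.31    0.1297] tool axes [[0.031, 0.028, -0.999], [0.21, 0.977, 0.034], [0.977, -0.211, 0.024]]
turn tot deg [-9.   1.5 -1.8] | shift in START tool axes cm [10.15  1.68  4.38] | in END tool axes cm [9.97 1.28 4.88]
5 rows: turn [-1.79  0.31 -0.37] shift [2.009 0.291 0.938]
10 rows: turn [-0.9   0.15 -0.18] shift [1.005 0.147 0.467]
20 rows: turn [-0.45  0.08 -0.09] shift [0.503 0.074 0.233]
```

View pics/b1d.png

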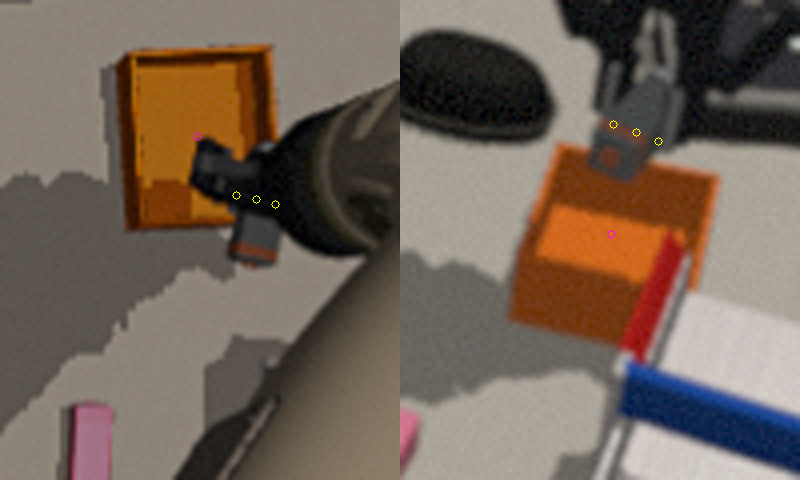

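Emit:
step_arm(targets=[[[-1.8,0.3,-0.4],[0,0.29,0.94],1.5],[[-1.8,0.3,-0.4],[0,0.29,0.94],1.5],[[-1.8,0.3,-0.4],[0,0.29,0.94],1.5],[[-1.8,0.3,-0.4],[0.5,0.29,0.94],1.5],[[-1.8,0.3,-0.4],[1.0,0.29,0.94],1.5],[[0,0,0],[1.5,0,0],1.5],[[0,0,0],[1.5,0,0],1.5],[[0,0,0],[1.5,0,0],1.5],[[0,0,0],[1.0,0,0],1.5],[[0,0,0],[0.5,0,0],1.5]])

```text
clock: 10.15
tcp_pos: [0.636, -0.3029, 0.0558]
orientation: [0.707, 0.018, 0.707, -0.02]
wrist_force: [-0.6, 0.2, -0.3]
finger_gap: 0.0231
```

Run:
```python
from look import *
go([.637,-.300,.03],tool(yaw+np.pi/2,0),False)
look('b2',[[.637,-.3,.03]],[('top',380,180),('scene',390,220)])
```

```text
now [ 0.636  -0.3029  0.0558] tool axes [[0.0, -0.003, -1.0], [0.054, 0.999, -0.003], [0.999, -0.054, 0.0]]
turn tot deg [0.1 0.  0.2] | shift in START tool axes cm [2.58 0.3  0.09] | in END tool axes cm [2.58 0.29 0.09]
5 rows: turn [0.02 0.   0.04] shift [0.515 0.059 0.017]
10 rows: turn [0.01 0.   0.02] shift [0.258 0.03  0.009]
20 rows: turn [0.   0.   0.01] shift [0.129 0.015 0.004]
```

View pics/b2d.png

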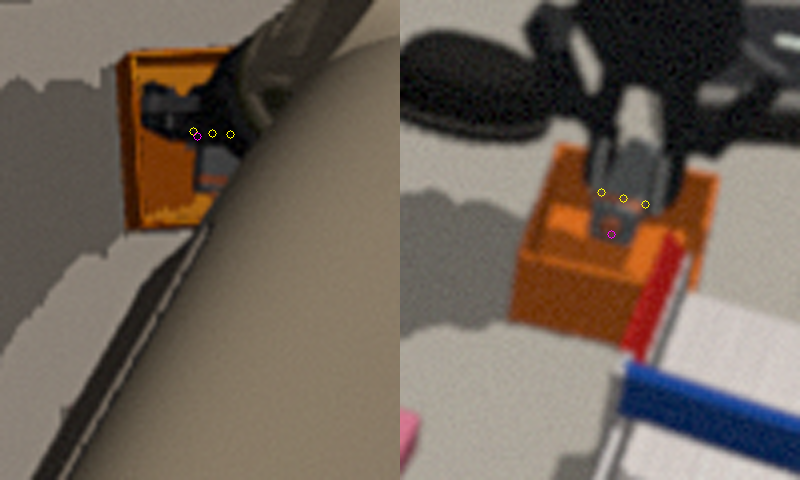

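Emit:
step_arm(targets=[[[0,0,0],[1.0,0.2,0],1.5],[[0,0,0],[1.0,0.1,0],1.5],[[0,0,0],[0.8,0,0],1.5],[[0,0,0],[0,0,0],1.5],[[0,0,0],[0,0,0],2.6],[[0,0,0],[0,0,0],3.2],[[0,0,0],[0,0,0],3.6],[[0,0,0],[0,0,0],3.6],[[0,0,0],[0,0,0],3.6],[[0,0,0],[-1,0,0],3.6]])

```text
clock: 11.25
tcp_pos: [0.6361, -0.3001, 0.0387]
orientation: [0.707, 0.018, 0.707, -0.021]
wrist_force: [0.1, -0.4, -0.1]
finger_gap: 0.0362
```

Emit:
step_arm(targets=[[[0,0,0],[-2,0,0],3.6],[[0,0,0],[-3,0,0],3.6],[[0,0,0],[-3,0,0],3.6],[[0,0,0],[-3,0,0],3.6],[[0,0,0],[-3,0,0],3.6],[[0,0,0],[-3,0,0],3.6],[[0,0,0],[-1,0,0],3.6],[[0,0,0],[0,0,0],3.6],[[0,0,0],[0,0,0],3.6],[[0,0,0],[0,0,0],3.6]])

```text
clock: 12.25
tcp_pos: [0.6358, -0.2993, 0.2175]
orientation: [0.707, 0.018, 0.707, -0.02]
wrist_force: [-0.2, 0.1, -0.5]
finger_gap: 0.0358
```

Run:
```python
from look import *
look('b3',[[.637,-.3,.03]],[('top',380,180),('scene',390,220)])
# move over bar
yb=-.066
go([.423,-.388,.19],tool(yb,0),True)
```

```text
now [ 0.6359 -0.2994  0.2177] tool axes [[-0.0, -0.003, -1.0], [0.055, 0.998, -0.003], [0.999, -0.055, -0.0]]
turn tot deg [-89.4  -0.1   0.1] | shift in START tool axes cm [  2.81 -10.01 -20.77] | in END tool axes cm [  2.77  20.66 -10.25]
5 rows: turn [-17.87  -0.03   0.03] shift [ 0.554  2.383 -4.503]
10 rows: turn [-8.94 -0.01  0.01] shift [ 0.277  1.015 -2.345]
20 rows: turn [-4.47 -0.01  0.01] shift [ 0.139  0.462 -1.192]
```

View pics/b3d.png

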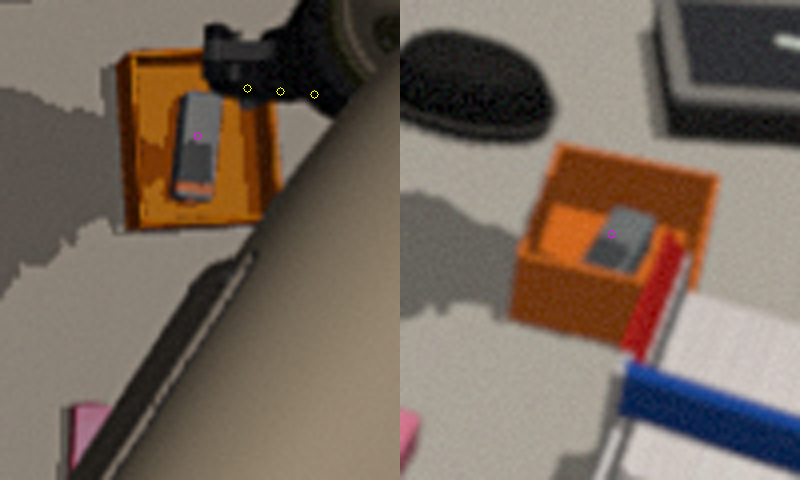

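Run:
```python
from look import *
go([.423,-.388,.19],tool(-.066,0),False); print(get_state()['joint_pos'].round(2))
```

```text
now [ 0.6359 -0.2994  0.2177] tool axes [[-0.0, -0.003, -1.0], [0.055, 0.998, -0.003], [0.999, -0.055, -0.0]]
turn tot deg [90.6  0.1  0.1] | shift in START tool axes cm [  2.81 -10.01 -20.77] | in END tool axes cm [  2.77 -20.66  10.25]
5 rows: turn [18.13  0.03  0.03] shift [ 0.561 -5.033 -0.877]
10 rows: turn [9.06 0.01 0.01] shift [ 0.281 -2.482 -0.638]
20 rows: turn [4.53 0.01 0.01] shift [ 0.14  -1.228 -0.368]
[-0.55  0.58  0.43  1.41 -0.   -0.5 ]
```

Emit:
step_arm(targets=[[[5,0,0],[0.15,-1.36,-0.42],5],[[5,0,0],[0.15,-1.36,-0.42],5],[[5,0,0],[0.15,-1.36,-0.42],5],[[5,0,0],[0.15,-1.36,-0.42],5],[[5,0,0],[0.15,-1.36,-0.42],5],[[5,0,0],[0.15,-1.36,-0.42],5],[[5,0,0],[0.15,-1.36,-0.42],5],[[5,0,0],[0.15,-1.36,-0.42],5],[[5,0,0],[0.15,-1.36,-0.42],5],[[5,0,0],[0.15,-1.36,-0.42],5]])

```text
clock: 13.35
tcp_pos: [0.5421, -0.4011, 0.2037]
orientation: [0.633, 0.317, 0.631, -0.318]
wrist_force: [0.4, 0.0, 0.3]
finger_gap: 0.0502
```

Emit:
step_arm(targets=[[[5,0,0],[0.15,-1.36,-0.42],5],[[5,0,0],[0.15,-1.36,-0.42],5],[[5,0,0],[0.15,-1.36,-0.42],5],[[5,0,0],[0.15,-1.36,-0.42],5],[[5,0,0],[0.15,-1.36,-0.42],5],[[5,0,0],[0.15,-1.36,-0.42],5],[[5,0,0],[0.15,-1.36,-0.42],5],[[5,0,0],[0.15,-1.36,-0.42],5],[[0,0,0],[0,0,0],5],[[0,0,0],[0,0,0],5]])

```text
clock: 14.35
tcp_pos: [0.4314, -0.4054, 0.1924]
orientation: [-0.488, -0.513, -0.485, 0.514]
wrist_force: [0.6, -0.9, 0.8]
finger_gap: 0.05
```

Run:
```python
from look import *
B=np.array([.423,-.388,.1115])
go(B+[0,0,.0485],tool(-.066,0),False); print(get_state()['joint_pos'].round(2))
look('e1',[B+[0,.043,.013],B+[0,-.043,.013]],[('top',420,220),('scene',420,250)])
```

```text
now [ 0.4314 -0.4054  0.1924] tool axes [[0.002, -0.004, -1.0], [0.999, -0.053, 0.003], [-0.053, -0.999, 0.004]]
turn tot deg [ 0.7  0.2 -0.2] | shift in START tool axes cm [ 3.23 -0.94 -1.7 ] | in END tool axes cm [ 3.24 -0.96 -1.68]
5 rows: turn [ 0.14  0.05 -0.03] shift [ 0.647 -0.19  -0.337]
10 rows: turn [ 0.07  0.02 -0.02] shift [ 0.324 -0.095 -0.169]
20 rows: turn [ 0.04  0.01 -0.01] shift [ 0.162 -0.048 -0.084]
[-0.89  0.36  0.01  1.22 -0.    0.73]
```

View pics/e1d.png

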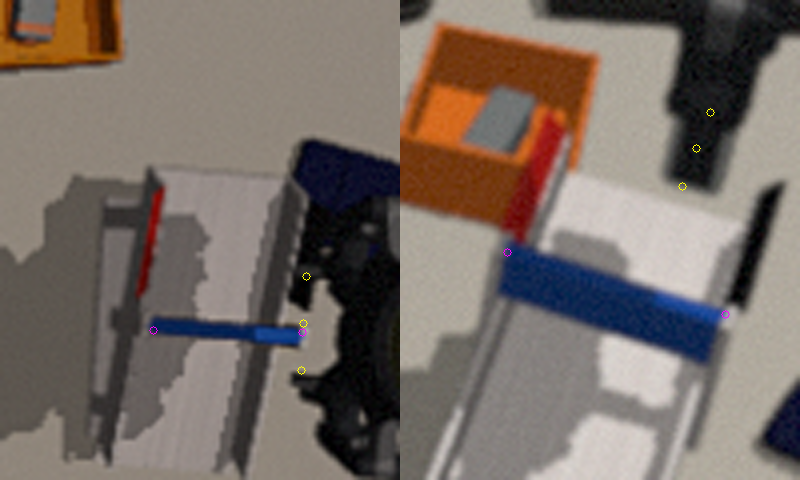

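Emit:
step_arm(targets=[[[0.3,0,0],[0.5,-0.3,-0.6],5],[[0.3,0,0],[0.5,-0.3,-0.6],5],[[0,0.2,-0.2],[1.0,-0.3,-0.5],5],[[0,0,0],[1.0,0,0],5],[[0,0,0],[0.5,0,0],5],[[0,0,0],[0,0,0],5],[[0,0,0],[0,0,0],5],[[0,0,0],[0,0,0],5],[[0,0,0],[0,0,0],5],[[0,0,0],[0,0,0],5]])

```text
clock: 15.45
tcp_pos: [0.4237, -0.3883, 0.158]
orientation: [-0.484, -0.516, -0.483, 0.517]
wrist_force: [0.0, -0.0, -0.0]
finger_gap: 0.0503
```

Run:
```python
from look import *
B=np.array([.423,-.388,.1115])
go(B-[0,0,.0175],tool(-.066,0),False)
look('e2',[B+[0,.043,.013],B+[0,-.043,.013]],[('top',420,220),('scene',420,250)])
```

```text
now [ 0.4237 -0.3883  0.158 ] tool axes [[-0.0, -0.002, -1.0], [0.998, -0.065, -0.0], [-0.065, -0.998, 0.002]]
turn tot deg [0.  0.1 0. ] | shift in START tool axes cm [ 6.4  -0.07 -0.03] | in END tool axes cm [ 6.4  -0.07 -0.02]
5 rows: turn [0.01 0.02 0.  ] shift [ 1.28  -0.014 -0.005]
10 rows: turn [0.   0.01 0.  ] shift [ 0.64  -0.007 -0.003]
20 rows: turn [0. 0. 0.] shift [ 0.32  -0.004 -0.001]
```

View pics/e2d.png

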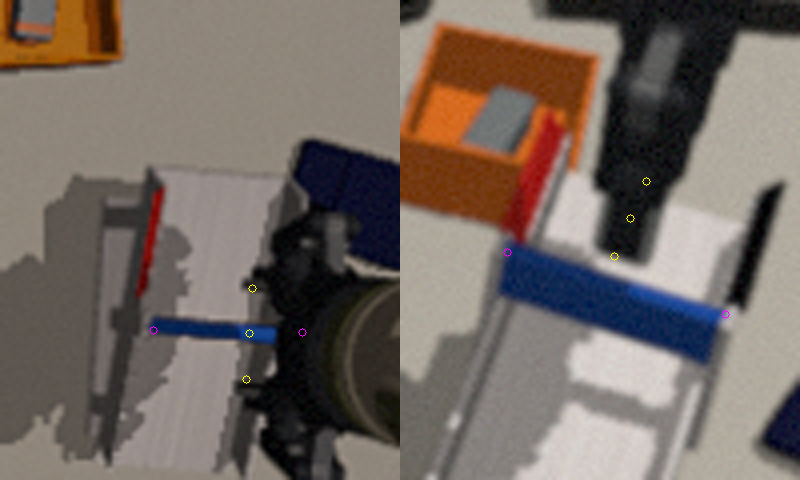

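Emit:
step_arm(targets=[[[0,0,0],[0.6,0,0],5],[[0,0,0],[0.9,0,0],5],[[0,0,0],[0.9,0,0],5],[[0,0,0],[0.9,0,0],5],[[0,0,0],[0.9,0,0],5],[[0,0,0],[0.9,0,0],5],[[0,0,0],[0.7,0,0],5],[[0,0,0],[0.6,0,0],5],[[0,0,0],[0,0,0],5],[[0,0,0],[0,0,0],5]])

```text
clock: 16.55
tcp_pos: [0.4236, -0.3881, 0.0937]
orientation: [-0.484, -0.516, -0.483, 0.517]
wrist_force: [0.3, 0.6, -0.1]
finger_gap: 0.0498
```

Emit:
step_arm(targets=[[[0,0,0],[0,0,0],4],[[0,0,0],[0,0,0],3],[[0,0,0],[0,0,0],2],[[0,0,0],[0,0,0],1.2],[[0,0,0],[0,0,0],0.4],[[0,0,0],[0,0,0],0.3],[[0,0,0],[0,0,0],0.3],[[0,0,0],[0,0,0],0.3],[[0,0,0],[0,0,0],0.3],[[0,0,0],[0,0,0],0.3]], force=80)

```text
clock: 17.55
tcp_pos: [0.4237, -0.3883, 0.0939]
orientation: [-0.484, -0.516, -0.483, 0.516]
wrist_force: [1.6, 0.5, 3.8]
finger_gap: 0.0092
```

Run:
```python
from look import *
B=np.array([.423,-.388,.1115])
go(B-[0,0,.0175],tool(-.066,0),False)
s=get_state();print(s['wrist_force'],s['ft_torque'])
look('e3',[B+[0,.043,.013],B+[0,-.043,.013]],[('top',420,220),('scene',420,250)])
```

```text
now [ 0.4237 -0.3883  0.0939] tool axes [[-0.0, -0.002, -1.0], [0.998, -0.065, -0.0], [-0.065, -0.998, 0.002]]
turn tot deg [0.  0.1 0. ] | shift in START tool axes cm [-0.01 -0.07 -0.02] | in END tool axes cm [-0.01 -0.08 -0.02]
5 rows: turn [0.01 0.02 0.  ] shift [-0.001 -0.015 -0.004]
10 rows: turn [0.   0.01 0.  ] shift [-0.001 -0.008 -0.002]
20 rows: turn [0. 0. 0.] shift [-0.    -0.004 -0.001]
[1.58155487 0.53996649 3.76652158] [ 0.07594423 -0.14597116 -0.02785364]
```

View pics/e3d.png

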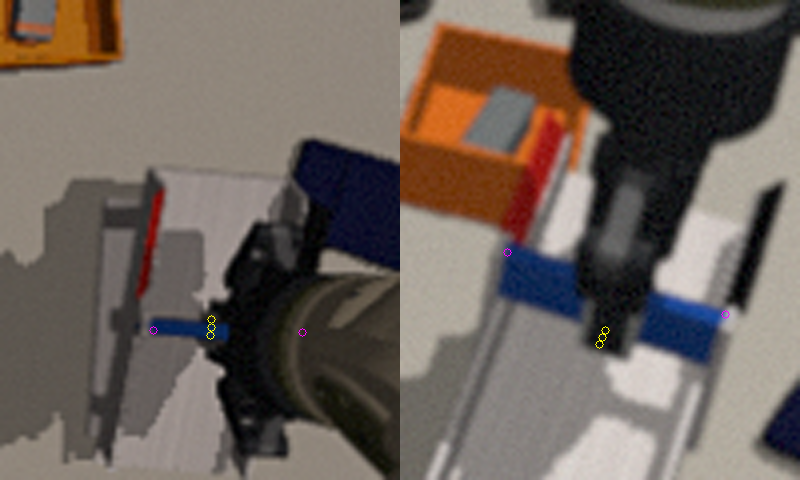

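Emit:
step_arm(targets=[[[0,0,0],[-0.4,0,0],0.3],[[0,0,0],[-0.8,0,0],0.3],[[0,0,0],[-1.0,0,0],0.3],[[0,0,0],[-1.0,0,0],0.3],[[0,0,0],[-1.2,0,0],0.3],[[0,0,0],[-1.2,0,0],0.3],[[0,0,0],[-1.0,0,0],0.3],[[0,0,0],[-0.8,0,0],0.3],[[0,0,0],[0,0,0],0.3],[[0,0,0],[0,0,0],0.3]])

```text
clock: 18.65
tcp_pos: [0.4236, -0.388, 0.1677]
orientation: [-0.484, -0.516, -0.483, 0.517]
wrist_force: [-0.2, 0.1, -3.2]
finger_gap: 0.009
```

Run:
```python
from look import *
s=get_state();print(s['wrist_force'],s['ft_torque'],s['finger_gap'])
go(seat+[0,0,.169],tool(yaw,0),False)
```

```text
[-0.23617058  0.05213562 -3.23144428] [ 0.0273269   0.05456492 -0.04327932] 0.008974878402424613
now [ 0.4236 -0.388   0.1677] tool axes [[-0.001, -0.001, -1.0], [0.998, -0.065, -0.001], [-0.065, -0.998, 0.001]]
turn tot deg [-0.5  0.1  0. ] | shift in START tool axes cm [ -0.18  12.34 -29.66] | in END tool axes cm [ -0.13  12.61 -29.55]
5 rows: turn [-0.11  0.01  0.01] shift [-0.03   2.5   -5.919]
10 rows: turn [-0.05  0.01  0.  ] shift [-0.015  1.249 -2.96 ]
20 rows: turn [-0.03  0.    0.  ] shift [-0.008  0.624 -1.48 ]
```

Emit:
step_arm(targets=[[[0,0,0],[0,0.42,-1.0],0.3],[[-0.5,0,0],[0,0.84,-2.0],0.3],[[0,0,0],[0,0.97,-2.3],0.3],[[0,0,0],[0,0.97,-2.3],0.3],[[0,0,0],[0,0.97,-2.3],0.3],[[0,0,0],[0,0.97,-2.3],0.3],[[0,0,0],[0,0.97,-2.3],0.3],[[0,0,0],[0,0.97,-2.3],0.3],[[0,0,0],[0,0.97,-2.3],0.3],[[0,0,0],[0,0.97,-2.3],0.3]])

```text
clock: 19.65
tcp_pos: [0.5259, -0.1775, 0.1666]
orientation: [-0.485, -0.513, -0.486, 0.514]
wrist_force: [0.7, 0.7, -2.8]
finger_gap: 0.0087
```

Emit:
step_arm(targets=[[[0,0,0],[0,0.93,-2.2],0.3],[[0,0,0],[0,0.85,-2.0],0.3],[[0,0,0],[0,0.68,-1.6],0.3],[[0,0,0],[0,0.5,-1.2],0.3],[[0,0,0],[0,0.3,-0.7],0.3],[[0,0,0],[0,0.2,-0.5],0.3],[[0,0,0],[0,0,0],0.3],[[0,0,0],[0,0,0],0.3],[[0,0,0],[0,0,0],0.3],[[0,0,0],[0,0,0],0.3]])

```text
clock: 20.65
tcp_pos: [0.565, -0.1002, 0.1673]
orientation: [-0.486, -0.514, -0.485, 0.515]
wrist_force: [-0.1, 0.3, -3.3]
finger_gap: 0.009
```

Run:
```python
from look import *
s=get_state();print(s['wrist_force'],s['ft_torque'],s['finger_gap'])
go(seat+[0,0,.169],tool(yaw,0),False)
im=snap('top','f1t.png'); im2=snap('scene','f1s.png')
cv2.imwrite('pics/f1.png',np.hstack([cv2.resize(im[180:310,290:420],(390,390),interpolation=cv2.INTER_CUBIC),cv2.resize(im2[200:330,290:420],(390,390),interpolation=cv2.INTER_CUBIC)])[:,:,::-1])
```

```text
[-0.05682799  0.28923053 -3.32277482] [0.05388905 0.00195815 0.01155357] 0.008983272987388826
now [ 0.565  -0.1002  0.1673] tool axes [[-0.001, -0.001, -1.0], [0.998, -0.057, -0.001], [-0.057, -0.998, 0.001]]
turn tot deg [-0.1  0.1  0. ] | shift in START tool axes cm [-0.17  0.1  -0.02] | in END tool axes cm [-0.17  0.1  -0.02]
5 rows: turn [-0.02  0.01  0.01] shift [-0.034  0.021 -0.005]
10 rows: turn [-0.01  0.01  0.  ] shift [-0.017  0.01  -0.002]
20 rows: turn [-0.  0.  0.] shift [-0.009  0.005 -0.001]
```

View pics/f1.png

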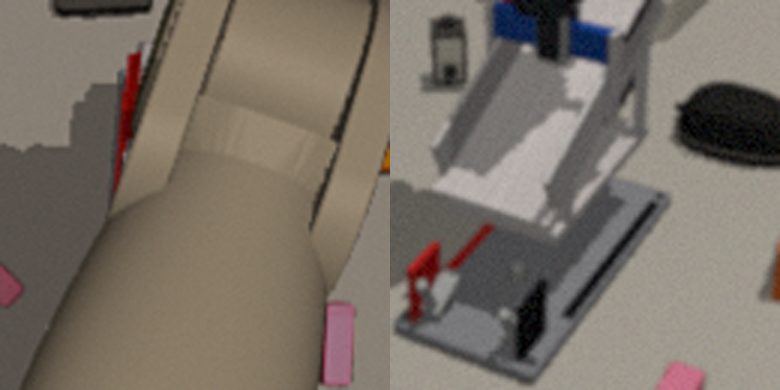

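Run:
```python
from fit import *
for f in('f1s.png','e3scene.png','e2scene.png'):
    im=cv2.imread('pics/'+f)[:,:,::-1].copy()
    h=hsv(im); m=((h[...,0]>100)&(h[...,0]<125)&(h[...,1]>110)&(h[...,2]>45)).astype(np.uint8)
    cs=[c for c in comps(m,30)]
    for c in cs: print(f,c[1],c[2].round())
    M=np.zeros_like(m)
    x0=[.565,-.1,-.056] if f[0]=='f' else [.423,-.388,-.066]
    zz=.0985+(.0737 if f[0]=='f' else 0)
    pc=w2px('scene',[[x0[0],x0[1],zz+.013]])[0]
    for c in cs:
        if np.hypot(*(c[2]-pc))<40: M|=c[0].astype(np.uint8)
    pts=np.argwhere(M)[:,::-1]; hu=cv2.convexHull(pts.astype(np.int32)); F=np.zeros_like(m); cv2.fillConvexPoly(F,hu,1)
    for L in(.084,.087): print(L,fitbox({'scene':F},(.010,L,.026),zz,x0))
```

```text
f1s.png [230  98  11  10  69] [235. 103.]
f1s.png [231 107  10  11  59] [236. 112.]
f1s.png [325 201  14  13 143] [331. 208.]
f1s.png [350 206  13  15 137] [356. 213.]
f1s.png [519 345  17  19  61] [526. 353.]
f1s.png [546 356  23  25 145] [557. 367.]
f1s.png [539 364  11   9  35] [544. 367.]
0.084 (array([ 0.56535908, -0.09741733, -0.1707369 ]), np.float64(0.16483640892109142))
0.087 (array([ 0.56581426, -0.09575427, -0.15934055]), np.float64(0.1891535843671095))
e3scene.png [230  98  10  10  69] [234. 103.]
e3scene.png [231 108  10  10  58] [235. 112.]
e3scene.png [445 311  21  19 244] [455. 320.]
e3scene.png [480 323  21  18 236] [490. 331.]
e3scene.png [513 342  58  41 861] [543. 361.]
0.084 (array([ 0.42407285, -0.38739672, -0.00954447]), np.float64(0.1572099993188475))
0.087 (array([ 0.42618501, -0.38729029, -0.1171346 ]), np.float64(0.17142857142857137))
e2scene.png [230  98  10  10  69] [234. 103.]
e2scene.png [231 108  10  10  59] [235. 112.]
e2scene.png [445 311  56  30 692] [472. 325.]
e2scene.png [513 343  57  39 860] [543. 361.]
0.084 (array([ 0.42674973, -0.38683704, -0.07380662]), np.float64(0.1445098576122672))
0.087 (array([ 0.42655501, -0.38733572, -0.08932502]), np.float64(0.16085219707057252))
```

Run:
```python
import cv2
im=cv2.imread('pics/f1s.png'); cv2.imwrite('pics/f1b.png',cv2.resize(im[185:330,285:415],None,fx=4.1,fy=4.1,interpolation=cv2.INTER_CUBIC))
```

```text
(no output)
```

View pics/f1b.png

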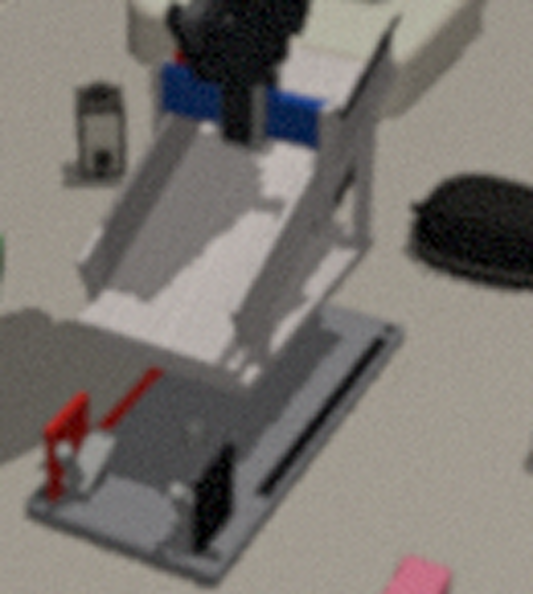

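Emit:
step_arm(targets=[[[0,0,0],[0.4,0.1,0.1],0.3],[[0,0,0],[0.6,0,0],0.3],[[0,0,0],[0.8,0,0],0.3],[[0,0,0],[0.8,0,0],0.3],[[0,0,0],[0.8,0,0],0.3],[[0,0,0],[0.5,0,0],0.3],[[0,0,0],[0.2,0,0],0.3],[[0,0,0],[0,0,0],0.3],[[0,0,0],[0,0,0],0.3],[[0,0,0],[0,0,0],0.3]])

```text
clock: 21.75
tcp_pos: [0.5664, -0.1009, 0.1267]
orientation: [-0.486, -0.514, -0.485, 0.514]
wrist_force: [0.3, -0.4, -4.1]
finger_gap: 0.0092
```

```bash
cat > seatlook.py <<'E'
from look import *
import sys
tag=sys.argv[1]
s,p,r=st();print(p,np.degrees(r.as_euler('xyz')).round(1),s['wrist_force'].round(1),s['ft_torque'].round(2),s['finger_gap'])
im2=snap('scene',tag+'s.png')
l,t,k=285,195,6
o=cv2.resize(im2[t:t+100+30,l:l+130],None,fx=k,fy=k,interpolation=cv2.INTER_CUBIC)[:,:,::-1].copy()
# predicted foot plate + dock, chute pose from TCP
X,Y,Z=r.as_matrix().T
yw=np.arctan2(Y[1],Y[0]); c0=np.array([p[0],p[1],p[2]-.0938])
def T(o_,yw,M): c,s_=np.cos(yw),np.sin(yw); M=np.array(M,float); return np.c_[o_[0]+c*M[:,0]-s_*M[:,1],o_[1]+s_*M[:,0]+c*M[:,1],o_[2]+M[:,2]]
def poly(P,col):
    q=np.round((w2px('scene',P)-[l,t]+.5)*k).astype(np.int32); cv2.polylines(o,[q.reshape(-1,1,2)],True,col,1)
poly(T(c0,yw,[[.075,.042,0],[.075,-.042,0],[-.075,-.042,0],[-.075,.042,0]]),(0,255,255))
poly(T(c0,yw,[[.075,.042,.008],[.075,-.042,.008],[-.075,-.042,.008],[-.075,.042,.008]]),(0,255,255))
poly(T(c0,yw,[[-.09,.039,.026],[-.09,-.039,.026]]),(255,0,255))
poly(T(seat,yaw,[[.095,.055,.012],[.095,-.055,.012],[-.135,-.055,.012],[-.135,.055,.012]]),(0,255,0))
cv2.imwrite('pics/'+tag+'.png',o[:600])
E
python3 seatlook.py g1
```

```text
[ 0.56641236 -0.10085811  0.12672492] [ 10.7  89.9 -82.5] [ 0.3 -0.4 -4.1] [-0.06  0.02  0.03] 0.009243797905817018
```

View pics/g1.png

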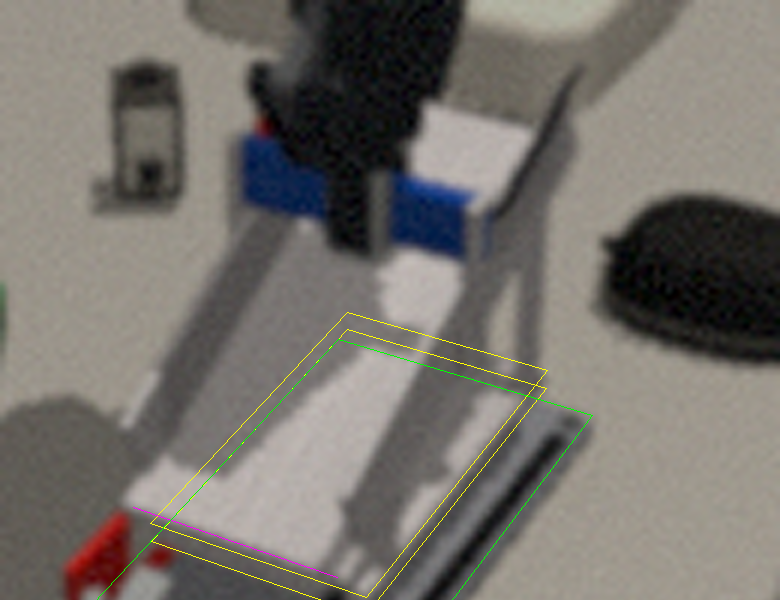

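Emit:
step_arm(targets=[[[0,0,0],[0.3,0,0],0.3],[[0,0,0],[0.3,0,0],0.3],[[0,0,0],[0.2,0,0],0.3],[[0,0,0],[0.2,0,0],0.3],[[0,0,0],[0.1,0,0],0.3],[[0,0,0],[0,0,0],0.3],[[0,0,0],[0,0,0],0.3],[[0,0,0],[0,0,0],0.3],[[0,0,0],[0,0,0],0.3],[[0,0,0],[0,0,0],0.3]])

```text
clock: 22.8
tcp_pos: [0.5661, -0.1008, 0.1153]
orientation: [-0.486, -0.513, -0.486, 0.514]
wrist_force: [-0.6, 0.5, -2.8]
finger_gap: 0.0086
```

```bash
python3 seatlook.py g2
```

```text
[ 0.56606707 -0.10076974  0.11532531] [ -23.3   89.9 -116.5] [-0.6  0.5 -2.8] [0.   0.04 0.01] 0.008577916277505844
```

Emit:
step_arm(targets=[[[0,0,0],[0.2,0,0],0.3],[[0,0,0],[0.2,0,0],0.3],[[0,0,0],[0.2,0,0],0.3],[[0,0,0],[0.1,0,0],0.3],[[0,0,0],[0.1,0,0],0.3],[[0,0,0],[0.1,0,0],0.3],[[0,0,0],[0,0,0],0.3],[[0,0,0],[0,0,0],0.3],[[0,0,0],[0,0,0],0.3],[[0,0,0],[0,0,0],0.3]])

```text
clock: 23.85
tcp_pos: [0.566, -0.1008, 0.1063]
orientation: [-0.486, -0.513, -0.486, 0.514]
wrist_force: [-1.0, -0.2, -2.6]
finger_gap: 0.0088
```

```bash
python3 seatlook.py g3
```

```text
[ 0.56603517 -0.10076537  0.10630045] [ -28.    89.9 -121.3] [-1.  -0.2 -2.6] [-0.01  0.04 -0.02] 0.008835673559951487
```

View pics/g3.png

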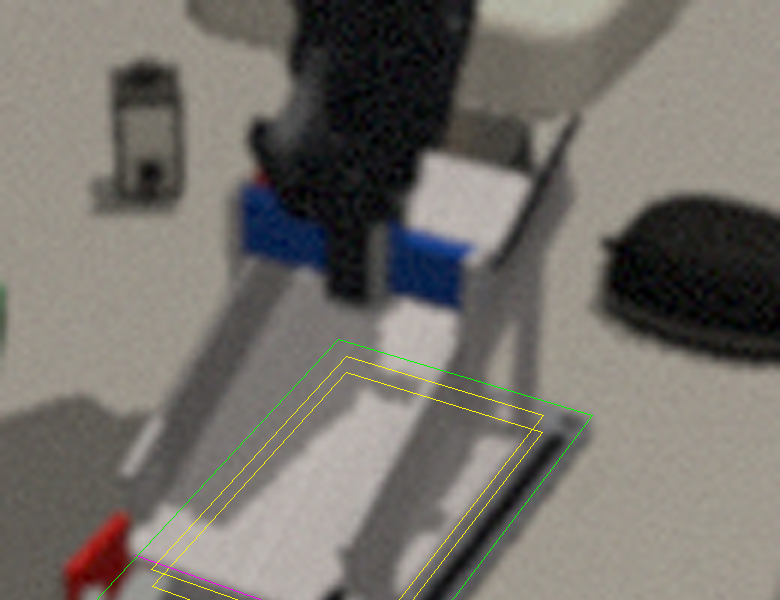

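Emit:
step_arm(targets=[[[0,0,0],[0.1,0,0],0.3],[[0,0,0],[0.1,0,0],0.3],[[0,0,0],[0,0,0],0.3],[[0,0,0],[0,0,0],0.3],[[0,0,0],[0,0,0],0.3],[[0,0,0],[0,0,0],1.0],[[0,0,0],[0,0,0],1.6],[[0,0,0],[0,0,0],2.4],[[0,0,0],[0,0,0],3.2],[[0,0,0],[0,0,0],3.6]])

```text
clock: 24.9
tcp_pos: [0.5661, -0.1008, 0.1041]
orientation: [-0.486, -0.513, -0.486, 0.514]
wrist_force: [-0.6, -1.0, 0.2]
finger_gap: 0.0362
```

Emit:
step_arm(targets=[[[0,0,0],[-0.5,0,0],3.6],[[0,0,0],[-1,0,0],3.6],[[0,0,0],[-2,0,0],3.6],[[0,0,0],[-2,0,0],3.6],[[0,0,0],[-2,0,0],3.6],[[0,0,0],[-2,0,0],4.5],[[0,0,0],[-2,0,0],4.5],[[0,0,0],[-1,0,0],4.5],[[0,0,0],[0,0,0],4.5],[[0,0,0],[0,0,0],4.5]])

```text
clock: 25.9
tcp_pos: [0.566, -0.1006, 0.2289]
orientation: [-0.486, -0.513, -0.486, 0.514]
wrist_force: [0.3, 0.3, -0.4]
finger_gap: 0.0449
```

Run:
```python
from fit import *
from plan import *
s,p,r=st(); print(s['clock'],p)
ims={n:snap(n,'h1%s.png'%n) for n in('top','scene')}
show(packs(ims))
l,t=285,195
cv2.imwrite('pics/h1.png',np.hstack([cv2.resize(ims['top'][180:310,290:420],(390,390)),cv2.resize(ims['scene'][t:t+130,l:l+130],(390,390))])[:,:,::-1])
```

```text
25.9 [ 0.56601677 -0.10060749  0.22894208]
[276. 229.] 25 0.5911 0.0831 -156.1 (0.12) | 0.5999 0.0855 -152.3 (0.23) | 0.5913 0.0824 -154.8 (0.20)
[224. 272.] 22 0.4788 0.2108 29.7 (0.20) | 0.4850 0.2123 35.6 (0.39) | 0.4792 0.2097 32.5 (0.32)
[261. 305.] 22 0.3996 0.1163 167.6 (0.18) | 0.4031 0.1136 177.1 (0.25) | 0.4004 0.1162 167.1 (0.23)
[220. 313.] 29 0.3782 0.2178 -20.7 (0.18) | 0.3810 0.2145 -12.1 (0.29) | 0.3789 0.2175 -20.7 (0.24)
```

View pics/h1.png

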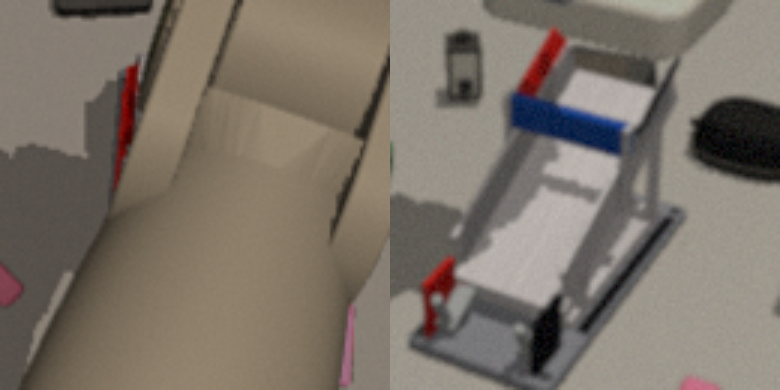

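```bash
cat >> tgt.py <<'E'
seat=np.array([.566,-.1008,0])
TILT=np.radians(22)
def pick(phi_deg,flip):
    Rt=tool(np.radians(phi_deg-90),0)
    return Rt*R.from_rotvec([np.pi,0,0]) if flip else Rt
def place(flip):
    Rt=tool(yaw,TILT)
    return Rt*R.from_rotvec([np.pi,0,0]) if flip else Rt
def mouth(xc=.060,gap=.003,beyond=.008):
    """TCP position to have the pack 'gap' above the floor at chute x=xc"""
    fl=.097+(xc-.056)*np.tan(TILT)
    n=np.array([-np.sin(TILT)*np.cos(yaw),-np.sin(TILT)*np.sin(yaw),np.cos(TILT)])
    return seat+xc*d+[0,0,fl]+n*(.012+gap-beyond)
E
python3 - <<'E'
from look import *
go([.591,.083,.10],pick(-155.5,False),False)
print(get_state()['joint_pos'].round(2), mouth())
E
```

```text
now [ 0.5655 -0.1004  0.2281] tool axes [[-0.003, -0.001, -1.0], [0.998, -0.056, -0.003], [-0.056, -0.998, 0.001]]
turn tot deg [-1.177e+02 -1.000e-01  1.000e-01] | shift in START tool axes cm [ 12.79   1.54 -18.46] | in END tool axes cm [12.81 15.63  9.93]
5 rows: turn [-23.55  -0.03   0.03] shift [ 2.556  4.273 -1.117]
10 rows: turn [-1.177e+01 -1.000e-02  1.000e-02] shift [ 1.278  2.079 -0.779]
20 rows: turn [-5.89 -0.01  0.01] shift [ 0.639  1.02  -0.443]
[-0.31  0.31  0.04  1.3  -0.    1.31] [ 0.62328781 -0.10401148  0.10510639]
```

Emit:
step_arm(targets=[[[-5.9,0,0],[0,1.02,-0.44],4.5],[[-5.9,0,0],[0,1.02,-0.44],4.5],[[-5.9,0,0],[0,1.02,-0.44],4.5],[[-5.9,0,0],[0,1.02,-0.44],4.5],[[-5.9,0,0],[0,1.02,-0.44],4.5],[[-5.9,0,0],[0.5,1.02,-0.44],4.5],[[-5.9,0,0],[0.5,1.02,-0.44],4.5],[[-5.9,0,0],[1,1.02,-0.44],4.5],[[-5.9,0,0],[1,1.02,-0.44],4.5],[[-5.9,0,0],[1,1.02,-0.44],4.5]], force=40)

```text
clock: 27.0
tcp_pos: [0.6387, -0.0229, 0.1872]
orientation: [0.675, 0.206, 0.677, -0.207]
wrist_force: [-0.3, -0.3, 0.4]
finger_gap: 0.0451
```

Emit:
step_arm(targets=[[[-5.9,0,0],[1,1.02,-0.44],4.5],[[-5.9,0,0],[1,1.02,-0.44],4.5],[[-5.9,0,0],[1,1.02,-0.44],4.5],[[-5.9,0,0],[1,1.02,-0.44],4.5],[[-5.9,0,0],[1,1.02,-0.44],4.5],[[-5.9,0,0],[1,1.02,-0.44],4.5],[[-5.9,0,0],[0.8,1.02,-0.44],4.5],[[-5.9,0,0],[0,1.02,-0.44],4.5],[[0,0,0],[0,0,0],4.5],[[0,0,0],[0,0,0],4.5]])

```text
clock: 28.0
tcp_pos: [0.6241, 0.0617, 0.1204]
orientation: [0.702, -0.08, 0.703, 0.079]
wrist_force: [0.3, 0.4, -0.1]
finger_gap: 0.0454
```

Run:
```python
from look import *
go([.591,.083,.10],pick(-155.5,False),False)
print(get_state()['joint_pos'].round(2))
im=snap('top','i1t.png'); im2=snap('scene','i1s.png')
cv2.imwrite('pics/i1.png',np.hstack([cv2.resize(im[180:340,200:400],(400,320),interpolation=cv2.INTER_CUBIC),cv2.resize(im2[200:330,240:400],(394,320),interpolation=cv2.INTER_CUBIC)])[:,:,::-1])
```

```text
now [0.6241 0.0617 0.1204] tool axes [[-0.002, -0.001, -1.0], [-0.222, 0.975, -0.001], [0.975, 0.222, -0.002]]
turn tot deg [-11.7  -0.1   0. ] | shift in START tool axes cm [ 2.04  2.82 -2.75] | in END tool axes cm [ 2.04  3.31 -2.13]
5 rows: turn [-2.33 -0.02  0.01] shift [ 0.407  0.627 -0.479]
10 rows: turn [-1.17 -0.01  0.  ] shift [ 0.204  0.311 -0.242]
20 rows: turn [-0.58 -0.01  0.  ] shift [ 0.102  0.155 -0.122]
[-0.03  0.46 -0.    1.1  -0.   -0.25]
```

View pics/i1.png

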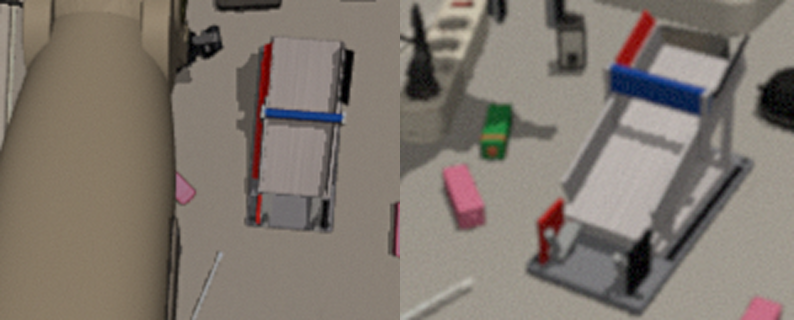

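Emit:
step_arm(targets=[[[-2.3,0,0],[0.4,0.63,-0.48],4.5],[[-2.3,0,0],[0.4,0.63,-0.48],4.5],[[-2.3,0,0],[0.4,0.63,-0.48],4.5],[[-2.3,0,0],[0.4,0.63,-0.48],4.5],[[-2.4,0,0],[0.4,0.63,-0.48],4.5],[[0,0,0],[0.8,0,0],4.5],[[0,0,0],[0.8,0,0],4.5],[[0,0,0],[0.6,0,0],4.5],[[0,0,0],[0,0,0],4.5],[[0,0,0],[0,0,0],4.5]])

```text
clock: 29.1
tcp_pos: [0.5921, 0.0842, 0.0787]
orientation: [0.69, -0.15, 0.691, 0.15]
wrist_force: [-0.5, 0.0, 0.2]
finger_gap: 0.0453
```

Run:
```python
from look import *
go([.591,.083,.004],pick(-155.5,False),False)
look('i2',[[.591,.083,.012]],[('scene',270,200)],5)
```

```text
now [0.5921 0.0842 0.0787] tool axes [[-0.001, -0.001, -1.0], [-0.415, 0.91, -0.001], [0.91, 0.415, -0.002]]
turn tot deg [ 0.  -0.1  0. ] | shift in START tool axes cm [ 7.47 -0.06 -0.14] | in END tool axes cm [ 7.47 -0.06 -0.15]
5 rows: turn [ 0.   -0.02  0.01] shift [ 1.494 -0.012 -0.029]
10 rows: turn [ 0.   -0.01  0.  ] shift [ 0.747 -0.006 -0.015]
20 rows: turn [ 0. -0.  0.] shift [ 0.374 -0.003 -0.007]
```

View pics/i2d.png

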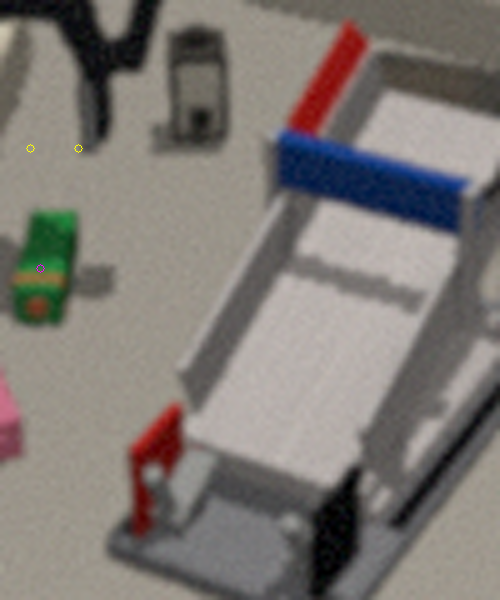

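Emit:
step_arm(targets=[[[0,0,0],[0.8,0,-0.1],4.5],[[0,0,0],[1,0,0],4.5],[[0,0,0],[1,0,0],4.5],[[0,0,0],[1,0,0],4.5],[[0,0,0],[1,0,0],4.5],[[0,0,0],[1,0,0],4.5],[[0,0,0],[0.8,0,0],4.5],[[0,0,0],[0.6,0,0],4.5],[[0,0,0],[0.25,0,0],4.5],[[0,0,0],[0,0,0],4.5]])

```text
clock: 30.15
tcp_pos: [0.5909, 0.0839, 0.0042]
orientation: [0.69, -0.151, 0.691, 0.15]
wrist_force: [-0.1, 0.3, 0.5]
finger_gap: 0.0448
```

Emit:
step_arm(targets=[[[0,0,0],[0,0,0],3],[[0,0,0],[0,0,0],2],[[0,0,0],[0,0,0],1.5],[[0,0,0],[0,0,0],1.5],[[0,0,0],[0,0,0],1.5],[[0,0,0],[-1,0,0],1.5],[[0,0,0],[-2,0,0],1.5],[[0,0,0],[-2,0,0],1.5],[[0,0,0],[-2,0,0],1.5],[[0,0,0],[-1,0,0],1.5]])

```text
clock: 31.15
tcp_pos: [0.5918, 0.0841, 0.0866]
orientation: [0.691, -0.151, 0.691, 0.15]
wrist_force: [-0.4, -0.0, -0.2]
finger_gap: 0.0233
```

Run:
```python
from look import *
print(get_state()['finger_gap'])
go(mouth()+[0,0,.10],place(False),False)
```

```text
0.023314898615354865
now [0.5918 0.0841 0.0866] tool axes [[0.001, -0.001, -1.0], [-0.416, 0.909, -0.002], [0.909, 0.416, 0.001]]
turn tot deg [116.1 -22.4  13.6] | shift in START tool axes cm [-11.82 -18.43  -4.95] | in END tool axes cm [-9.42  8.33 18.6 ]
5 rows: turn [23.22 -4.49  2.73] shift [-2.633 -1.992  4.085]
10 rows: turn [11.61 -2.24  1.36] shift [-1.345 -1.22   1.915]
20 rows: turn [ 5.81 -1.12  0.68] shift [-0.678 -0.662  0.92 ]
```

Emit:
step_arm(targets=[[[5.8,-1.1,0.7],[-1.5,-0.66,0.92],1.5],[[5.8,-1.1,0.7],[-1.5,-0.66,0.92],1.5],[[5.8,-1.1,0.7],[-1.5,-0.66,0.92],1.5],[[5.8,-1.1,0.7],[-1.5,-0.66,0.92],1.5],[[5.8,-1.1,0.7],[-1.5,-0.66,0.92],1.5],[[5.8,-1.1,0.7],[-1.5,-0.66,0.92],1.5],[[5.8,-1.1,0.7],[-1.0,-0.66,0.92],1.5],[[5.8,-1.1,0.7],[-1.0,-0.66,0.92],1.5],[[5.8,-1.1,0.7],[-0.5,-0.66,0.92],1.5],[[5.8,-1.1,0.7],[0,-0.66,0.92],1.5]])

```text
clock: 32.15
tcp_pos: [0.6714, 0.012, 0.2005]
orientation: [0.727, 0.259, 0.617, -0.151]
wrist_force: [-0.3, -0.0, -0.7]
finger_gap: 0.0233
```

Run:
```python
from look import *
print(get_state()['finger_gap'])
go(mouth()+[0,0,.10],place(False),False)
```

```text
0.023275084464315674
now [0.6714 0.012  0.2005] tool axes [[0.192, 0.1, -0.976], [0.54, 0.82, 0.19], [0.82, -0.563, 0.103]]
turn tot deg [ 57.8 -11.5   7. ] | shift in START tool axes cm [ -2.53 -12.02   2.64] | in END tool axes cm [-1.98 -3.68 11.85]
5 rows: turn [11.56 -2.3   1.39] shift [-0.535 -1.694  1.933]
10 rows: turn [ 5.78 -1.15  0.7 ] shift [-0.272 -0.897  0.921]
20 rows: turn [ 2.89 -0.57  0.35] shift [-0.137 -0.461  0.448]
```

Emit:
step_arm(targets=[[[5.8,-1.15,0.7],[-0.27,-0.9,0.92],1.5],[[5.8,-1.15,0.7],[-0.27,-0.9,0.92],1.5],[[5.8,-1.15,0.7],[-0.27,-0.9,0.92],1.5],[[5.8,-1.15,0.7],[-0.27,-0.9,0.92],1.5],[[5.8,-1.15,0.7],[-0.27,-0.9,0.92],1.5],[[5.8,-1.15,0.7],[-0.27,-0.9,0.92],1.5],[[5.8,-1.15,0.7],[-0.27,-0.9,0.92],1.5],[[5.8,-1.15,0.7],[-0.27,-0.9,0.92],1.5],[[4,-0.8,0.5],[-0.2,-0.6,0.6],1.5],[[0,0,0],[0,0,0],1.5]])

```text
clock: 33.15
tcp_pos: [0.6451, -0.0947, 0.2071]
orientation: [0.604, 0.56, 0.418, -0.383]
wrist_force: [-0.4, 0.4, -0.6]
finger_gap: 0.0229
```

Emit:
step_arm(targets=[[[0,0,0],[0,0,0],1.5],[[0,0,0],[0,0,0],1.5],[[0,0,0],[0,0,0],1.5],[[0,0,0],[0,0,0],1.5],[[0,0,0],[0,0,0],1.5],[[0,0,0],[0,0,0],1.5],[[0,0,0],[0,0,0],1.5],[[0,0,0],[0,0,0],1.5],[[0,0,0],[0,0,0],1.5],[[0,0,0],[0,0,0],1.5]])

```text
clock: 34.15
tcp_pos: [0.6466, -0.0945, 0.2078]
orientation: [0.605, 0.56, 0.418, -0.382]
wrist_force: [0.5, -0.6, 0.3]
finger_gap: 0.0232
```

```bash
cat > held.py <<'E'
from look import *
import sys
tag=sys.argv[1]; flip=int(sys.argv[2]); by=float(sys.argv[3]) if len(sys.argv)>3 else .008
s,p,r=st(); print(s['clock'],s['finger_gap'])
X,Y,Z=r.as_matrix().T
go(mouth()+[0,0,.06],place(flip),False)
c=p-by*X  # pack centre
ax=-Z if not flip else Z   # expected copper dir: heading y+90
o=None; res=[]
for n in('scene','top'):
    im=snap(n,tag+n+'.png')
    corners=[c+a*.035*Z+b*.012*Y+e*.012*X for a in(-1,1) for b in(-1,1) for e in(-1,1)]
    q=w2px(n,corners); ctr=q.mean(0); l,t=int(ctr[0]-35),int(ctr[1]-40); l=max(0,min(640-75,l));t=max(0,min(480-85,t)); k=5
    o=cv2.resize(im[t:t+85,l:l+75,::-1],None,fx=k,fy=k,interpolation=cv2.INTER_CUBIC).copy()
    Q=np.round((q-[l,t]+.5)*k).astype(int)
    for i in range(8):
        for j in range(i):
            if bin(i^j).count('1')==1: cv2.line(o,tuple(map(int,Q[i])),tuple(map(int,Q[j])),(255,255,255),1)
    e=w2px(n,[c+.036*ax])[0]; cv2.circle(o,tuple(map(int,(e-[l,t]+.5)*k)),4,(0,0,255),1)
    res.append(o)
cv2.imwrite('pics/'+tag+'.png',np.hstack(res))
E
python3 held.py j1 0
```

```text
34.15 0.02317629667661339
now [ 0.6466 -0.0945  0.2078] tool axes [[0.359, 0.006, -0.933], [0.93, 0.081, 0.358], [0.078, -0.997, 0.024]]
turn tot deg [ 7.7 -1.5  0.9] | shift in START tool axes cm [ 3.14 -3.77  0.66] | in END tool axes cm [ 3.1  -3.7   1.08]
5 rows: turn [ 1.53 -0.31  0.19] shift [ 0.623 -0.748  0.183]
10 rows: turn [ 0.77 -0.15  0.09] shift [ 0.312 -0.374  0.089]
20 rows: turn [ 0.38 -0.08  0.05] shift [ 0.156 -0.187  0.044]
```

View pics/j1.png

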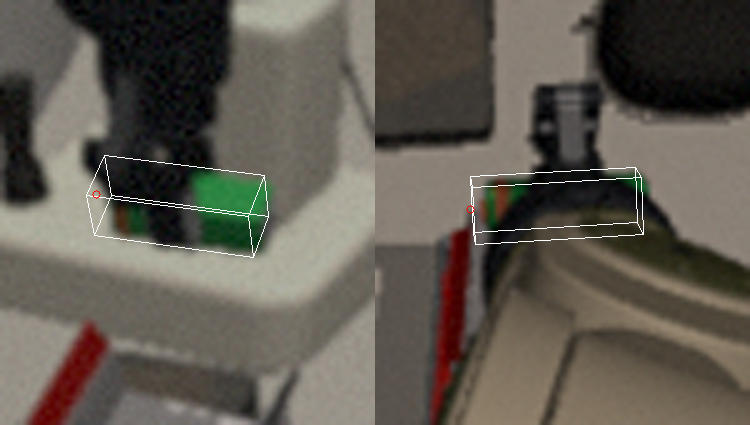

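Emit:
step_arm(targets=[[[1.53,-0.3,0.18],[0.6,-0.75,0.18],1.5],[[1.53,-0.3,0.18],[0.6,-0.75,0.18],1.5],[[1.53,-0.3,0.18],[0.6,-0.75,0.18],1.5],[[1.53,-0.3,0.18],[0.6,-0.75,0.18],1.5],[[1.53,-0.3,0.18],[0.6,-0.75,0.18],1.5],[[0,0,0],[0,0,0],1.5],[[0,0,0],[0,0,0],1.5],[[0,0,0],[0,0,0],1.5],[[0,0,0],[0,0,0],1.5],[[0,0,0],[0,0,0],1.5]])

```text
clock: 35.25
tcp_pos: [0.6234, -0.1047, 0.1668]
orientation: [0.575, 0.597, 0.379, -0.411]
wrist_force: [1.1, 0.5, -0.1]
finger_gap: 0.0232
```

```bash
python3 held.py j2 0; python3 -c "
from tgt import *
go(mouth(),place(0),False)"
```

```text
35.25 0.023166377219097582
now [ 0.6234 -0.1047  0.1668] tool axes [[0.374, -0.02, -0.927], [0.926, -0.052, 0.375], [-0.055, -0.998, -0.0]]
turn tot deg [ 0. -0. -0.] | shift in START tool axes cm [ 0.15 -0.07 -0.07] | in END tool axes cm [ 0.15 -0.07 -0.07]
5 rows: turn [ 0.   -0.01 -0.  ] shift [ 0.031 -0.015 -0.014]
10 rows: turn [ 0. -0. -0.] shift [ 0.015 -0.007 -0.007]
20 rows: turn [ 0. -0. -0.] shift [ 0.008 -0.004 -0.003]
now [ 0.6232 -0.1047  0.1666] tool axes [[0.374, -0.02, -0.927], [0.926, -0.052, 0.374], [-0.055, -0.998, -0.001]]
turn tot deg [ 0. -0.  0.] | shift in START tool axes cm [ 5.7  -2.29 -0.06] | in END tool axes cm [ 5.7  -2.29 -0.07]
5 rows: turn [ 0.   -0.01  0.  ] shift [ 1.14  -0.459 -0.013]
10 rows: turn [ 0. -0.  0.] shift [ 0.57  -0.229 -0.007]
20 rows: turn [ 0. -0.  0.] shift [ 0.285 -0.115 -0.003]
```

View pics/j2.png

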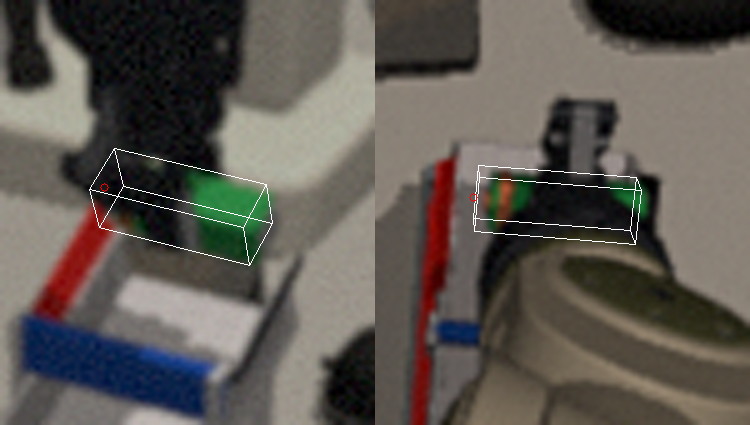

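Run:
```python
from look import *
im=cv2.imread('pics/i1t.png'); l,t,k=310,185,7
o=cv2.resize(im[t:t+85,l:l+80],None,fx=k,fy=k,interpolation=cv2.INTER_CUBIC)
def pl(P,c):
    M=np.array(P,float); e=np.array([-np.sin(yaw),np.cos(yaw),0])
    W=seat+M[:,:1]*d+M[:,1:2]*e+np.c_[0*M[:,:2],M[:,2]]
    q=np.round((w2px('top',W)-[l,t]+.5)*k).astype(np.int32); cv2.polylines(o,[q.reshape(-1,1,2)],True,c,1)
z=.012+.1245
pl([[.005,.048,z],[.005,-.048,z],[-.005,-.048,z],[-.005,.048,z]],(0,255,255))
fl=lambda x:.012+.026+(x+.09)*np.tan(TILT)
pl([[.091,.039,fl(.091)],[.091,-.039,fl(.091)],[-.09,-.039,fl(-.09)],[-.09,.039,fl(-.09)]],(0,255,0))
pl([[.095,.055,.012],[.095,-.055,.012],[-.135,-.055,.012],[-.135,.055,.012]],(255,0,255))
cv2.imwrite('pics/k1.png',o)
```

```text
(no output)
```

View pics/k1.png

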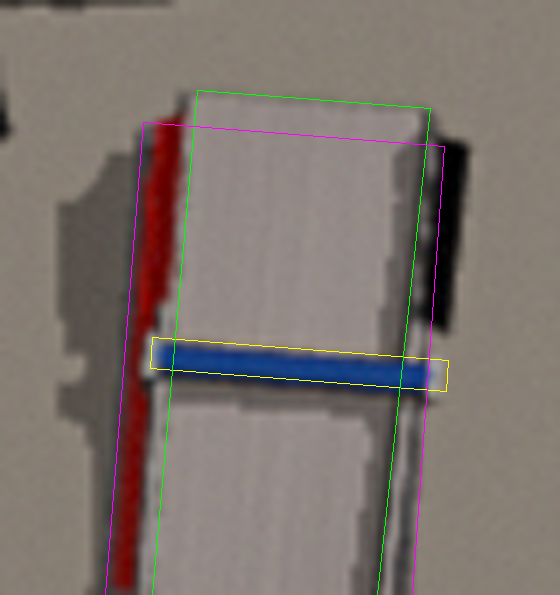

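Emit:
step_arm(targets=[[[0,0,0],[0,0,-0.2],1.5],[[0,0,0],[0.6,-0.25,-0.2],1.5],[[0,0,0],[0.6,-0.25,0],1.5],[[0,0,0],[0.8,-0.3,0],1.5],[[0,0,0],[0.6,-0.25,0],1.5],[[0,0,0],[0.5,-0.2,0],1.5],[[0,0,0],[0,0,0],1.5],[[0,0,0],[0,0,0],1.5],[[0,0,0],[0,0,0],1.5],[[0,0,0],[0,0,0],1.5]])

```text
clock: 36.35
tcp_pos: [0.6234, -0.1008, 0.1334]
orientation: [0.575, 0.597, 0.379, -0.411]
wrist_force: [0.4, -0.3, -0.6]
finger_gap: 0.0232
```

```bash
python3 held.py j3 0; python3 -c "
from tgt import *
go(mouth(),place(0),False); print(get_state()['wrist_force'])"
```

```text
36.35 0.0231909591156491
now [ 0.6234 -0.1008  0.1334] tool axes [[0.374, -0.02, -0.927], [0.926, -0.052, 0.375], [-0.056, -0.998, -0.0]]
turn tot deg [ 0. -0. -0.] | shift in START tool axes cm [-2.94  1.19  0.32] | in END tool axes cm [-2.94  1.19  0.32]
5 rows: turn [ 0.   -0.01 -0.  ] shift [-0.588  0.238  0.065]
10 rows: turn [ 0. -0. -0.] shift [-0.294  0.119  0.032]
20 rows: turn [ 0. -0. -0.] shift [-0.147  0.06   0.016]
now [ 0.6233 -0.1007  0.1333] tool axes [[0.374, -0.02, -0.927], [0.926, -0.052, 0.375], [-0.056, -0.998, -0.001]]
turn tot deg [ 0. -0. -0.] | shift in START tool axes cm [ 2.62 -1.04  0.33] | in END tool axes cm [ 2.62 -1.04  0.33]
5 rows: turn [ 0.   -0.01 -0.  ] shift [ 0.523 -0.209  0.066]
10 rows: turn [ 0. -0. -0.] shift [ 0.262 -0.104  0.033]
20 rows: turn [ 0. -0. -0.] shift [ 0.131 -0.052  0.016]
[-0.09376634  0.46158019 -0.8645799 ]
```

View pics/j3.png

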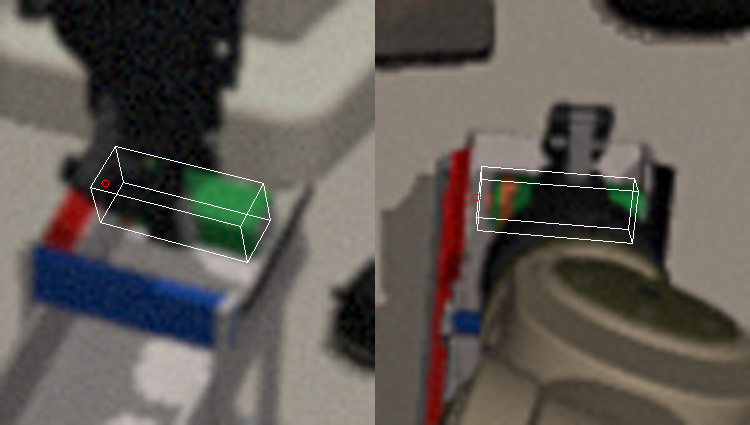

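Emit:
step_arm(targets=[[[0,0,0],[0.4,-0.16,0],1.5],[[0,0,0],[0.5,-0.2,0],1.5],[[0,0,0],[0.5,-0.2,0],1.5],[[0,0,0],[0.4,-0.16,0],1.5],[[0,0,0],[0.4,-0.16,0],1.5],[[0,0,0],[0.3,-0.12,0],1.5],[[0,0,0],[0.1,-0.04,0],1.5],[[0,0,0],[0,0,0],1.5],[[0,0,0],[0,0,0],1.5],[[0,0,0],[0,0,0],1.5]])

```text
clock: 37.45
tcp_pos: [0.6272, -0.1023, 0.1095]
orientation: [0.578, 0.598, 0.376, -0.41]
wrist_force: [-0.4, -0.7, 13.4]
finger_gap: 0.0233
```

```bash
python3 held.py j4 0; python3 -c "
from tgt import *
go(mouth(),place(0),False); print(get_state()['wrist_force'])"
```

```text
37.45 0.023327285672746237
now [ 0.6272 -0.1023  0.1095] tool axes [[0.382, -0.024, -0.924], [0.922, -0.051, 0.383], [-0.056, -0.998, 0.003]]
turn tot deg [ 0.1  0.1 -0.5] | shift in START tool axes cm [-5.29  1.78  0.2 ] | in END tool axes cm [-5.3   1.73  0.19]
5 rows: turn [ 0.01  0.03 -0.1 ] shift [-1.059  0.35   0.039]
10 rows: turn [ 0.01  0.01 -0.05] shift [-0.529  0.175  0.02 ]
20 rows: turn [ 0.    0.01 -0.03] shift [-0.265  0.088  0.01 ]
now [ 0.6272 -0.1023  0.1094] tool axes [[0.382, -0.024, -0.924], [0.922, -0.051, 0.383], [-0.056, -0.998, 0.003]]
turn tot deg [ 0.1  0.1 -0.5] | shift in START tool axes cm [ 0.26 -0.52  0.19] | in END tool axes cm [ 0.26 -0.51  0.19]
5 rows: turn [ 0.01  0.03 -0.1 ] shift [ 0.052 -0.103  0.038]
10 rows: turn [ 0.01  0.01 -0.05] shift [ 0.026 -0.052  0.019]
20 rows: turn [ 0.    0.01 -0.03] shift [ 0.013 -0.026  0.01 ]
[-0.87822899 -1.53962837 14.41704605]
```

View pics/j4.png

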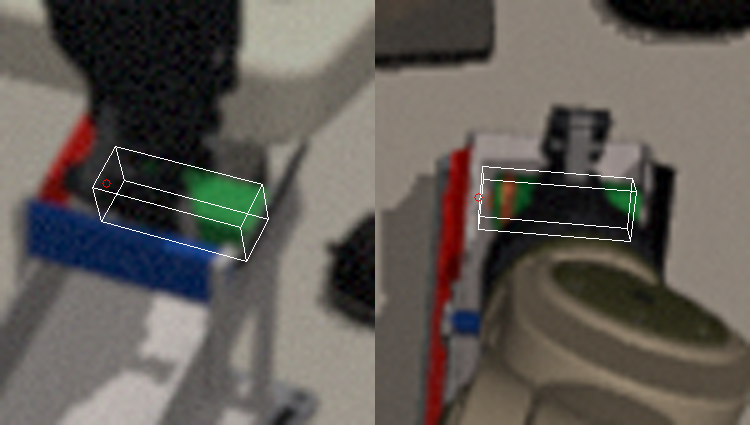

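Emit:
step_arm(targets=[[[0,0,0],[-0.6,0.25,0],1.5],[[0,0,0],[-0.8,0.3,0],1.5],[[0,0,0],[-0.8,0.3,0],1.5],[[0,0,0],[-0.8,0.3,0],1.5],[[0,0,0],[-0.8,0.3,0],1.5],[[0,0,0],[0,0,0],1.5],[[0,0,0],[0,0,0],1.5],[[0,0,0],[0,0,0],1.5],[[0,0,0],[0,0,0],1.5],[[0,0,0],[0,0,0],1.5]])

```text
clock: 38.55
tcp_pos: [0.6221, -0.1005, 0.145]
orientation: [0.574, 0.597, 0.38, -0.412]
wrist_force: [-0.5, 0.0, -0.4]
finger_gap: 0.023
```

```bash
cat >> tgt.py <<'E'
TT=np.radians(5)
def place(flip):
    Rt=tool(yaw,TT)
    return Rt*R.from_rotvec([np.pi,0,0]) if flip else Rt
def mouth(xc=.060,gap=.003,beyond=.008,dy=0):
    """pack centre over chute x=xc, upslope bottom edge 'gap' above the floor, tool tilt TT"""
    a=TILT-TT
    n=np.array([-np.sin(TILT)*np.cos(yaw),-np.sin(TILT)*np.sin(yaw),np.cos(TILT)])
    h=.012*(np.cos(a)+np.sin(a))+gap   # centre distance from floor, normal
    fl=.097+(xc-.056)*np.tan(TILT)
    c=seat+xc*d+[0,0,fl+h/np.cos(TILT)]+dy*np.array([-np.sin(yaw),np.cos(yaw),0])
    X=tool(yaw,TT).as_matrix()[:,0]
    return c+X*beyond
E
python3 -c "
from tgt import *
print(mouth(),seat+.056*d)
s=get_state();print(s['wrist_force'],s['finger_gap'],s['tcp_pos'])
go(mouth(dy=.004)+[0,0,.04],place(0),False)
"
```

```text
[ 0.6266021  -0.10419727  0.11004304] [ 0.62191221 -0.10393436  0.        ]
[-0.49244752  0.03250901 -0.41415844] 0.022990051750665475 [ 0.62211714 -0.10048418  0.14496082]
now [ 0.6221 -0.1005  0.145 ] tool axes [[0.373, -0.02, -0.928], [0.926, -0.052, 0.373], [-0.056, -0.998, -0.001]]
turn tot deg [  0.   -0.1 -16.9] | shift in START tool axes cm [-0.3   0.62 -0.05] | in END tool axes cm [-0.47  0.51 -0.05]
5 rows: turn [ 0.   -0.01 -3.38] shift [-0.081  0.113 -0.011]
10 rows: turn [ 0.   -0.01 -1.69] shift [-0.04   0.057 -0.005]
20 rows: turn [ 0.   -0.   -0.85] shift [-0.02   0.029 -0.003]
```

Emit:
step_arm(targets=[[[0,0,-2.8],[-0.1,0.09,0],1.5],[[0,0,-2.8],[-0.1,0.09,0],1.5],[[0,0,-2.8],[-0.1,0.09,0],1.5],[[0,0,-2.8],[-0.1,0.09,0],1.5],[[0,0,-2.8],[-0.05,0.09,0],1.5],[[0,0,-2.8],[0,0.09,0],1.5],[[0,0,0],[0,0,0],1.5],[[0,0,0],[0,0,0],1.5],[[0,0,0],[0,0,0],1.5],[[0,0,0],[0,0,0],1.5]])

```text
clock: 39.55
tcp_pos: [0.6257, -0.1007, 0.1512]
orientation: [0.508, 0.535, 0.462, -0.491]
wrist_force: [-0.6, -0.8, -0.7]
finger_gap: 0.023
```

```bash
python3 held.py j5 0; python3 -c "
from tgt import *
go(mouth(dy=.004),place(0),False); print(get_state()['wrist_force'])"
```

```text
39.55 0.022962973180837246
now [ 0.6257 -0.1007  0.1512] tool axes [[0.09, -0.004, -0.996], [0.994, -0.056, 0.09], [-0.056, -0.998, -0.001]]
turn tot deg [ 0.  -0.  -0.2] | shift in START tool axes cm [-1.87  0.28  0.34] | in END tool axes cm [-1.87  0.27  0.34]
5 rows: turn [ 0.   -0.01 -0.04] shift [-0.374  0.055  0.069]
10 rows: turn [ 0.   -0.   -0.02] shift [-0.187  0.028  0.034]
20 rows: turn [ 0.   -0.   -0.01] shift [-0.093  0.014  0.017]
now [ 0.6259 -0.1008  0.1514] tool axes [[0.09, -0.004, -0.996], [0.994, -0.056, 0.09], [-0.056, -0.998, -0.001]]
turn tot deg [ 0.  -0.  -0.2] | shift in START tool axes cm [ 4.13 -0.28 -0.06] | in END tool axes cm [ 4.13 -0.27 -0.06]
5 rows: turn [ 0.   -0.01 -0.04] shift [ 0.825 -0.055 -0.012]
10 rows: turn [ 0.   -0.   -0.02] shift [ 0.413 -0.028 -0.006]
20 rows: turn [ 0.   -0.   -0.01] shift [ 0.206 -0.014 -0.003]
[ 0.14042743  0.81373995 -0.70459727]
```

View pics/j5.png

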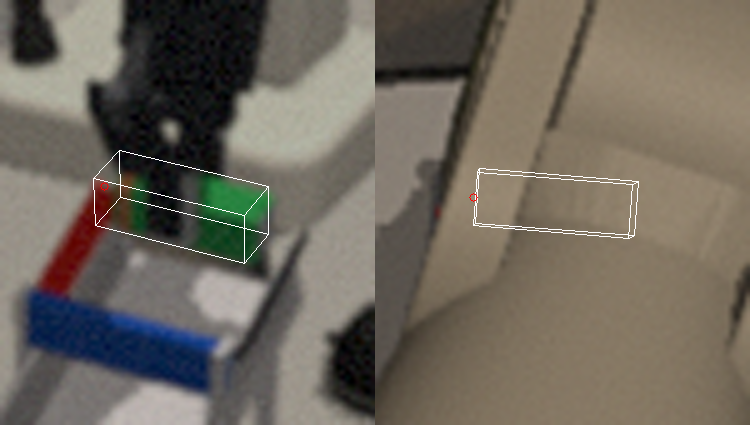

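Emit:
step_arm(targets=[[[0,0,0],[0.5,-0.05,0],1.5],[[0,0,0],[0.7,-0.05,0],1.5],[[0,0,0],[0.7,-0.05,0],1.5],[[0,0,0],[0.6,-0.05,0],1.5],[[0,0,0],[0.5,-0.05,0],1.5],[[0,0,0],[0.4,0,0],1.5],[[0,0,0],[0.3,0,0],1.5],[[0,0,0],[0.2,0,0],1.5],[[0,0,0],[0,0,0],1.5],[[0,0,0],[0,0,0],1.5]])

```text
clock: 40.65
tcp_pos: [0.6275, -0.1009, 0.1123]
orientation: [0.508, 0.535, 0.462, -0.491]
wrist_force: [-0.2, -0.1, -0.8]
finger_gap: 0.0237
```

```bash
python3 held.py j6 0; python3 -c "
from tgt import *
go(mouth(dy=.004),place(0),False); print(get_state()['wrist_force'])"
```

```text
40.65 0.02370667951978777
now [ 0.6275 -0.1009  0.1123] tool axes [[0.09, -0.004, -0.996], [0.994, -0.055, 0.09], [-0.056, -0.998, -0.001]]
turn tot deg [ 0.  -0.  -0.2] | shift in START tool axes cm [-5.76  0.45  0.33] | in END tool axes cm [-5.76  0.44  0.34]
5 rows: turn [ 0.   -0.01 -0.04] shift [-1.151  0.089  0.067]
10 rows: turn [ 0.   -0.   -0.02] shift [-0.576  0.044  0.033]
20 rows: turn [ 0.   -0.   -0.01] shift [-0.288  0.022  0.017]
now [ 0.6275 -0.1009  0.1124] tool axes [[0.09, -0.004, -0.996], [0.994, -0.055, 0.091], [-0.056, -0.998, -0.001]]
turn tot deg [ 0.  -0.  -0.2] | shift in START tool axes cm [ 0.23 -0.1  -0.07] | in END tool axes cm [ 0.23 -0.09 -0.07]
5 rows: turn [ 0.   -0.01 -0.04] shift [ 0.047 -0.019 -0.013]
10 rows: turn [ 0.   -0.   -0.02] shift [ 0.023 -0.01  -0.007]
20 rows: turn [ 0.   -0.   -0.01] shift [ 0.012 -0.005 -0.003]
[-0.8994169  -0.50751684 -0.66709555]
```

View pics/j6.png

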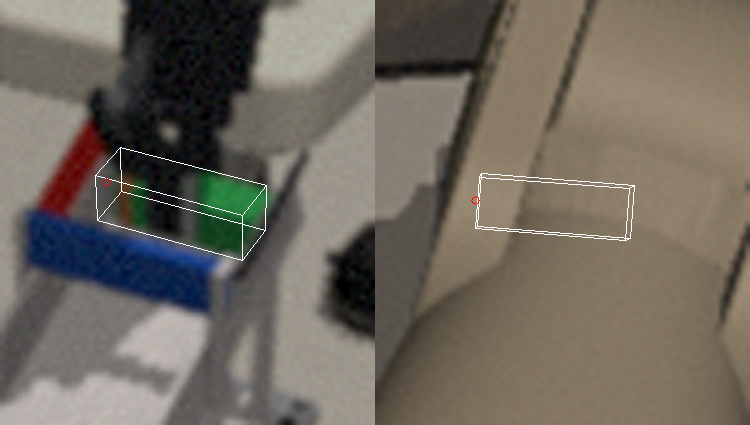

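Emit:
step_arm(targets=[[[0,0,0],[0.2,0,0],1.5],[[0,0,0],[0.15,0,0],1.5],[[0,0,0],[0,0,0],1.5],[[0,0,0],[0,0,0],1.5],[[0,0,0],[0,0,0],2.4],[[0,0,0],[0,0,0],2.7],[[0,0,0],[0,0,0],3.0],[[0,0,0],[0,0,0],3.3],[[0,0,0],[0,0,0],3.6],[[0,0,0],[0,0,0],3.8]])

```text
clock: 41.75
tcp_pos: [0.6277, -0.1009, 0.1087]
orientation: [0.508, 0.535, 0.462, -0.491]
wrist_force: [-0.8, -1.0, -0.5]
finger_gap: 0.0379
```

```bash
python3 held.py j7 0
```

```text
41.75 0.037867264983522275
now [ 0.6277 -0.1009  0.1087] tool axes [[0.09, -0.004, -0.996], [0.994, -0.055, 0.09], [-0.056, -0.998, -0.001]]
turn tot deg [ 0.  -0.  -0.2] | shift in START tool axes cm [-6.12  0.46  0.33] | in END tool axes cm [-6.12  0.45  0.34]
5 rows: turn [ 0.   -0.01 -0.03] shift [-1.224  0.09   0.067]
10 rows: turn [ 0.   -0.   -0.02] shift [-0.612  0.045  0.034]
20 rows: turn [ 0.   -0.   -0.01] shift [-0.306  0.023  0.017]
```

View pics/j7.png

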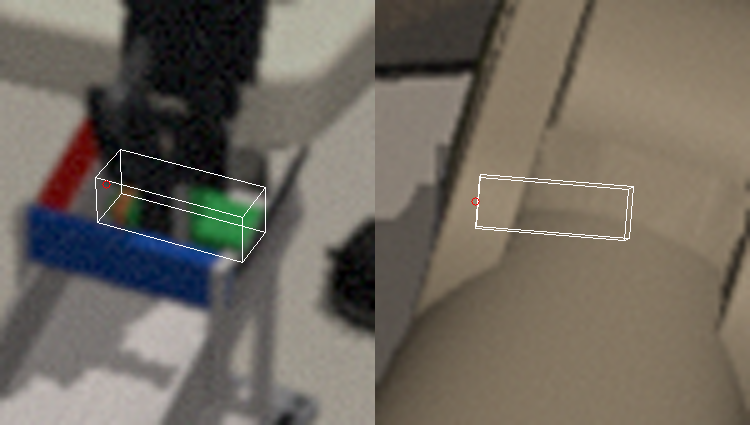

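Released; the pack has tipped flat on the floor and rests against the front finger. Lifting the fingers clear.

Emit:
step_arm(targets=[[[0,0,0],[-0.3,0,0],3.8],[[0,0,0],[-0.6,0,0],3.8],[[0,0,0],[-0.8,0,0],3.8],[[0,0,0],[-1,0,0],3.8],[[0,0,0],[-1,0,0],3.8],[[0,0,0],[-1.5,0,0],3.8],[[0,0,0],[-2,0,0],4.5],[[0,0,0],[-2,0,0],4.5],[[0,0,0],[-2,0,0],4.5],[[0,0,0],[0,0,0],4.5]])

```text
clock: 42.85
tcp_pos: [0.6193, -0.1009, 0.2247]
orientation: [0.51, 0.536, 0.46, -0.49]
wrist_force: [1.1, -0.3, 0.2]
finger_gap: 0.0451
```

Run:
```python
from look import *
im2=snap('scene','l1s.png'); print(get_state()['clock'])
cv2.imwrite('pics/l1.png',cv2.resize(im2[195:325,285:415],(650,650),interpolation=cv2.INTER_CUBIC)[:600,:,::-1])
```

```text
42.9
```

View pics/l1.png

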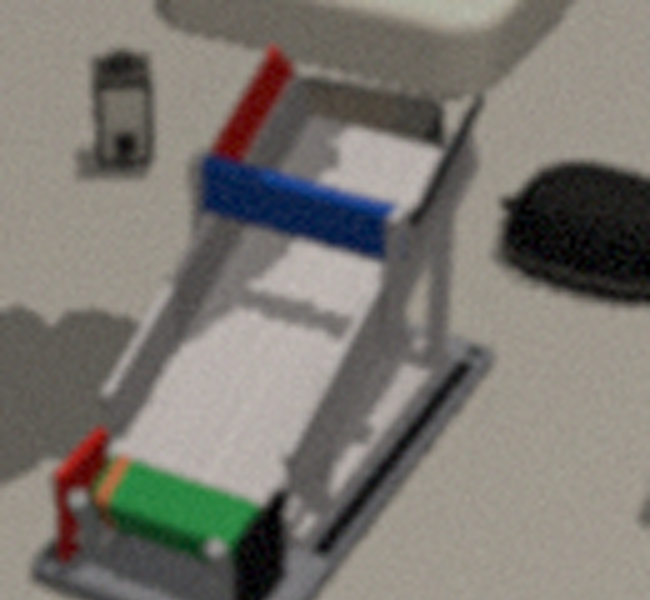

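Run:
```python
from look import *
go([.4015,.1158,.13],pick(167.3,False),False)
print(get_state()['joint_pos'].round(2))
```

```text
now [ 0.6187 -0.1007  0.2226] tool axes [[0.094, -0.006, -0.996], [0.994, -0.055, 0.094], [-0.056, -0.998, 0.0]]
turn tot deg [-80.4   3.8  -4.5] | shift in START tool axes cm [  7.06 -23.66 -20.41] | in END tool axes cm [  9.26  16.35 -25.94]
5 rows: turn [-16.08   0.76  -0.89] shift [ 1.778 -0.062 -6.687]
10 rows: turn [-8.04  0.38 -0.45] shift [ 0.878 -0.269 -3.344]
20 rows: turn [-4.02  0.19 -0.22] shift [ 0.436 -0.194 -1.668]
[-0.3   0.34  0.05  1.2   0.02  1.33]
```

Emit:
step_arm(targets=[[[-4.7,0.2,-0.3],[0.1,-0.2,-1.9],4.5],[[-4.7,0.2,-0.3],[0.1,-0.2,-1.9],4.5],[[-4.7,0.2,-0.3],[0.1,-0.2,-1.9],4.5],[[-4.7,0.2,-0.3],[0.2,-0.2,-1.9],4.5],[[-4.7,0.2,-0.3],[0.4,-0.2,-1.9],4.5],[[-4.7,0.2,-0.3],[0.6,-0.2,-1.9],4.5],[[-4.7,0.2,-0.3],[0.6,-0.2,-1.9],4.5],[[-4.7,0.2,-0.3],[0.6,-0.2,-1.9],4.5],[[-4.7,0.2,-0.3],[0.6,-0.2,-1.9],4.5],[[-4.7,0.2,-0.3],[0.6,-0.2,-1.9],4.5]])

```text
clock: 43.9
tcp_pos: [0.5432, 0.0704, 0.1767]
orientation: [0.659, 0.283, 0.643, -0.269]
wrist_force: [0.3, 0.2, -0.2]
finger_gap: 0.0452
```

Emit:
step_arm(targets=[[[-4.7,0.2,-0.2],[0.6,-0.2,-1.9],4.5],[[-4.7,0.2,-0.2],[0.6,-0.2,-1.9],4.5],[[-4.7,0.2,-0.2],[0.6,-0.2,-1.9],4.5],[[-4.7,0.2,-0.2],[0.6,-0.2,-1.9],4.5],[[-4.7,0.2,-0.2],[0.6,-0.2,-1.9],4.5],[[-4.7,0.2,-0.2],[0.6,-0.2,-1.9],4.5],[[-3.0,0.2,-0.2],[0.5,-0.2,-1.4],4.5],[[0,0,0],[0,0,0],4.5],[[0,0,0],[0,0,0],4.5],[[0,0,0],[0,0,0],4.5]])

```text
clock: 44.9
tcp_pos: [0.4322, 0.1263, 0.1359]
orientation: [0.701, 0.093, 0.702, -0.092]
wrist_force: [-0.5, 0.2, 0.4]
finger_gap: 0.0449
```

Run:
```python
from look import *
from fit import packs,show
go([.4015,.1158,.07],pick(167.3,False),False)
ims={n:snap(n,'n1%s.png'%n) for n in('top','scene')}
show(packs(ims))
cv2.imwrite('pics/n1.png',np.hstack([cv2.resize(ims['top'][180:340,200:400],(400,320),interpolation=cv2.INTER_CUBIC),cv2.resize(ims['scene'][200:360,150:350],(400,320),interpolation=cv2.INTER_CUBIC)])[:,:,::-1])
```

```text
now [0.4322 0.1263 0.1359] tool axes [[-0.001, 0.001, -1.0], [0.259, 0.966, 0.001], [0.966, -0.259, -0.001]]
turn tot deg [-2.3 -0.1 -0. ] | shift in START tool axes cm [ 6.6  -1.81 -2.68] | in END tool axes cm [ 6.59 -1.69 -2.76]
5 rows: turn [-0.46 -0.02 -0.01] shift [ 1.319 -0.348 -0.547]
10 rows: turn [-0.23 -0.01 -0.  ] shift [ 0.66  -0.175 -0.273]
20 rows: turn [-0.12 -0.   -0.  ] shift [ 0.33  -0.087 -0.136]
[221. 265.] 25 0.4956 0.2158 62.5 (0.68) | 0.4932 0.2184 37.1 (0.38) | 0.4937 0.2177 37.5 (0.53)
[347. 285.] 30 0.4547 -0.0983 86.3 (0.14) | 0.4547 -0.0983 86.3 (0.14)
[259. 312.] 16 0.4033 0.1188 -184.8 (0.58) | 0.4065 0.1165 -186.3 (0.24) | 0.4032 0.1175 -187.4 (0.41)
```

View pics/n1.png

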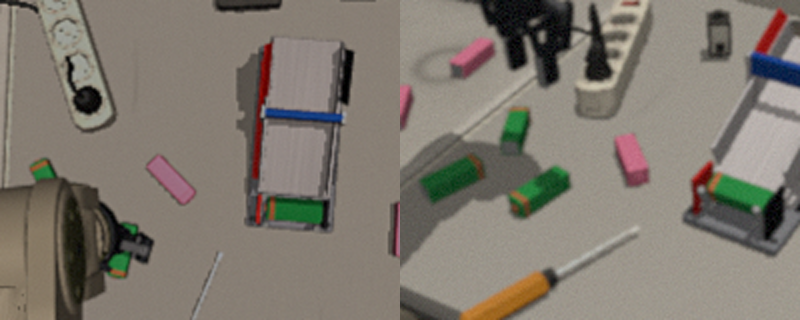

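Emit:
step_arm(targets=[[[-0.5,0,0],[1.0,-0.35,-0.55],4.5],[[-0.5,0,0],[1.0,-0.35,-0.55],4.5],[[-0.5,0,0],[1.0,-0.35,-0.55],4.5],[[-0.5,0,0],[1.0,-0.35,-0.55],4.5],[[-0.3,0,0],[1.0,-0.3,-0.5],4.5],[[0,0,0],[1.0,0,0],4.5],[[0,0,0],[0.5,0,0],4.5],[[0,0,0],[0,0,0],4.5],[[0,0,0],[0,0,0],4.5],[[0,0,0],[0,0,0],4.5]])

```text
clock: 46.0
tcp_pos: [0.4013, 0.1166, 0.0712]
orientation: [0.702, 0.078, 0.703, -0.078]
wrist_force: [0.7, -0.3, -0.7]
finger_gap: 0.0452
```

Run:
```python
from look import *
go([.4015,.1158,.004],pick(167.3,False),False)
look('n2',[[.4015,.1158,.024]],[('top',215,250),('scene',190,220)])
```

```text
now [0.4013 0.1166 0.0712] tool axes [[-0.002, 0.001, -1.0], [0.219, 0.976, 0.001], [0.976, -0.219, -0.002]]
turn tot deg [ 0.1 -0.1 -0. ] | shift in START tool axes cm [ 6.72 -0.07  0.05] | in END tool axes cm [ 6.72 -0.07  0.04]
5 rows: turn [ 0.01 -0.02 -0.01] shift [ 1.344 -0.014  0.008]
10 rows: turn [ 0.01 -0.01 -0.  ] shift [ 0.672 -0.007  0.004]
20 rows: turn [ 0. -0. -0.] shift [ 0.336 -0.004  0.002]
```

View pics/n2d.png

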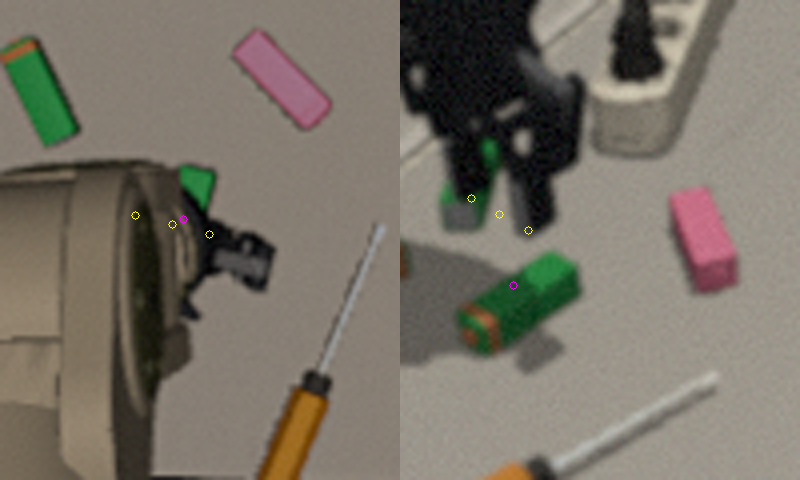

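Emit:
step_arm(targets=[[[0,0,0],[0.8,-0.05,0.1],4.5],[[0,0,0],[1,0,0],4.5],[[0,0,0],[1,0,0],4.5],[[0,0,0],[1,0,0],4.5],[[0,0,0],[1,0,0],4.5],[[0,0,0],[0.8,0,0],4.5],[[0,0,0],[0.6,0,0],4.5],[[0,0,0],[0.5,0,0],4.5],[[0,0,0],[0,0,0],4.5],[[0,0,0],[0,0,0],4.5]])

```text
clock: 47.1
tcp_pos: [0.4015, 0.1158, 0.0039]
orientation: [0.702, 0.078, 0.704, -0.078]
wrist_force: [0.6, -0.1, 0.7]
finger_gap: 0.045
```

Emit:
step_arm(targets=[[[0,0,0],[0,0,0],3],[[0,0,0],[0,0,0],2],[[0,0,0],[0,0,0],1.5],[[0,0,0],[0,0,0],1.5],[[0,0,0],[0,0,0],1.5],[[0,0,0],[-1,0,0],1.5],[[0,0,0],[-2,0,0],1.5],[[0,0,0],[-3,0,0],1.5],[[0,0,0],[-3,0,0],1.5],[[0,0,0],[-3,0,0],1.5]])

```text
clock: 48.1
tcp_pos: [0.401, 0.1157, 0.1252]
orientation: [0.702, 0.078, 0.704, -0.078]
wrist_force: [0.2, -0.4, -1.0]
finger_gap: 0.0235
```

Run:
```python
from look import *
print(get_state()['finger_gap'])
go(mouth()+[0,0,.09],place(False),False)
```

```text
0.023503354154453798
now [0.401  0.1157 0.1252] tool axes [[-0.003, 0.001, -1.0], [0.219, 0.976, 0.0], [0.976, -0.219, -0.003]]
turn tot deg [80.5 -3.7  4.3] | shift in START tool axes cm [ -7.57 -16.52  26.8 ] | in END tool axes cm [-5.38 24.31 20.69]
5 rows: turn [16.1  -0.73  0.85] shift [-1.334  2.038  6.568]
10 rows: turn [ 8.05 -0.37  0.43] shift [-0.681  0.785  3.354]
20 rows: turn [ 4.03 -0.18  0.21] shift [-0.344  0.333  1.69 ]
```

Emit:
step_arm(targets=[[[4.0,-0.2,0.2],[-1,0.33,1.69],1.5],[[4.0,-0.2,0.2],[-1,0.33,1.69],1.5],[[4.0,-0.2,0.2],[-1,0.33,1.69],1.5],[[4.0,-0.2,0.2],[-1,0.33,1.69],1.5],[[4.0,-0.2,0.2],[-1,0.33,1.69],1.5],[[4.0,-0.2,0.2],[-1,0.33,1.69],1.5],[[4.0,-0.2,0.2],[-0.6,0.33,1.69],1.5],[[4.0,-0.2,0.2],[-0.4,0.33,1.69],1.5],[[4.0,-0.2,0.2],[0,0.33,1.69],1.5],[[4.0,-0.2,0.2],[0,0.33,1.69],1.5]])

```text
clock: 49.1
tcp_pos: [0.56, 0.0584, 0.1964]
orientation: [0.646, 0.325, 0.621, -0.304]
wrist_force: [-0.1, -0.6, 0.1]
finger_gap: 0.0231
```

Emit:
step_arm(targets=[[[4.0,-0.2,0.2],[0,0.33,1.69],1.5],[[4.0,-0.2,0.2],[0,0.33,1.69],1.5],[[4.0,-0.2,0.2],[0,0.33,1.69],1.5],[[4.0,-0.2,0.2],[0,0.33,1.69],1.5],[[4.0,-0.2,0.2],[0,0.33,1.69],1.5],[[4.0,-0.2,0.2],[0,0.33,1.69],1.5],[[4.0,-0.2,0.2],[0,0.33,1.69],1.5],[[4.0,-0.2,0.2],[0,0.33,1.5],1.5],[[0,0,0],[0,0,0],1.5],[[0,0,0],[0,0,0],1.5]])

```text
clock: 50.1
tcp_pos: [0.6356, -0.0515, 0.1997]
orientation: [0.544, 0.494, 0.501, -0.458]
wrist_force: [0.1, 0.7, -1.2]
finger_gap: 0.0232
```

Run:
```python
from look import *
print(get_state()['finger_gap'])
go(mouth()+[0,0,.06],place(False),False)
```

```text
0.023241854518083256
now [ 0.6356 -0.0515  0.1997] tool axes [[0.079, -0.004, -0.997], [0.992, 0.094, 0.079], [0.093, -0.996, 0.011]]
turn tot deg [ 8.6 -0.1  0.4] | shift in START tool axes cm [ 2.9  -1.62  5.13] | in END tool axes cm [ 2.9  -0.86  5.31]
5 rows: turn [ 1.72 -0.01  0.09] shift [ 0.58  -0.234  1.051]
10 rows: turn [ 0.86 -0.01  0.04] shift [ 0.29  -0.121  0.525]
20 rows: turn [ 0.43 -0.    0.02] shift [ 0.145 -0.061  0.262]
```

Emit:
step_arm(targets=[[[1.7,0,0.1],[0.1,-0.23,1.05],1.5],[[1.7,0,0.1],[0.2,-0.23,1.05],1.5],[[1.7,0,0.1],[0.3,-0.23,1.05],1.5],[[1.7,0,0.1],[0.5,-0.23,1.05],1.5],[[1.7,0,0],[0.8,-0.23,1.05],1.5],[[0,0,0],[0.5,0,0],1.5],[[0,0,0],[0.3,0,0],1.5],[[0,0,0],[0,0,0],1.5],[[0,0,0],[0,0,0],1.5],[[0,0,0],[0,0,0],1.5]])

```text
clock: 51.1
tcp_pos: [0.6291, -0.1043, 0.1726]
orientation: [0.508, 0.535, 0.463, -0.491]
wrist_force: [-0.5, 0.9, -0.7]
finger_gap: 0.0233
```

```bash
python3 held.py q1 0
```

```text
51.1 0.023297668753927716
now [ 0.6291 -0.1043  0.1726] tool axes [[0.088, -0.004, -0.996], [0.995, -0.055, 0.088], [-0.055, -0.998, -0.001]]
turn tot deg [ 0.1 -0.  -0. ] | shift in START tool axes cm [ 0.23 -0.27  0.  ] | in END tool axes cm [ 0.23 -0.27  0.01]
5 rows: turn [ 0.01 -0.01 -0.01] shift [ 0.047 -0.054  0.001]
10 rows: turn [ 0.01 -0.   -0.  ] shift [ 0.023 -0.027  0.   ]
20 rows: turn [ 0. -0. -0.] shift [ 0.012 -0.014  0.   ]
```

View pics/q1.png

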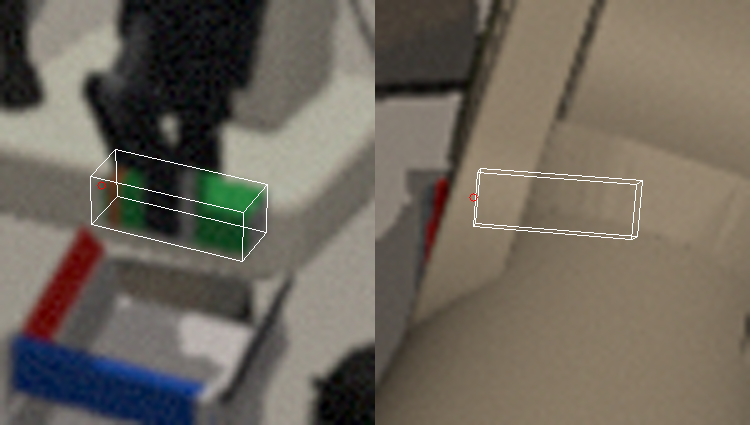

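Emit:
step_arm(targets=[[[0,0,0],[0.5,-0.2,-0.2],1.5],[[0,0,0],[0.8,0.1,0],1.5],[[0,0,0],[0.9,0.1,0],1.5],[[0,0,0],[0.9,0.1,0],1.5],[[0,0,0],[0.9,0.1,0],1.5],[[0,0,0],[0.8,0,0],1.5],[[0,0,0],[0.6,0,0],1.5],[[0,0,0],[0.4,0,0],1.5],[[0,0,0],[0,0,0],1.5],[[0,0,0],[0,0,0],1.5]])

```text
clock: 52.2
tcp_pos: [0.6361, -0.1031, 0.1149]
orientation: [0.508, 0.535, 0.463, -0.492]
wrist_force: [0.6, -0.1, 0.3]
finger_gap: 0.0232
```

```bash
python3 held.py q2 0;python3 -c "
from tgt import *
go(mouth(dy=.002),place(0),False); print(get_state()['wrist_force'])"
```

```text
52.2 0.02324194821828577
now [ 0.6361 -0.1031  0.1149] tool axes [[0.088, -0.004, -0.996], [0.995, -0.055, 0.088], [-0.056, -0.998, -0.001]]
turn tot deg [ 0. -0. -0.] | shift in START tool axes cm [-5.58 -0.46  0.16] | in END tool axes cm [-5.58 -0.46  0.16]
5 rows: turn [ 0.   -0.01 -0.01] shift [-1.115 -0.092  0.033]
10 rows: turn [ 0. -0. -0.] shift [-0.558 -0.046  0.016]
20 rows: turn [ 0. -0. -0.] shift [-0.279 -0.023  0.008]
now [ 0.6363 -0.1031  0.1152] tool axes [[0.088, -0.004, -0.996], [0.995, -0.055, 0.088], [-0.056, -0.998, -0.001]]
turn tot deg [ 0.  -0.  -0.1] | shift in START tool axes cm [ 0.43 -1.   -0.04] | in END tool axes cm [ 0.43 -1.   -0.04]
5 rows: turn [ 0.   -0.01 -0.01] shift [ 0.087 -0.201 -0.008]
10 rows: turn [ 0.   -0.   -0.01] shift [ 0.043 -0.1   -0.004]
20 rows: turn [ 0. -0. -0.] shift [ 0.022 -0.05  -0.002]
[-0.39479981 -0.55539516  0.1255487 ]
```

View pics/q2.png

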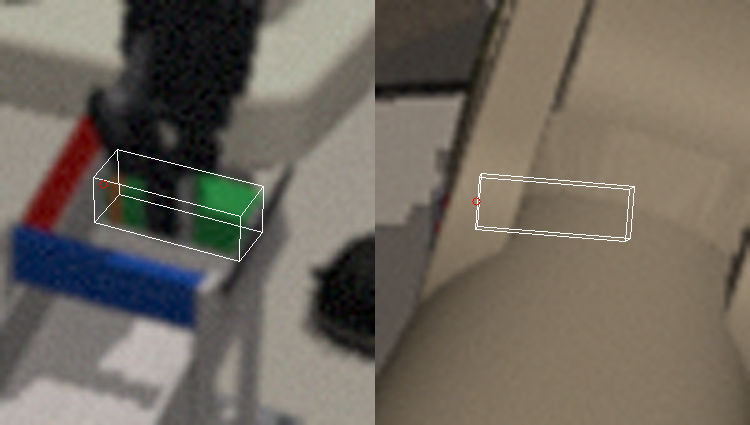

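Emit:
step_arm(targets=[[[0,0,0],[0,-0.4,0],1.5],[[0,0,0],[0.1,-0.5,0],1.5],[[0,0,0],[0.2,0,0],1.5],[[0,0,0],[0.2,0,0],1.5],[[0,0,0],[0,0,0],1.5],[[0,0,0],[0,0,0],2.4],[[0,0,0],[0,0,0],2.8],[[0,0,0],[0,0,0],3.2],[[0,0,0],[0,0,0],3.6],[[0,0,0],[0,0,0],3.8]])

```text
clock: 53.3
tcp_pos: [0.6276, -0.1026, 0.109]
orientation: [0.508, 0.535, 0.463, -0.492]
wrist_force: [0.1, -0.2, 0.0]
finger_gap: 0.0382
```

Emit:
step_arm(targets=[[[0,0,0],[0,0,0],3.8],[[0,0,0],[-0.3,0,0],3.8],[[0,0,0],[-0.6,0,0],3.8],[[0,0,0],[-0.8,0,0],3.8],[[0,0,0],[-1,0,0],3.8],[[0,0,0],[-1.5,0,0],3.8],[[0,0,0],[-2,0,0],3.8],[[0,0,0],[-2,0,0],4.5],[[0,0,0],[-2,0,0],4.5],[[0,0,0],[-1,0,0],4.5]])

```text
clock: 54.3
tcp_pos: [0.6186, -0.1024, 0.2237]
orientation: [0.509, 0.535, 0.462, -0.491]
wrist_force: [0.8, 1.1, -0.5]
finger_gap: 0.045
```

Run:
```python
from look import *
im2=snap('scene','r1s.png'); print(get_state()['clock'])
cv2.imwrite('pics/r1.png',np.hstack([cv2.resize(im2[195:325,285:415],(400,400)),cv2.resize(im2[220:350,140:270],(400,400))])[:,:,::-1])
go([.4815,.2113,.13],pick(31,True),False)
print(get_state()['joint_pos'].round(2))
```

```text
54.35
now [ 0.6189 -0.1025  0.2246] tool axes [[0.093, -0.006, -0.996], [0.994, -0.055, 0.093], [-0.056, -0.998, 0.001]]
turn tot deg [-124.1    5.8   -3. ] | shift in START tool axes cm [  7.97 -16.27 -30.57] | in END tool axes cm [ 9.46 33.97  4.38]
5 rows: turn [-24.81   1.16  -0.6 ] shift [ 2.019  6.102 -5.682]
10 rows: turn [-12.41   0.58  -0.3 ] shift [ 1.003  2.74  -3.178]
20 rows: turn [-6.2   0.29 -0.15] shift [ 0.499  1.283 -1.664]
[-0.3   0.34  0.06  1.2   0.02  1.32]
```

View pics/r1.png

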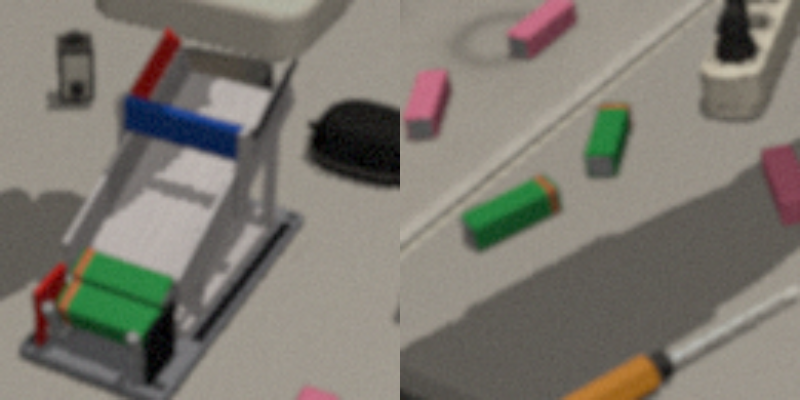

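Emit:
step_arm(targets=[[[-6.2,0.3,-0.15],[0,1.28,-1.66],4.5],[[-6.2,0.3,-0.15],[0,1.28,-1.66],4.5],[[-6.2,0.3,-0.15],[0,1.28,-1.66],4.5],[[-6.2,0.3,-0.15],[0,1.28,-1.66],4.5],[[-6.2,0.3,-0.15],[0,1.28,-1.66],4.5],[[-6.2,0.3,-0.15],[0,1.28,-1.66],4.5],[[-6.2,0.3,-0.15],[0.2,1.28,-1.66],4.5],[[-6.2,0.3,-0.15],[0.4,1.28,-1.66],4.5],[[-6.2,0.3,-0.15],[0.6,1.28,-1.66],4.5],[[-6.2,0.3,-0.15],[0.6,1.28,-1.66],4.5]])

```text
clock: 55.35
tcp_pos: [0.6628, 0.0938, 0.2085]
orientation: [0.693, 0.201, 0.67, -0.174]
wrist_force: [-0.3, 0.6, 0.1]
finger_gap: 0.0449
```

Emit:
step_arm(targets=[[[-6.2,0.3,-0.15],[0.6,1.28,-1.66],4.5],[[-6.2,0.3,-0.15],[0.6,1.28,-1.66],4.5],[[-6.2,0.3,-0.15],[0.6,1.28,-1.66],4.5],[[-6.2,0.3,-0.15],[0.6,1.28,-1.66],4.5],[[-6.2,0.3,-0.15],[0.6,1.28,-1.66],4.5],[[-6.2,0.3,-0.15],[0.6,1.28,-1.66],4.5],[[-6.2,0.3,-0.15],[0.6,1.28,-1.66],4.5],[[-6.2,0.3,-0.15],[0.6,1.28,-1.66],4.5],[[0,0,0],[0,0,0],4.5],[[0,0,0],[0,0,0],4.5]])

```text
clock: 56.35
tcp_pos: [0.553, 0.2132, 0.1622]
orientation: [0.698, -0.109, 0.697, 0.118]
wrist_force: [-0.5, 1.0, -0.1]
finger_gap: 0.0451
```

Run:
```python
from look import *
from fit import packs,show
go([.4815,.2113,.09],pick(31,True),False)
ims={n:snap(n,'u1%s.png'%n) for n in('top','scene')}
show(packs(ims))
cv2.imwrite('pics/u1.png',np.hstack([cv2.resize(ims['top'][180:340,200:400],(400,320),interpolation=cv2.INTER_CUBIC),cv2.resize(ims['scene'][200:360,150:350],(400,320),interpolation=cv2.INTER_CUBIC)])[:,:,::-1])
```

```text
now [0.553  0.2132 0.1622] tool axes [[-0.0, 0.012, -1.0], [-0.317, 0.948, 0.012], [0.948, 0.317, 0.003]]
turn tot deg [-12.5   0.3  -0.7] | shift in START tool axes cm [ 7.22  2.   -6.86] | in END tool axes cm [ 7.22  3.52 -6.22]
5 rows: turn [-2.5   0.05 -0.13] shift [ 1.444  0.587 -1.306]
10 rows: turn [-1.25  0.03 -0.07] shift [ 0.722  0.286 -0.657]
20 rows: turn [-0.63  0.01 -0.03] shift [ 0.361  0.141 -0.329]
[224. 272.] 22 0.4787 0.2112 29.6 (0.21) | 0.4905 0.2166 35.5 (0.36) | 0.4807 0.2109 31.3 (0.31)
[347. 280.] 53 0.4572 -0.0986 91.3 (0.49) | 0.4572 -0.0986 91.3 (0.49)
[220. 313.] 29 0.3790 0.2173 -20.7 (0.19) | 0.3828 0.2157 -8.7 (0.27) | 0.3796 0.2173 -19.4 (0.24)
```

View pics/u1.png

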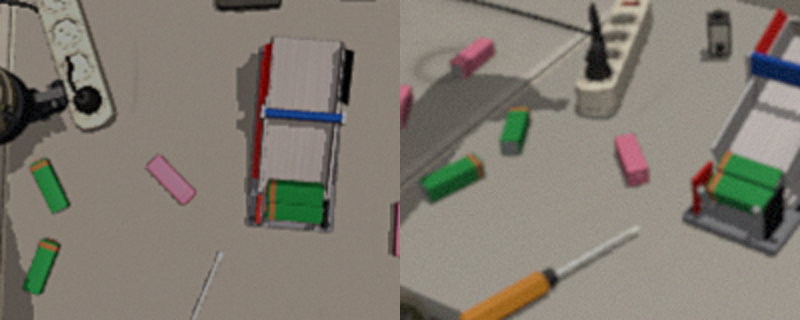

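Emit:
step_arm(targets=[[[-2.5,0,-0.1],[0,0.59,-1.3],4.5],[[-2.5,0,-0.1],[0,0.59,-1.3],4.5],[[-2.5,0.1,-0.1],[0.5,0.59,-1.3],4.5],[[-2.5,0.1,-0.1],[1.0,0.59,-1.3],4.5],[[-2.5,0.1,-0.2],[1.5,0.59,-1.3],4.5],[[0,0,0],[1.5,0,0],4.5],[[0,0,0],[1.5,0,0],4.5],[[0,0,0],[1.0,0,0],4.5],[[0,0,0],[0.5,0,0],4.5],[[0,0,0],[0,0,0],4.5]])

```text
clock: 57.45
tcp_pos: [0.482, 0.214, 0.0869]
orientation: [0.681, -0.189, 0.682, 0.189]
wrist_force: [-0.1, 0.2, -0.6]
finger_gap: 0.0452
```

Run:
```python
from look import *
go([.4815,.2113,.004],pick(31,True),False)
look('u2',[[.4815,.2113,.024]],[('top',180,220),('scene',150,210)])
```

```text
now [0.482  0.214  0.0869] tool axes [[-0.001, 0.0, -1.0], [-0.515, 0.857, 0.001], [0.857, 0.515, -0.001]]
turn tot deg [-0.  -0.1 -0.1] | shift in START tool axes cm [ 8.29 -0.22 -0.17] | in END tool axes cm [ 8.29 -0.21 -0.18]
5 rows: turn [-0.   -0.01 -0.01] shift [ 1.658 -0.042 -0.035]
10 rows: turn [-0.   -0.01 -0.01] shift [ 0.829 -0.021 -0.018]
20 rows: turn [-0. -0. -0.] shift [ 0.415 -0.011 -0.009]
```

View pics/u2d.png

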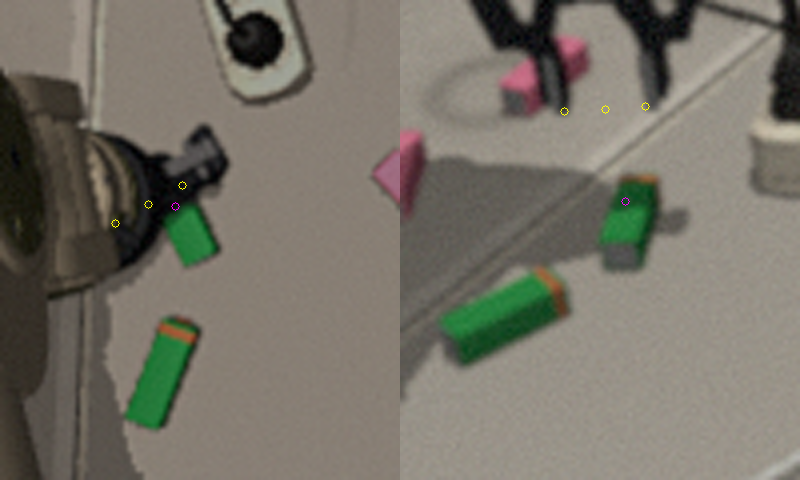

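Run:
```python
from look import *
im=cv2.imread('pics/u2scene.png'); cv2.imwrite('pics/u2e.png',cv2.resize(im[245:305,150:225],None,fx=10,fy=10,interpolation=cv2.INTER_CUBIC))
print(px2w('scene',[[208,262.3]],.024))
```

```text
[[0.47601375 0.20096059 0.024     ]]
```

View pics/u2e.png

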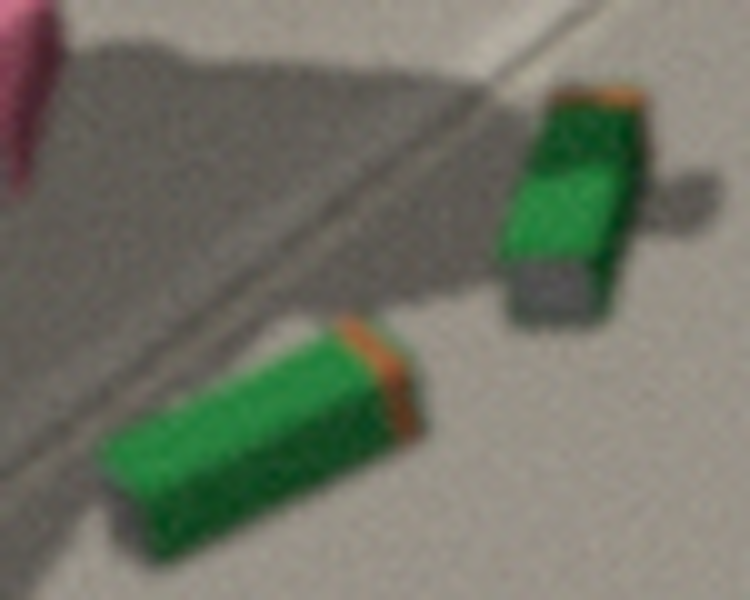

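Emit:
step_arm(targets=[[[0,0,0],[0.8,-0.2,-0.3],4.5],[[0,0,0],[1,-0.2,-0.3],4.5],[[0,0,0],[1.2,0,0],4.5],[[0,0,0],[1.2,0,0],4.5],[[0,0,0],[1.2,0,0],4.5],[[0,0,0],[0,0,0],4.5],[[0,0,0],[0,0,0],4.5],[[0,0,0],[0,0,0],4.5],[[0,0,0],[0,0,0],4.5],[[0,0,0],[0,0,0],4.5]])

```text
clock: 58.55
tcp_pos: [0.4792, 0.208, 0.0339]
orientation: [0.682, -0.189, 0.681, 0.189]
wrist_force: [-0.4, -0.5, -0.1]
finger_gap: 0.045
```

Run:
```python
from look import *
go([.477,.208,.004],pick(31,True),False)
look('u3',[[.477,.206,.024]],[('top',180,220),('scene',150,210)])
```

```text
now [0.4792 0.208  0.0339] tool axes [[0.0, 0.001, -1.0], [-0.516, 0.857, 0.001], [0.857, 0.516, 0.001]]
turn tot deg [ 0.   0.1 -0. ] | shift in START tool axes cm [ 2.99  0.11 -0.19] | in END tool axes cm [ 2.99  0.11 -0.19]
5 rows: turn [ 0.01  0.01 -0.01] shift [ 0.598  0.022 -0.037]
10 rows: turn [ 0.    0.01 -0.  ] shift [ 0.299  0.011 -0.019]
20 rows: turn [ 0.  0. -0.] shift [ 0.149  0.005 -0.009]
```

View pics/u3d.png

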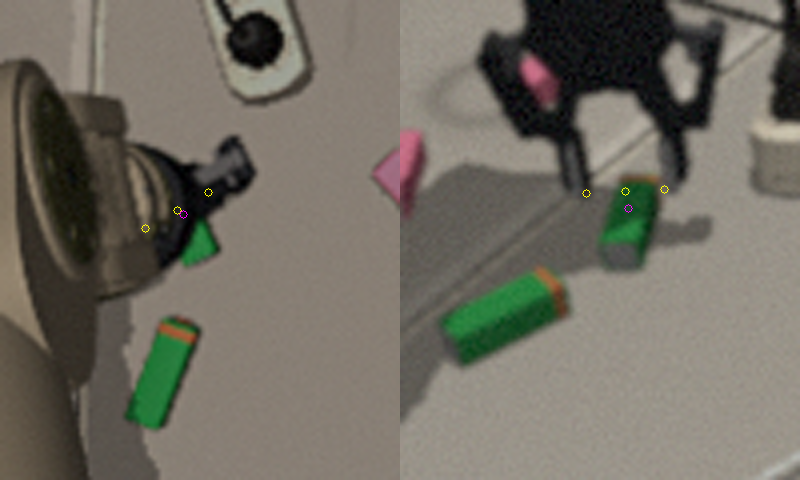

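Emit:
step_arm(targets=[[[0,0,0],[0.8,0,-0.1],4.5],[[0,0,0],[0.8,0,0],4.5],[[0,0,0],[0.8,0,0],4.5],[[0,0,0],[0.55,0,0],4.5],[[0,0,0],[0,0,0],4.5],[[0,0,0],[0,0,0],4.5],[[0,0,0],[0,0,0],3],[[0,0,0],[0,0,0],2],[[0,0,0],[0,0,0],1.5],[[0,0,0],[0,0,0],1.5]])

```text
clock: 59.65
tcp_pos: [0.4783, 0.2075, 0.0044]
orientation: [0.682, -0.189, 0.681, 0.189]
wrist_force: [-0.1, -0.6, 3.2]
finger_gap: 0.0231
```

Emit:
step_arm(targets=[[[0,0,0],[0,0,0],1.5],[[0,0,0],[0,0,0],1.5],[[0,0,0],[-1,0,0],1.5],[[0,0,0],[-2,0,0],1.5],[[0,0,0],[-2,0,0],1.5],[[0,0,0],[-3,0,0],1.5],[[0,0,0],[-3,0,0],1.5],[[0,0,0],[-3,0,0],1.5],[[0,0,0],[-3,0,0],1.5],[[0,0,0],[-1,0,0],1.5]])

```text
clock: 60.65
tcp_pos: [0.4792, 0.2076, 0.1874]
orientation: [0.683, -0.189, 0.68, 0.189]
wrist_force: [1.7, 0.1, -0.6]
finger_gap: 0.0232
```

Run:
```python
from look import *
print(get_state()['finger_gap'],get_state()['joint_pos'].round(2))
go(mouth()+[0,0,.09],place(True),False)
```

```text
0.023188311121956236 [ 0.25  0.23 -0.18  1.16  0.   -0.29]
now [0.4792 0.2076 0.1874] tool axes [[0.004, 0.002, -1.0], [-0.516, 0.857, -0.0], [0.857, 0.516, 0.004]]
turn tot deg [-55.7  -2.2  -4.5] | shift in START tool axes cm [ -1.27 -34.32  -3.44] | in END tool axes cm [  0.17 -16.51 -30.3 ]
5 rows: turn [-11.15  -0.44  -0.89] shift [ 1.000e-03 -5.564e+00 -4.524e+00]
10 rows: turn [-5.57 -0.22 -0.45] shift [-0.006 -2.892 -2.127]
20 rows: turn [-2.79 -0.11 -0.22] shift [-0.005 -1.472 -1.028]
```

Emit:
step_arm(targets=[[[-3.7,-0.15,-0.3],[-0.5,-1.95,-1.39],1.5],[[-3.7,-0.15,-0.3],[-0.5,-1.95,-1.39],1.5],[[-3.7,-0.15,-0.3],[0,-1.95,-1.39],1.5],[[-3.7,-0.15,-0.3],[0,-1.95,-1.39],1.5],[[-3.7,-0.15,-0.3],[0,-1.95,-1.39],1.5],[[-3.7,-0.15,-0.3],[0,-1.95,-1.39],1.5],[[-3.7,-0.15,-0.3],[0,-1.95,-1.39],1.5],[[-3.7,-0.15,-0.3],[0,-1.95,-1.39],1.5],[[-3.7,-0.15,-0.3],[0,-1.95,-1.39],1.5],[[-3.7,-0.15,-0.3],[0,-1.95,-1.39],1.5]])

```text
clock: 61.65
tcp_pos: [0.5269, -0.0236, 0.1967]
orientation: [0.599, -0.41, 0.572, 0.382]
wrist_force: [0.0, 0.6, 0.6]
finger_gap: 0.0233
```

Emit:
step_arm(targets=[[[-3.7,-0.15,-0.3],[0,-1.95,-1.39],1.5],[[-3.7,-0.15,-0.3],[0,-1.95,-1.39],1.5],[[-3.7,-0.15,-0.3],[0,-1.6,-1.2],1.5],[[-2.5,-0.15,-0.3],[0,-1.2,-0.9],1.5],[[-1.5,-0.15,-0.3],[0,-0.8,-0.6],1.5],[[0,0,0],[0,0,0],1.5],[[0,0,0],[0,0,0],1.5],[[0,0,0],[0,0,0],1.5],[[0,0,0],[0,0,0],1.5],[[0,0,0],[0,0,0],1.5]])

```text
clock: 62.65
tcp_pos: [0.5839, -0.0956, 0.2023]
orientation: [0.549, -0.49, 0.508, 0.448]
wrist_force: [-0.6, 0.4, -1.3]
finger_gap: 0.0227
```

Run:
```python
from look import *
print(get_state()['finger_gap'],get_state()['joint_pos'].round(2))
go(mouth()+[0,0,.06],place(True),False)
```

```text
0.022655301984300817 [-0.31  0.29 -0.07  1.14  0.02 -1.76]
now [ 0.5839 -0.0956  0.2023] tool axes [[0.084, -0.006, -0.996], [-0.989, 0.118, -0.084], [0.118, 0.993, 0.004]]
turn tot deg [-3.6 -0.1 -0.2] | shift in START tool axes cm [ 3.58 -4.06 -0.36] | in END tool axes cm [ 3.59 -4.02 -0.62]
5 rows: turn [-0.72 -0.02 -0.04] shift [ 0.717 -0.807 -0.103]
10 rows: turn [-0.36 -0.01 -0.02] shift [ 0.358 -0.404 -0.05 ]
20 rows: turn [-0.18 -0.   -0.01] shift [ 0.179 -0.202 -0.025]
```

Emit:
step_arm(targets=[[[-0.7,0,0],[0,-0.8,-0.1],1.5],[[-0.7,0,0],[0,-0.8,-0.1],1.5],[[-0.7,0,0],[0,-0.8,-0.1],1.5],[[-0.7,0,0],[0.4,-0.8,-0.1],1.5],[[-0.7,0,0],[0.8,-0.8,-0.1],1.5],[[0,0,0],[1,0,0],1.5],[[0,0,0],[0.8,0,0],1.5],[[0,0,0],[0.4,0,0],1.5],[[0,0,0],[0,0,0],1.5],[[0,0,0],[0,0,0],1.5]])

```text
clock: 63.65
tcp_pos: [0.6259, -0.105, 0.1718]
orientation: [0.534, -0.507, 0.494, 0.463]
wrist_force: [0.1, 0.2, -0.1]
finger_gap: 0.023
```

```bash
python3 held.py v1 1
```

```text
63.65 0.022972952376785823
now [ 0.6259 -0.105   0.1718] tool axes [[0.084, -0.006, -0.996], [-0.995, 0.058, -0.084], [0.058, 0.998, -0.001]]
turn tot deg [-0.1 -0.1 -0.2] | shift in START tool axes cm [ 0.18 -0.05  0.08] | in END tool axes cm [ 0.18 -0.05  0.08]
5 rows: turn [-0.02 -0.02 -0.04] shift [ 0.036 -0.009  0.016]
10 rows: turn [-0.01 -0.01 -0.02] shift [ 0.018 -0.005  0.008]
20 rows: turn [-0.01 -0.   -0.01] shift [ 0.009 -0.002  0.004]
```

View pics/v1.png

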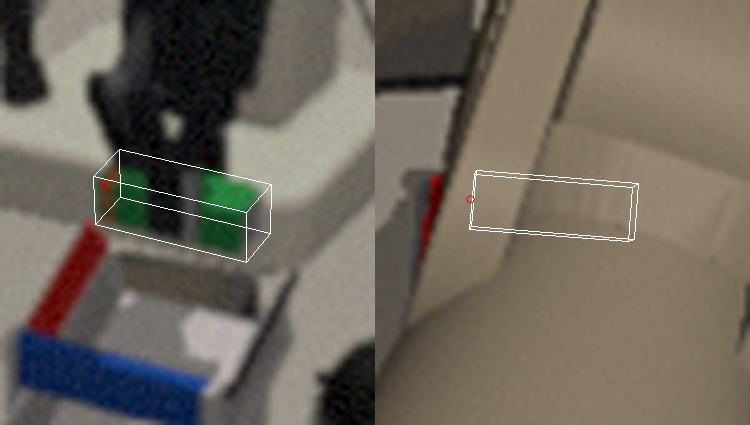

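```bash
python3 -c "
from tgt import *
go(mouth(dy=.001),place(1),False)"
```

```text
now [ 0.6263 -0.1051  0.1723] tool axes [[0.085, -0.007, -0.996], [-0.995, 0.058, -0.085], [0.058, 0.998, -0.002]]
turn tot deg [-0.1 -0.1 -0.1] | shift in START tool axes cm [6.21 0.5  0.21] | in END tool axes cm [6.21 0.52 0.19]
5 rows: turn [-0.02 -0.02 -0.03] shift [1.241 0.102 0.04 ]
10 rows: turn [-0.01 -0.01 -0.01] shift [0.621 0.051 0.02 ]
20 rows: turn [-0.01 -0.01 -0.01] shift [0.31  0.026 0.01 ]
```

Emit:
step_arm(targets=[[[0,0,0],[0.5,0.1,0.1],1.5],[[0,0,0],[0.8,0.1,0.1],1.5],[[0,0,0],[1,0.1,0],1.5],[[0,0,0],[1,0.1,0],1.5],[[0,0,0],[1,0.1,0],1.5],[[0,0,0],[0.8,0,0],1.5],[[0,0,0],[0.6,0,0],1.5],[[0,0,0],[0.4,0,0],1.5],[[0,0,0],[0,0,0],1.5],[[0,0,0],[0,0,0],1.5]])

```text
clock: 64.75
tcp_pos: [0.6266, -0.1032, 0.1107]
orientation: [0.534, -0.507, 0.494, 0.463]
wrist_force: [-0.6, 0.2, -1.3]
finger_gap: 0.0232
```

```bash
python3 held.py v2 1;python3 -c "
from tgt import *
go(mouth(dy=.001),place(1),False); print(get_state()['wrist_force'])"
```

```text
64.75 0.023167141277364658
now [ 0.6266 -0.1032  0.1107] tool axes [[0.084, -0.006, -0.996], [-0.995, 0.058, -0.084], [0.058, 0.998, -0.002]]
turn tot deg [-0.1 -0.1 -0.2] | shift in START tool axes cm [-5.91 -0.5  -0.1 ] | in END tool axes cm [-5.91 -0.52 -0.09]
5 rows: turn [-0.03 -0.02 -0.03] shift [-1.182 -0.103 -0.02 ]
10 rows: turn [-0.01 -0.01 -0.02] shift [-0.591 -0.051 -0.01 ]
20 rows: turn [-0.01 -0.01 -0.01] shift [-0.296 -0.026 -0.005]
now [ 0.6268 -0.1032  0.111 ] tool axes [[0.084, -0.007, -0.996], [-0.995, 0.058, -0.085], [0.058, 0.998, -0.002]]
turn tot deg [-0.1 -0.1 -0.1] | shift in START tool axes cm [0.1  0.02 0.  ] | in END tool axes cm [0.1  0.02 0.  ]
5 rows: turn [-0.02 -0.02 -0.03] shift [0.019 0.004 0.001]
10 rows: turn [-0.01 -0.01 -0.01] shift [0.01  0.002 0.   ]
20 rows: turn [-0.01 -0.01 -0.01] shift [0.005 0.001 0.   ]
[ 0.18042622 -0.05322056  0.38957173]
```

View pics/v2.png

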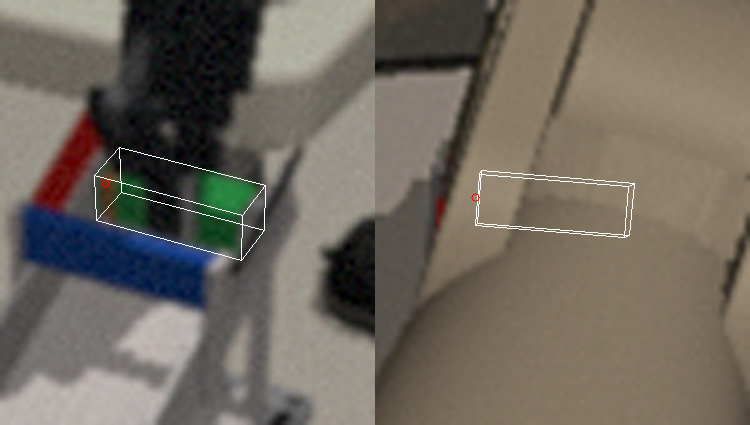

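Pack is inside the trough, clear of both walls. Release.

Emit:
step_arm(targets=[[[0,0,0],[0.15,0,0],1.5],[[0,0,0],[0.05,0,0],1.5],[[0,0,0],[0,0,0],1.5],[[0,0,0],[0,0,0],2.2],[[0,0,0],[0,0,0],2.5],[[0,0,0],[0,0,0],2.8],[[0,0,0],[0,0,0],3.1],[[0,0,0],[0,0,0],3.4],[[0,0,0],[0,0,0],3.7],[[0,0,0],[0,0,0],3.8]])

```text
clock: 65.85
tcp_pos: [0.6266, -0.1032, 0.1085]
orientation: [0.534, -0.507, 0.494, 0.463]
wrist_force: [0.0, 0.2, 0.5]
finger_gap: 0.0383
```

Emit:
step_arm(targets=[[[0,0,0],[0,0,0],3.8],[[0,0,0],[-0.3,0,0],3.8],[[0,0,0],[-0.6,0,0],3.8],[[0,0,0],[-0.8,0,0],3.8],[[0,0,0],[-1,0,0],3.8],[[0,0,0],[-1.5,0,0],3.8],[[0,0,0],[-2,0,0],3.8],[[0,0,0],[-2,0,0],4.5],[[0,0,0],[-2,0,0],4.5],[[0,0,0],[-1,0,0],4.5]])

```text
clock: 66.85
tcp_pos: [0.6181, -0.1027, 0.2233]
orientation: [0.535, -0.508, 0.493, 0.462]
wrist_force: [-0.4, -0.3, -0.9]
finger_gap: 0.0447
```

Run:
```python
from look import *
im2=snap('scene','w1s.png'); print(get_state()['clock'])
cv2.imwrite('pics/w1.png',np.hstack([cv2.resize(im2[195:325,285:415],(400,400)),cv2.resize(im2[220:350,140:270],(400,400))])[:,:,::-1])
go([.3785,.216,.14],pick(-20,True),False)
print(get_state()['joint_pos'].round(2))
```

```text
66.9
now [ 0.6184 -0.1029  0.2243] tool axes [[0.089, -0.008, -0.996], [-0.994, 0.058, -0.089], [0.058, 0.998, -0.003]]
turn tot deg [106.6   4.6   3.7] | shift in START tool axes cm [ 6.01 26.45 30.46] | in END tool axes cm [  8.43  21.76 -33.45]
5 rows: turn [21.32  0.93  0.74] shift [ 1.332  8.975 -2.323]
10 rows: turn [10.66  0.46  0.37] shift [ 0.647  4.598 -0.746]
20 rows: turn [5.33 0.23 0.18] shift [ 0.319  2.317 -0.266]
[-0.3   0.34  0.06  1.21  0.02 -1.81]
```

View pics/w1.png

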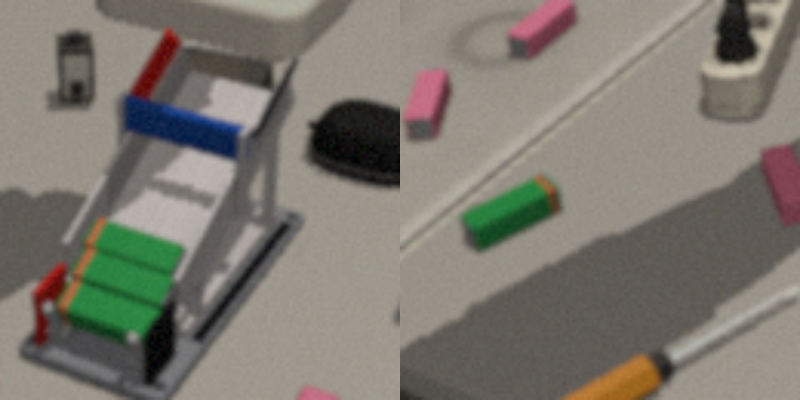

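Emit:
step_arm(targets=[[[5.3,0.2,0.2],[0,2.3,-0.27],4.5],[[5.3,0.2,0.2],[0,2.3,-0.27],4.5],[[5.3,0.2,0.2],[0,2.3,-0.27],4.5],[[5.3,0.2,0.2],[0,2.3,-0.27],4.5],[[5.3,0.2,0.2],[0,2.3,-0.27],4.5],[[5.3,0.2,0.2],[0,2.3,-0.27],4.5],[[5.3,0.2,0.2],[0,2.3,-0.27],4.5],[[5.3,0.2,0.2],[0,2.3,-0.27],4.5],[[5.3,0.2,0.2],[0,2.3,-0.27],4.5],[[5.3,0.2,0.2],[0,2.3,-0.27],4.5]])

```text
clock: 67.9
tcp_pos: [0.4072, -0.0238, 0.2045]
orientation: [0.688, -0.213, 0.667, 0.193]
wrist_force: [0.1, 1.4, -0.2]
finger_gap: 0.0451
```

Emit:
step_arm(targets=[[[5.3,0.2,0.2],[0.8,2.3,-0.27],4.5],[[5.3,0.2,0.2],[0.8,2.3,-0.27],4.5],[[5.3,0.2,0.2],[0.8,2.3,-0.27],4.5],[[5.3,0.2,0.2],[0.8,2.3,-0.27],4.5],[[5.3,0.2,0.2],[0.8,2.3,-0.27],4.5],[[5.3,0.2,0.2],[0.8,2.3,-0.27],4.5],[[5.3,0.2,0.2],[0.8,2.3,-0.27],4.5],[[5.3,0.2,0.2],[0.8,2.3,-0.27],4.5],[[0,0,0],[0,0,0],4.5],[[0,0,0],[0,0,0],4.5]])

```text
clock: 68.9
tcp_pos: [0.3422, 0.1433, 0.137]
orientation: [0.707, 0.054, 0.704, -0.053]
wrist_force: [0.1, 0.3, 0.9]
finger_gap: 0.0456
```

Run:
```python
from look import *
from fit import packs,show
go([.3785,.216,.09],pick(-20,True),False)
ims={n:snap(n,'x1%s.png'%n) for n in('top','scene')}
show(packs(ims))
cv2.imwrite('pics/x1.png',np.hstack([cv2.resize(ims['top'][180:340,200:400],(400,320),interpolation=cv2.INTER_CUBIC),cv2.resize(ims['scene'][200:360,150:350],(400,320),interpolation=cv2.INTER_CUBIC)])[:,:,::-1])
```

```text
now [0.3422 0.1433 0.137 ] tool axes [[0.004, 0.001, -1.0], [0.15, 0.989, 0.002], [0.989, -0.15, 0.004]]
turn tot deg [11.4  0.2 -0.1] | shift in START tool axes cm [4.72 7.72 2.48] | in END tool axes cm [4.7  8.07 0.92]
5 rows: turn [ 2.28  0.04 -0.03] shift [0.941 1.597 0.311]
10 rows: turn [ 1.14  0.02 -0.01] shift [0.471 0.797 0.163]
20 rows: turn [ 0.57  0.01 -0.01] shift [0.235 0.398 0.084]
[347. 276.] 78 0.4647 -0.0973 107.9 (0.66) | 0.4647 -0.0973 107.9 (0.66)
[220. 313.] 29 0.3782 0.2177 -20.7 (0.19) | 0.3836 0.2140 -9.2 (0.29) | 0.3783 0.2177 -19.6 (0.24)
```

View pics/x1.png

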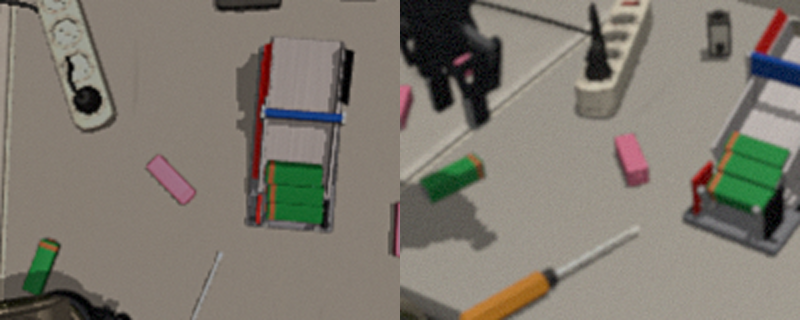

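Emit:
step_arm(targets=[[[2.3,0,0],[0.5,1.6,0.31],4.5],[[2.3,0,0],[0.8,1.6,0.31],4.5],[[2.3,0,0],[1,1.6,0.31],4.5],[[2.3,0,0],[1,1.6,0.31],4.5],[[2.2,0,0],[1,1.6,0.31],4.5],[[0,0,0],[1,0,0],4.5],[[0,0,0],[1,0,0],4.5],[[0,0,0],[0.5,0,0],4.5],[[0,0,0],[0,0,0],4.5],[[0,0,0],[0,0,0],4.5]])

```text
clock: 70.0
tcp_pos: [0.3765, 0.217, 0.0698]
orientation: [0.698, 0.125, 0.694, -0.123]
wrist_force: [-0.5, 0.5, 0.5]
finger_gap: 0.0453
```

Run:
```python
from look import *
go([.378,.2155,.004],pick(-20,True),False)
look('x2',[[.378,.2155,.024]],[('top',180,250),('scene',130,220)])
```

```text
now [0.3765 0.217  0.0698] tool axes [[0.005, 0.002, -1.0], [0.345, 0.938, 0.004], [0.938, -0.345, 0.004]]
turn tot deg [-0.2  0.2 -0.2] | shift in START tool axes cm [ 6.58 -0.11  0.17] | in END tool axes cm [ 6.58 -0.09  0.19]
5 rows: turn [-0.04  0.05 -0.04] shift [ 1.315 -0.02   0.036]
10 rows: turn [-0.02  0.02 -0.02] shift [ 0.658 -0.01   0.018]
20 rows: turn [-0.01  0.01 -0.01] shift [ 0.329 -0.005  0.009]
```

View pics/x2d.png

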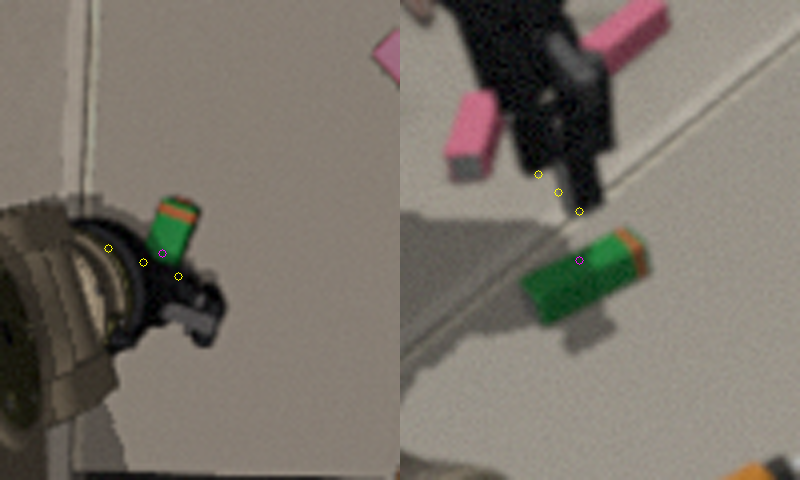

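Emit:
step_arm(targets=[[[0,0,0],[0.8,-0.1,0.2],4.5],[[0,0,0],[1,0,0],4.5],[[0,0,0],[1,0,0],4.5],[[0,0,0],[1,0,0],4.5],[[0,0,0],[1,0,0],4.5],[[0,0,0],[0.8,0,0],4.5],[[0,0,0],[0.6,0,0],4.5],[[0,0,0],[0.35,0,0],4.5],[[0,0,0],[0,0,0],4.5],[[0,0,0],[0,0,0],4.5]])

```text
clock: 71.1
tcp_pos: [0.3787, 0.216, 0.0043]
orientation: [0.698, 0.125, 0.694, -0.123]
wrist_force: [-0.3, 0.1, -0.1]
finger_gap: 0.0449
```

Emit:
step_arm(targets=[[[0,0,0],[0,0,0],3],[[0,0,0],[0,0,0],2],[[0,0,0],[0,0,0],1.5],[[0,0,0],[0,0,0],1.5],[[0,0,0],[0,0,0],1.5],[[0,0,0],[-1,0,0],1.5],[[0,0,0],[-3,0,0],1.5],[[0,0,0],[-4,0,0],1.5],[[0,0,0],[-4,0,0],1.5],[[0,0,0],[-4,0,0],1.5]])

```text
clock: 72.1
tcp_pos: [0.3769, 0.2154, 0.1659]
orientation: [0.698, 0.125, 0.695, -0.123]
wrist_force: [0.8, -0.1, -0.0]
finger_gap: 0.0228
```

Run:
```python
from look import *
print(get_state()['finger_gap'],get_state()['joint_pos'].round(2))
go(mouth()+[0,0,.09],place(True),False)
```

```text
0.0228414395255684 [ 0.33  0.07 -0.42  1.08  0.    0.69]
now [0.3769 0.2154 0.1659] tool axes [[0.005, 0.002, -1.0], [0.345, 0.939, 0.003], [0.939, -0.345, 0.004]]
turn tot deg [-106.9   -4.3   -3.4] | shift in START tool axes cm [ -3.35 -21.37  34.48] | in END tool axes cm [ -1.07 -26.92 -30.51]
5 rows: turn [-21.38  -0.87  -0.68] shift [-0.215 -9.343 -0.959]
10 rows: turn [-10.69  -0.43  -0.34] shift [-0.12  -4.716 -0.043]
20 rows: turn [-5.35 -0.22 -0.17] shift [-0.063 -2.359  0.089]
```

Emit:
step_arm(targets=[[[-5.3,-0.2,-0.2],[-0.6,-2.3,0.09],1.5],[[-5.3,-0.2,-0.2],[-0.6,-2.3,0.09],1.5],[[-5.3,-0.2,-0.2],[-0.6,-2.3,0.09],1.5],[[-5.3,-0.2,-0.2],[-0.6,-2.3,0.09],1.5],[[-5.3,-0.2,-0.2],[-0.6,-2.3,0.09],1.5],[[-5.3,-0.2,-0.2],[-0.4,-2.3,0.09],1.5],[[-5.3,-0.2,-0.2],[0,-2.3,0.09],1.5],[[-5.3,-0.2,-0.2],[0,-2.3,0.09],1.5],[[-5.3,-0.2,-0.2],[0,-2.3,0.09],1.5],[[-5.3,-0.2,-0.2],[0,-2.3,0.09],1.5]])

```text
clock: 73.1
tcp_pos: [0.3996, -0.0059, 0.2026]
orientation: [0.689, -0.215, 0.666, 0.187]
wrist_force: [0.5, 0.2, -0.4]
finger_gap: 0.023
```

Run:
```python
from look import *
print(get_state()['finger_gap'],get_state()['joint_pos'].round(2))
go(mouth()+[0,0,.09],place(True),False)
```

```text
0.023036846520925663 [-0.2  -0.05 -0.45  1.12 -0.02 -0.78]
now [ 0.3996 -0.0059  0.2026] tool axes [[0.042, -0.028, -0.999], [-0.544, 0.838, -0.046], [0.838, 0.545, 0.02]]
turn tot deg [-53.7  -2.5  -1.6] | shift in START tool axes cm [  1.49 -20.58  13.66] | in END tool axes cm [  2.28 -23.11  -8.55]
5 rows: turn [-10.74  -0.5   -0.33] shift [ 0.423 -5.109  0.113]
10 rows: turn [-5.37 -0.25 -0.16] shift [ 0.208 -2.552  0.177]
20 rows: turn [-2.68 -0.13 -0.08] shift [ 0.103 -1.274  0.118]
```

Emit:
step_arm(targets=[[[-5.4,-0.2,-0.2],[0,-2.5,0.18],1.5],[[-5.4,-0.2,-0.2],[0,-2.5,0.18],1.5],[[-5.4,-0.2,-0.2],[0,-2.5,0.18],1.5],[[-5.4,-0.2,-0.2],[0,-2.5,0.18],1.5],[[-5.4,-0.2,-0.2],[0,-2.5,0.18],1.5],[[-5.4,-0.2,-0.2],[0,-2.5,0.18],1.5],[[-5.4,-0.2,-0.2],[0,-2.5,0.18],1.5],[[-4,-0.2,-0.1],[0,-2,0.18],1.5],[[0,0,0],[0,0,0],1.5],[[0,0,0],[0,0,0],1.5]])

```text
clock: 74.1
tcp_pos: [0.5562, -0.1129, 0.2144]
orientation: [0.579, -0.45, 0.545, 0.406]
wrist_force: [0.4, -0.5, -0.4]
finger_gap: 0.0229
```

Run:
```python
from look import *
print(get_state()['finger_gap'],get_state()['joint_pos'].round(2))
go(mouth()+[0,0,.06],place(True),False)
```

```text
0.022892071746778216 [-0.35  0.24 -0.1   1.15  0.01 -1.65]
now [ 0.5562 -0.1129  0.2144] tool axes [[0.077, -0.02, -0.997], [-0.961, 0.265, -0.079], [0.266, 0.964, 0.001]]
turn tot deg [-12.2  -1.   -0.4] | shift in START tool axes cm [ 4.95 -6.18  2.7 ] | in END tool axes cm [ 5.03 -6.57  1.26]
5 rows: turn [-2.43 -0.19 -0.09] shift [ 1.    -1.292  0.37 ]
10 rows: turn [-1.22 -0.1  -0.04] shift [ 0.5   -0.644  0.192]
20 rows: turn [-0.61 -0.05 -0.02] shift [ 0.25  -0.322  0.098]
```

Emit:
step_arm(targets=[[[-2.4,-0.2,-0.1],[0,-1.29,0.37],1.5],[[-2.4,-0.2,-0.1],[0,-1.29,0.37],1.5],[[-2.4,-0.2,-0.1],[0.3,-1.29,0.37],1.5],[[-2.4,-0.2,-0.1],[0.5,-1.29,0.37],1.5],[[-2.4,-0.2,-0.1],[0.8,-1.29,0.37],1.5],[[0,0,0],[1,0,0],1.5],[[0,0,0],[1,0,0],1.5],[[0,0,0],[0.8,0,0],1.5],[[0,0,0],[0.4,0,0],1.5],[[0,0,0],[0,0,0],1.5]])

```text
clock: 75.1
tcp_pos: [0.6268, -0.1069, 0.1717]
orientation: [0.535, -0.507, 0.492, 0.462]
wrist_force: [-0.3, 0.5, -0.2]
finger_gap: 0.0232
```

```bash
python3 held.py y1 1;python3 -c "
from tgt import *
go(mouth(dy=.001),place(1),False)"
```

```text
75.1 0.023231511487272698
now [ 0.6268 -0.1069  0.1717] tool axes [[0.088, -0.005, -0.996], [-0.994, 0.058, -0.089], [0.058, 0.998, 0.0]]
turn tot deg [-0.1  0.   0.1] | shift in START tool axes cm [0.16 0.05 0.27] | in END tool axes cm [0.16 0.05 0.27]
5 rows: turn [-0.02  0.    0.02] shift [0.032 0.01  0.054]
10 rows: turn [-0.01  0.    0.01] shift [0.016 0.005 0.027]
20 rows: turn [-0.01  0.    0.  ] shift [0.008 0.003 0.013]
now [ 0.6276 -0.1071  0.1728] tool axes [[0.09, -0.005, -0.996], [-0.994, 0.058, -0.09], [0.058, 0.998, -0.0]]
turn tot deg [-0.1 -0.   0.2] | shift in START tool axes cm [6.24 0.69 0.39] | in END tool axes cm [6.24 0.67 0.39]
5 rows: turn [-0.02 -0.    0.04] shift [1.248 0.135 0.077]
10 rows: turn [-0.01 -0.    0.02] shift [0.624 0.067 0.039]
20 rows: turn [-0.01 -0.    0.01] shift [0.312 0.034 0.019]
```

View pics/y1.png

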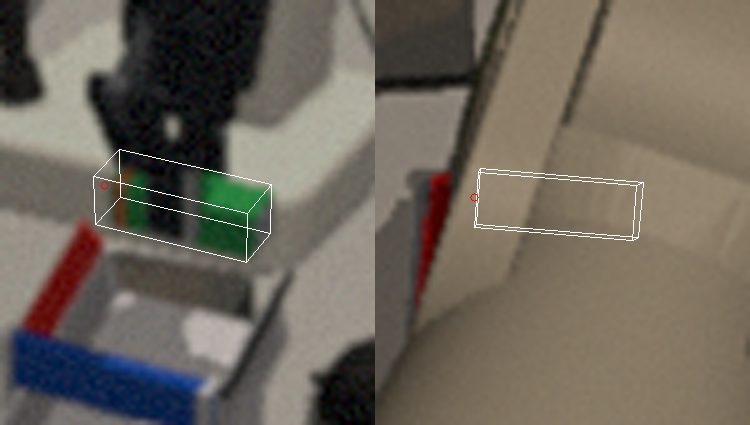

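Emit:
step_arm(targets=[[[0,0,0],[0.5,0.1,0.25],1.5],[[0,0,0],[0.8,0.1,0.25],1.5],[[0,0,0],[1,0.1,0],1.5],[[0,0,0],[1,0.1,0],1.5],[[0,0,0],[1,0.1,0],1.5],[[0,0,0],[0.8,0.1,0],1.5],[[0,0,0],[0.6,0.1,0],1.5],[[0,0,0],[0.4,0,0],1.5],[[0,0,0],[0,0,0],1.5],[[0,0,0],[0,0,0],1.5]])

```text
clock: 76.2
tcp_pos: [0.6268, -0.102, 0.1114]
orientation: [0.536, -0.508, 0.492, 0.462]
wrist_force: [0.7, 1.1, -1.5]
finger_gap: 0.0231
```

```bash
python3 held.py y2 1;python3 -c "
from tgt import *
go(mouth(dy=.0025),place(1),False); print(get_state()['wrist_force'])"
```

```text
76.2 0.023101573141910796
now [ 0.6268 -0.102   0.1114] tool axes [[0.091, -0.005, -0.996], [-0.994, 0.057, -0.091], [0.058, 0.998, -0.0]]
turn tot deg [-0.1 -0.   0.2] | shift in START tool axes cm [-5.84 -0.52 -0.22] | in END tool axes cm [-5.85 -0.5  -0.22]
5 rows: turn [-0.02 -0.    0.04] shift [-1.169 -0.101 -0.044]
10 rows: turn [-0.01 -0.    0.02] shift [-0.584 -0.051 -0.022]
20 rows: turn [-0.   -0.    0.01] shift [-0.292 -0.025 -0.011]
now [ 0.627  -0.1021  0.1117] tool axes [[0.091, -0.005, -0.996], [-0.994, 0.057, -0.091], [0.058, 0.998, -0.0]]
turn tot deg [-0.1 -0.   0.2] | shift in START tool axes cm [0.16 0.05 0.04] | in END tool axes cm [0.16 0.05 0.04]
5 rows: turn [-0.02 -0.    0.05] shift [0.033 0.009 0.007]
10 rows: turn [-0.01 -0.    0.02] shift [0.016 0.005 0.004]
20 rows: turn [-0.   -0.    0.01] shift [0.008 0.002 0.002]
[-0.20051058  0.07435524 -1.06271765]
```

View pics/y2.png

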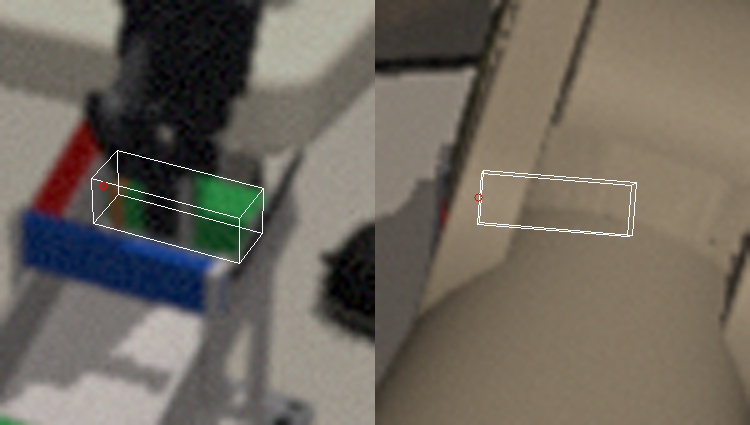

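Emit:
step_arm(targets=[[[0,0,0],[0.2,0,0],1.5],[[0,0,0],[0.05,0,0],1.5],[[0,0,0],[0,0,0],1.5],[[0,0,0],[0,0,0],2.2],[[0,0,0],[0,0,0],2.5],[[0,0,0],[0,0,0],2.8],[[0,0,0],[0,0,0],3.1],[[0,0,0],[0,0,0],3.4],[[0,0,0],[0,0,0],3.7],[[0,0,0],[0,0,0],3.8]])

```text
clock: 77.3
tcp_pos: [0.6269, -0.102, 0.1087]
orientation: [0.536, -0.508, 0.492, 0.462]
wrist_force: [-0.3, -0.1, 0.6]
finger_gap: 0.0381
```

Emit:
step_arm(targets=[[[0,0,0],[0,0,0],3.8],[[0,0,0],[-0.3,0,0],3.8],[[0,0,0],[-0.6,0,0],3.8],[[0,0,0],[-0.8,0,0],3.8],[[0,0,0],[-1,0,0],3.8],[[0,0,0],[-1.5,0,0],3.8],[[0,0,0],[-2,0,0],3.8],[[0,0,0],[-2,0,0],4.5],[[0,0,0],[-2,0,0],4.5],[[0,0,0],[-1,0,0],4.5]])

```text
clock: 78.3
tcp_pos: [0.6176, -0.1016, 0.2234]
orientation: [0.536, -0.509, 0.491, 0.46]
wrist_force: [0.6, -1.4, 0.6]
finger_gap: 0.0452
```

Emit:
step_arm(targets=[[[0,0,0],[-0.5,0,1.5],4.5],[[0,0,0],[0,0,2.5],4.5],[[0,0,0],[0,0,2.5],4.5],[[0,0,0],[0,0,2.5],4.5],[[0,0,0],[0,0,2.5],4.5],[[0,0,0],[0,0,2.5],4.5],[[0,0,0],[0,0,2.5],4.5],[[0,0,0],[0,0,2],4.5],[[0,0,0],[0,0,0],4.5],[[0,0,0],[0,0,0],4.5]])

```text
clock: 79.3
tcp_pos: [0.6263, 0.0844, 0.2245]
orientation: [0.535, -0.508, 0.492, 0.462]
wrist_force: [-0.1, 0.6, -0.1]
finger_gap: 0.0449
```

Run:
```python
from look import *
ims={n:snap(n,'z1%s.png'%n) for n in('top','scene')}; print(get_state()['clock'],get_state()['tcp_pos'])
cv2.imwrite('pics/z1.png',np.hstack([cv2.resize(ims['top'][185:315,310:440],(400,400),interpolation=cv2.INTER_CUBIC),cv2.resize(ims['scene'][195:325,285:415],(400,400),interpolation=cv2.INTER_CUBIC)])[:,:,::-1])
```

```text
79.4 [0.62661432 0.08312943 0.22478992]
```

View pics/z1.png

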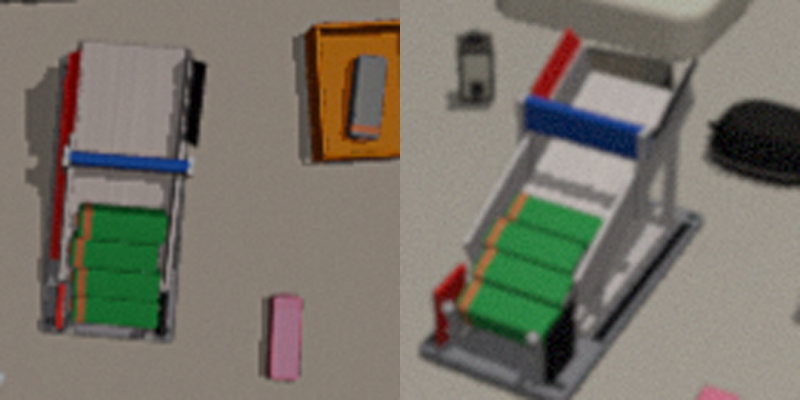

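View pics/z1top.png

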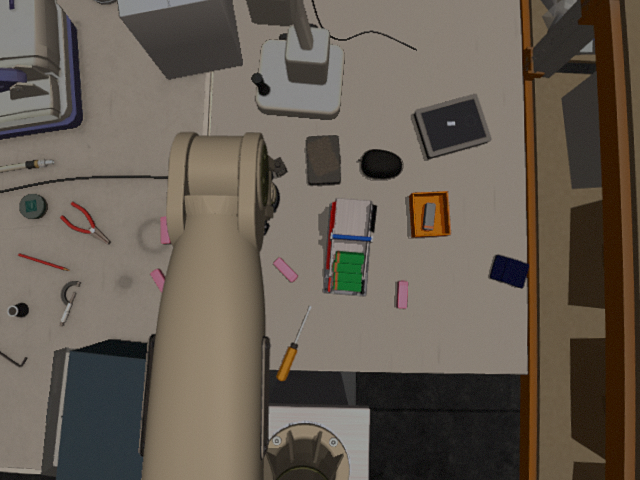

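View pics/z1scene.png

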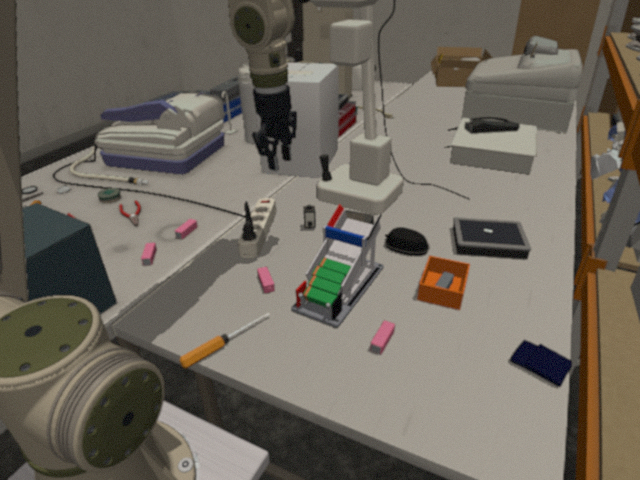

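Run:
```python
from fit import *
for f in('top0','h1top','x1top','i1t','f1t','z1top'):
    im=cv2.imread('pics/%s.png'%f)[:,:,::-1].copy()
    print(f,[(c[2].round().tolist(),int(c[1][4])) for c in comps(green(im),40)])
for l in('viewer','domed','flat_case'):
    for d in find_in('top',l)[:1]: print(l,round(d['p'],2),np.round(d['extent']))
```

```text
top0 [([275.0, 226.0], 214), ([225.0, 274.0], 226), ([261.0, 303.0], 227), ([219.0, 315.0], 225)]
h1top [([275.0, 227.0], 214), ([225.0, 274.0], 227), ([261.0, 303.0], 222), ([219.0, 315.0], 224)]
x1top [([349.0, 276.0], 703), ([219.0, 315.0], 223)]
i1t []
f1t [([275.0, 226.0], 211), ([225.0, 274.0], 224), ([261.0, 303.0], 223), ([219.0, 315.0], 226)]
z1top [([350.0, 271.0], 935)]
viewer 0.62 [275. 160.  14.  19.]
domed 0.67 [355. 148.  49.  32.]
flat_case 0.81 [303. 132.  39.  54.]
```

```bash
python3 -c "
from workcell import *
print(hand_in())"
```

```text
the job is handed in; nothing more can be done
None
```

The job is done and handed in at about 79.5 s; `hand_in` gave no verdict. The spent pack is in the orange bin and the chute stands on both pegs, red sides together. All four green packs present are queued in the chute.

**Last checks (pictures from both cameras):**
- **Queue:** the four packs lie in one queue with copper ends to the red side, the first in the cradle. No other green pack shows in the top pictures, and the pink look-alikes were not used.
- **Chute:** it went down over the pegs with no notable contact force, by the gripper's height about level with its seat, and still looked seated afterwards.
- **Cases and viewer:** viewer, flat case and domed case look to be where they started. The viewer's outline was partly hidden by the arm in the last top picture.
- **Arm:** the gripper was clear of everything when I handed in.

**What went wrong or disagreed:**
- **Contact with the chute:** on the first insertion, with the tool tilted 22 degrees, it met something at about 14 N, probably the carrying bar. I backed off, used a 5-degree tilt from then on, and saw no chute shift in later pictures.
- **Camera disagreement:** the two cameras differed by up to about 10 mm on some pack positions. I therefore checked each pack in the hand and corrected sideways before releasing it.
- **Not measured:** I judged the final seat height and the packs' distance from the middle line by eye, not to the millimetre.

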